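# Stow the collimation optics in the lidded pot and lock it

### The arm

A 7-joint arm with a two-finger parallel gripper is mounted at the origin on the work surface. World frame = base frame: x ahead of the robot, y to its left, z up, the work surface at z = 0. Lengths are in mm, angles in rad, forces in N, time in s.
With the tool pointing down it reaches from about 425 to 950 mm from the base axis. Payload 16.7 kg.
Tool frame: the origin (TCP) lies midway between the tips of the shut fingers; the grasp point (between the pads) lies 19 mm behind it; z points along the fingers, y is the direction in which the jaws open and shut (so a half turn about z gives the same grasp; the last joint's range is limited). The gripper opens to 94 mm and grips with 3 to 60 N. Pads are 16 mm wide; open, the fingers measure 119 mm over their backs; the gripper's body (75 mm by 177 mm) begins 78 mm behind the grasp point.
Start: joints at [1.115, 0.426, 0.074, 1.606, -0.034, 1.111, -0.067], TCP at [203.825, -643.451, 205.467] pointing down, gripper open.
Joint ranges: [-2.85, 2.85], [-0.5, 2.14], [-1.23, 1.37], [0.21, 2.46], [-1.02, 4.16], [0.16, 2.05], [-2.73, 2.73]. Speed limits (rad/s): [1.89, 1.89, 2.39, 2.39, 3.01, 3.01, 3.01].

### API

Orientations are given as a rotation vector (axis times angle).
In Python, from cell import env gives the robot as it stands.
- The arm moves only by the shell command python3 -m handwheel 'ROWS' [FORCE]. ROWS is a JSON object of lists of equal length, an entry for each row: "translation": the shift along the tool's x, y, z in mm, a list of three; "rotation": the turn, a rotation vector about the tool's x, y, z in rad, a list of three; "hand": the opening, from 0 (shut) to 1 (fully open). A call has 1 to 12 rows; each row shifts and turns the pose as measured when the row begins, along the tool's axes as they then stand; what a row does not reach is not made up. A row lasts 1/12 s, in which the tool goes at most 41.7 mm and 7.16 degrees, less where a joint would pass 70% of its speed; a pose out of reach is approached as far as the arm can. A call with a gripper value outside its range is refused whole. The fingers move at their own pace and stop on an object; FORCE is the grip in N (left out, the last holds). Time passes only in rows, so rows that do not move let the fingers close. It gives the time, the measured TCP pose, the force and the opening at its end, in the units of the state.
- env.observe(): the state, without advancing time (a new reading comes with each control period).
- env.read_camera(name): name is "scene" or "side" or "wrist"; returns the picture (384x512x3 uint8, red, green, blue); there is no depth.
- env.camera_model(name): a dict with "intrinsics" (3x3 intrinsics, pixels), "R" (3x3) and "t" (3): a world point X has camera coordinates R X + t. Camera axes: x right, y down, z forward; pixel columns grow to the right and rows downward; lengths in mm; the calibration is good to about 2 mm. A picture is of the moment at which its call begins: read the wrist's pose just before it. camera_model takes no time and is no camera call; for the wrist camera it gives the pose at the moment of the call.
- env.sign_off(): hands the job in, once; it reports no verdict.
Trained networks look in the newest picture that a camera, given by its name, has taken for a name from the list of things; names that differ only in an ending like _2 or _b are one class to them, and where a whole thing is asked for, a point or a joint stands for the part that bears it (a point fixed in the world has none). Each returns a list of dicts, best first, with "confidence" (0 to 1); they miss things now and then, are a little off and sometimes report something else, mostly with a low value. They report only what shows in the picture. A call takes as long as a camera call. They do not tell look-alikes from the thing itself.
- env.boxes_of(thing, camera): "point" ([x, y, z] in mm, in world coordinates, good to about 4 mm: the middle of the surface that is visible of it).
The state is a dict: "clock": time; "qpos": joint angles; "dq": joint speeds; "joint_efforts": joint torques, N m; "ee_pos": TCP position; "orientation": TCP orientation; "force": force on the tool from outside, world axes, zero at the start; "torque": the same for the moment, N m; "gripper_width": finger opening in mm.
Only numpy, scipy, OpenCV 4.12 (cv2) and the standard library are available. Lean on these libraries where they do the work, as an engineer would, in place of code of your own. Each camera call takes 0.05 s, during which the arm holds its last target.

### The job

Put the loose optics away: pull the lock slide all the way back from the pot, take the lid off the round pot and lay it flat, knob up, on the rubber mat, then stand every eyepiece, adapter, ring, cap or tube that is lying about upright on the floor of the pot, side by side and none on top of another. Put the lid back so that it seats all the way round, then push the lock slide firmly against the lid's rim until you feel it stop, and leave it there. Do not disturb the screwdriver or the cardboard carton.

Things in the scene. Friction and masses are not known exactly. Their poses are not given: they have to be found in the camera images.
- pot: Fixed round open pot of plain aluminium, 184 mm outer and 172 mm inner diameter, 56 mm high; its floor is 6 mm above the shelf, the space inside 50 mm deep (42 mm with the lid on). Origin at the centre of its underside on the shelf, z up.
- lid: Loose round aluminium lid, 0.35 kg. From below: a bevelled plug 164 mm across, 8 mm high (4 mm play all round in the pot), a disc 184 mm across, 6 mm thick, that rests on the pot's rim, and a central black knob 26 mm across, 32 mm high. Origin at the centre of the plug's underside, z up to the knob: seated it is 48 mm above the pot's origin, on the mat 3 mm above the shelf.
- lid_knob (a point): Centre of the top face of the lid's knob, 46 mm above the lid's origin.
- mat: Fixed black rubber mat, 230 x 230 mm, 3 mm thick, to the left of the pot; origin at the centre of its underside.
- lock_base: Fixed aluminium block beside the pot on the robot's side, carrying the lock slide. Its origin is not on the block but near the pot's axis at shelf height; its +x axis is the direction in which the slide is pushed, towards the pot. The block spans x -207 to -102 mm, y +-22 mm, 48 mm high in this frame.
- lock_slide: The sliding steel bar with a black fin that rides on the block; its origin lies on the shelf plane below its front face (see lock_face), x axis = direction of push.
- lock_face (a point): Middle of the slide's upright front face (30 mm wide, 59 mm up), which bears on the edge of the seated lid's disc; a 9 mm lip above passes over the disc, 3.5 mm clear. It moves stiffly (1.5 N) along x and stays where left; at first it is 0 to 9 mm short of the lid, fully back about 45 mm. Bearing, this point is 92 mm from the lid's axis; the lid may first shift by its play.
- lock_fin (a point): Centre of the top of the black grip fin on the lock slide: 12 mm thick across the push, 24 mm long along it (x axis), 32 mm tall, its foot 70 mm and its top 102 mm above the shelf; 22 mm behind the front face.
- eyepiece: Black twist-lock eyepiece, 40 mm high: body 38 mm across for the lower 26 mm, then a rubber eyecup 30 to 34 mm across; about 0.11 kg. May be absent; origin at the centre of its underside, z along its axis upwards; stands upright on the shelf.
- adapter: Silver camera adapter, 30 mm high: 40 mm across for the lower 18 mm, 33 mm above; about 0.09 kg. May be absent; origin at the centre of its underside, z along its axis upwards; stands upright on the shelf.
- reducer: Gold anodized reducer ring, 42 mm outside, 30 mm inside, 16 mm high; about 0.04 kg. May be absent; origin at the centre of its underside, z along its axis upwards; stands upright on the shelf.
- cap: Grey plastic cap, a disc 41 mm across and 15 mm high; about 0.03 kg. May be absent; origin at the centre of its underside, z along its axis upwards; stands upright on the shelf.
- barlow: Dark steel lens tube, 32 mm across and 34 mm high; about 0.08 kg. May be absent; origin at the centre of its underside, z along its axis upwards; stands upright on the shelf.
- driver: Bystander: loose screwdriver 160 mm long lying on the far side. Leave alone.
- blower: Bystander: loose cardboard carton 55 x 90 x 45 mm on the far side. Leave alone.
- socket_block: Bystander: bayonet socket in an aluminium block 80 x 80 x 36 mm screwed to the shelf on the far left; not used.
Not all that is in view belongs to the job. There is more than one size of the reducer; the one meant has the size given above. Leave any blue look-alike of the adapter alone.

How it is judged:
By the outcome, as a careful person would: the job done as asked, in the order asked, and still so for the second after the job is handed in, with the robot touching nothing.
Of eyepiece, adapter, reducer, cap, barlow only 3 to 4 are there at a start; the rules pass over those that are not, and their reading is None.
At some moment in a run one of eyepiece, adapter, reducer, cap, barlow may be knocked a few centimetres aside while the robot is not near it.
Once in a run the grip may slacken for a moment while it holds something.
It also fails if it takes over 200 s, if anything falls off the work surface, if the arm or the gripper's body presses on something with over 40 N, if the wrist force passes 120 N, or if a joint passes its speed limit or range.

## Working session

There is one attempt and no reset: what is moved stays moved. The work goes in short steps, Python scripts to look and compute and a shell command to move; the robot and the scene stay as the last step left them, time stands still between calls to the robot, and variables do not carry over. Pictures are saved under pics/ and viewed, and the job is handed in when it is done.

```bash
mkdir -p pics; ls
python3 - <<'E'
from cell import env
import cv2
s=env.observe();print({k:(v if not hasattr(v,'round') else v) for k,v in s.items()})
for c in ("scene","side","wrist"):
    im=env.read_camera(c);cv2.imwrite(f"pics/{c}0.png",im[:,:,::-1])
    m=env.camera_model(c);print(c,m)
E
```

```text
pics
{'clock': 0.0, 'qpos': array([ 1.11451765,  0.42673533,  0.07385256,  1.60655852, -0.03411295,
        1.11080011, -0.06709913]), 'dq': array([-1.41595581e-03,  1.16926772e-03,  5.96503177e-05, -6.41589586e-04,
       -2.38550386e-04, -6.75825228e-04, -1.52788174e-03]), 'joint_efforts': array([-6.75088522e-04, -9.35819578e+01,  3.66641298e+00, -4.54198158e+01,
       -4.87784611e-02,  2.01679015e-02,  1.71297268e-05]), 'ee_pos': array([ 203.69367365, -643.09873891,  204.79483377]), 'orientation': array([-3.10351759e+00, -4.79757376e-01,  4.22707002e-04]), 'force': array([ 0.35390731, -0.46278022, -0.13972589]), 'torque': array([-0.03337998,  0.01639524, -0.02319296]), 'gripper_width': 93.80592717134434}
scene {'intrinsics': array([[396.91623299,   0.        , 259.15898646],
       [  0.        , 396.91623299, 189.14686981],
       [  0.        ,   0.        ,   1.        ]]), 'R': array([[ 0.67879512,  0.73421014,  0.01314029],
       [ 0.56417988, -0.5099769 , -0.64932628],
       [-0.47004069,  0.448173  , -0.76039642]]), 't': array([-334.47877334, -302.10840915, 1653.73707303])}
side {'intrinsics': array([[455.96592154,   0.        , 262.10983107],
       [  0.        , 455.96592154, 188.76573035],
       [  0.        ,   0.        ,   1.        ]]), 'R': array([[ 0.99272191, -0.1189916 ,  0.01855309],
       [-0.04399993, -0.50177727, -0.86387706],
       [ 0.11210363,  0.85677335, -0.50336091]]), 't': array([-572.41148177,   77.16585441, 1298.95590554])}
wrist {'intrinsics': array([[286.29558251,   0.        , 252.23934529],
       [  0.        , 286.29558251, 193.66333221],
       [  0.        ,   0.        ,   1.        ]]), 'R': array([[ 3.01804560e-01, -9.53369588e-01, -6.59943029e-04],
       [-9.27783753e-01, -2.93864102e-01,  2.29915632e-01],
       [-2.19388505e-01, -6.87773016e-02, -9.73210340e-01]]), 't': array([-674.34574503,  -24.51493641,  388.8483705 ])}
```

View pics/scene0.png

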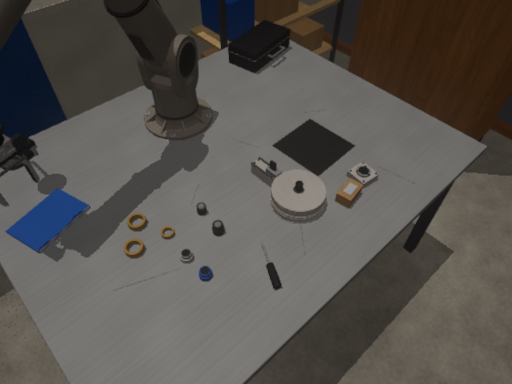

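View pics/side0.png

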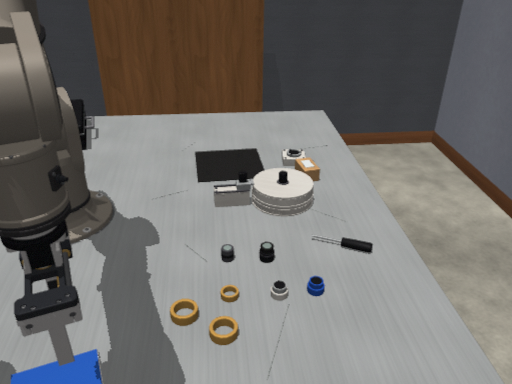

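View pics/wrist0.png

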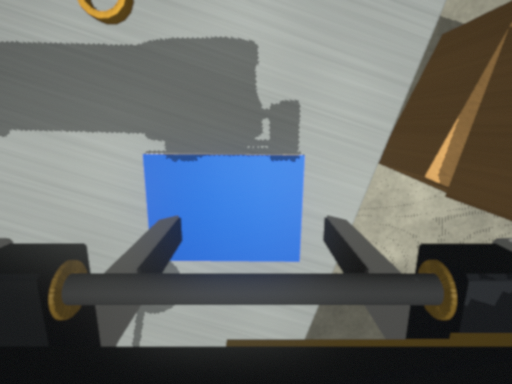

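```bash
cat > h.py <<'E'
from cell import env
import cv2,numpy as np
from scipy.spatial.transform import Rotation as Ro
np.set_printoptions(precision=1,suppress=True)
def proj(c,X,m=None):
    m=m or env.camera_model(c);p=m["R"]@np.array(X,float)+m["t"];p=m["intrinsics"]@p;return p[:2]/p[2]
def ray(m,u,v,z):
    d=m["R"].T@np.linalg.inv(m["intrinsics"])@np.array([u,v,1.]);o=-m["R"].T@m["t"];return o+d*(z-o[2])/d[2]
def st():
    s=env.observe();R=Ro.from_rotvec(s["orientation"]).as_matrix()
    print("t",round(s["clock"],2),"tcp",s["ee_pos"],"x",R[:,0].round(3),"y",R[:,1].round(3),"z",R[:,2].round(3),"F",s["force"],"w",round(s["gripper_width"],1),"q",s["qpos"].round(2));return s,R
def to(tgt,yaw=None):
    """tool-axis translation to target world pos, and rot vec to point down with jaw axis y at angle yaw (deg, world), mod 180"""
    s,R=st();d=R.T@(np.array(tgt,float)-s["ee_pos"]);print("tool shift",d,"len",np.linalg.norm(d))
    if yaw is not None:
        best=None
        for k in(0,180):
            a=np.radians(yaw+k);y=np.array([np.cos(a),np.sin(a),0]);z=np.array([0,0,-1.]);x=np.cross(y,z)
            r=Ro.from_matrix(R.T@np.c_[x,y,z]).as_rotvec()
            print("  rotvec for y at",yaw+k,r.round(4),"deg",np.degrees(np.linalg.norm(r)).round(1))
def pic(c,n,crop=None,f=1):
    im=env.read_camera(c)[:,:,::-1]
    if crop: im=im[crop[1]:crop[3],crop[0]:crop[2]]
    if f!=1: im=cv2.resize(im,None,fx=f,fy=f,interpolation=cv2.INTER_CUBIC)
    cv2.imwrite(f"pics/{n}.png",im)
E
python3 - <<'E'
from h import *
for c in("scene","side"):
    env.read_camera(c)
    for n in "pot lid lid_knob mat lock_slide lock_base lock_face lock_fin eyepiece adapter reducer cap barlow driver blower".split():
        for d in env.boxes_of(n,c)[:4]:
            if d["confidence"]>.2: print(c,n,round(d["confidence"],2),np.array(d["point"]),proj(c,d["point"]))
E
```

```text
scene pot 0.73 [696.4 -28.3  33.8] [295.5 214.8]
scene pot 0.4 [ 795.8 -221.9   21.2] [273.8 273.1]
scene lid_knob 0.74 [649.7  33.   59.8] [298.8 191.8]
scene mat 0.73 [504.4 282.2   3. ] [314.6 147.1]
scene lock_slide 0.43 [532.4  29.4  68. ] [273.5 171.4]
scene lock_base 0.77 [501.3  21.4  47.4] [265.5 171.8]
scene lock_face 0.69 [529.5  30.1  72.3] [273.1 170. ]
scene lock_fin 0.63 [531.3  29.8  66.7] [273.4 171.5]
scene eyepiece 0.74 [ 569.  -245.3   28.9] [218.7 228.8]
scene adapter 0.67 [ 668.9 -372.7   31.3] [206.1 273.8]
scene adapter 0.58 [ 577.3 -378.9   27.7] [185.7 255.4]
scene reducer 0.6 [ 368.1 -416.2   23.8] [137.9 221. ]
scene reducer 0.58 [ 465.8 -368.3   17.8] [168.  232.4]
scene reducer 0.48 [ 448.  -474.8   17.8] [135.6 248.3]
scene cap 0.59 [ 583.1 -377.6   28.3] [187.2 256.3]
scene barlow 0.41 [ 469.  -235.2   31.7] [201.8 208. ]
scene driver 0.54 [ 795.5 -221.7   22.3] [273.8 272.8]
scene blower 0.58 [756.8 169.8  39.3] [349.  192.9]
scene blower 0.36 [507.6 281.2   3.9] [315.  147.4]
side pot 0.92 [627.1 -41.2  26.5] [281.3 205.1]
side lid 0.95 [640.3  27.8 
[... 281 characters left out ...]
2]
side lock_face 0.57 [523.9  30.6  70.4] [243.6 181.3]
side lock_fin 0.46 [525.4  29.5  68. ] [244.2 182.2]
side eyepiece 0.67 [ 556.6 -250.1   29.2] [266.3 250.4]
side adapter 0.66 [ 651.8 -376.7   19.4] [314.7 285.6]
side adapter 0.51 [ 568.9 -388.1   25.5] [279.6 289.5]
side reducer 0.94 [ 434.8 -483.1   23.9] [221.1 327.2]
side reducer 0.72 [ 785.5 -225.9   15.7] [352.3 243.5]
side reducer 0.57 [ 357.  -428.1   18.4] [183.2 312.1]
side reducer 0.56 [ 458.6 -372.7   15.6] [229.8 291.5]
side cap 0.39 [638.6  27.6  64.3] [282. 182.]
side barlow 0.48 [ 456.2 -238.5   26.9] [225.6 250.6]
side driver 0.71 [ 787.8 -228.2   14.7] [353.4 244.3]
side blower 0.65 [752.4 163.7  45.1] [309.5 165.4]
```

Scene: pot with lid at (299,193) and side (282,185), the slide on its block at (267,170), mat at (314,147). Loose: eyepiece (218,228), dark tube (201,208), silver adapter (186,255), blue look-alike (205,272), three gold rings (137,221), (134,248), (168,232). No cap is visible. I'll check the sizes in enlarged crops.

Run:
```python
from h import *
a=env.read_camera("scene")[190:290,110:240,::-1];b=env.read_camera("side")[225:345,150:340,::-1]
cv2.imwrite("pics/crA.png",cv2.resize(a,None,fx=6,fy=6,interpolation=cv2.INTER_CUBIC)[:600])
cv2.imwrite("pics/crB.png",cv2.resize(b,None,fx=4,fy=4,interpolation=cv2.INTER_CUBIC))
for c,lo,hi,off in(("scene",0,0,0),("side",0,0,0)):
    im=env.read_camera(c);hsv=cv2.cvtColor(im,cv2.COLOR_RGB2HSV)
    m=cv2.inRange(hsv,(10,120,80),(30,255,255));n,l,s,cen=cv2.connectedComponentsWithStats(m)
    cm=env.camera_model(c)
    for i in range(1,n):
        if s[i,4]<30: continue
        x,y,w,h,A=s[i];cx,cy=cen[i]
        L=ray(cm,x,y+h/2,10);Rr=ray(cm,x+w,y+h/2,10)
        print(c,s[i],cen[i],"width mm",np.linalg.norm(L-Rr).round(1),ray(cm,x+w/2,y+h/2,8))
```

```text
scene [275   0  61  25 363] [302.8  11.1] width mm 346.6 [-270.1 1063.1    8. ]
scene [288  18  34  18 312] [304.3  26.3] width mm 183.8 [-158.3  938.8    8. ]
scene [191  25  29  16 149] [205.3  31.9] width mm 151.7 [-461.2  497.4    8. ]
scene [314  41  18  12  88] [322.9  47.4] width mm 91.5 [ 42.3 857.    8. ]
scene [202  48  15   8  58] [209.   51.6] width mm 74.0 [-300.4  397.9    8. ]
scene [338 178  25  23 173] [349.9 190.3] width mm 88.1 [737.6 210.9   8. ]
scene [128 213  18  15 101] [136.2 220.3] width mm 58.4 [ 352.2 -413.8    8. ]
scene [161 227  13  10  53] [166.9 231.5] width mm 41.3 [ 456.7 -366.     8. ]
scene [124 239  20  16 118] [133.1 246.7] width mm 61.6 [ 433.9 -474.4    8. ]
side [   89     0   174   115 17075] [177.9  55.2] width mm 1054.7 [ 250.4 1725.1    8. ]
side [340 131  94  14 828] [387.5 137. ] width mm 374.8 [1125.4  440.4    8. ]
side [295 160  24  21 182] [308.2 170.2] width mm 81.7 [753.7 197.6   8. ]
side [221 285  18  17 196] [229.1 293.1] width mm 40.4 [ 459. -371.    8.]
side [170 299  28  26 465] [183.6 311.7] width mm 59.6 [ 357.8 -417.7    8. ]
side [210 316  28  29 512] [223.2 330.1] width mm 57.2 [ 440.5 -477.8    8. ]
```

View pics/crA.png

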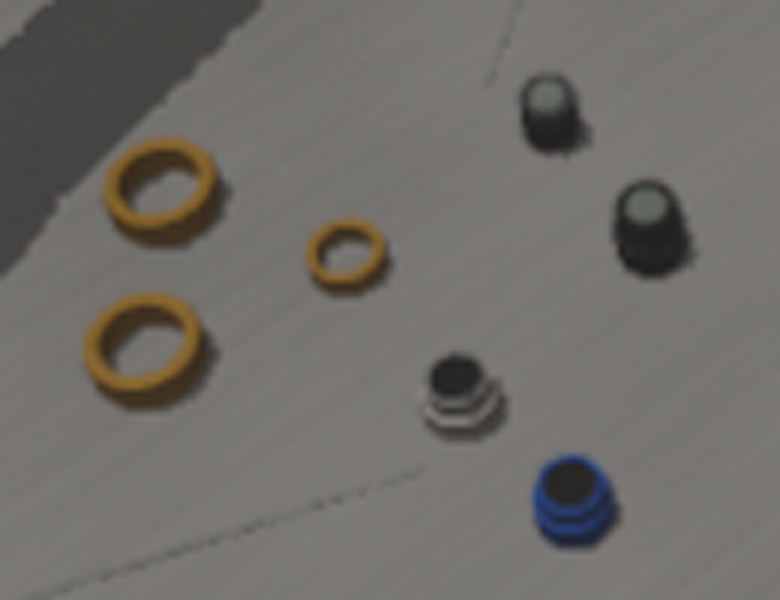

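View pics/crB.png

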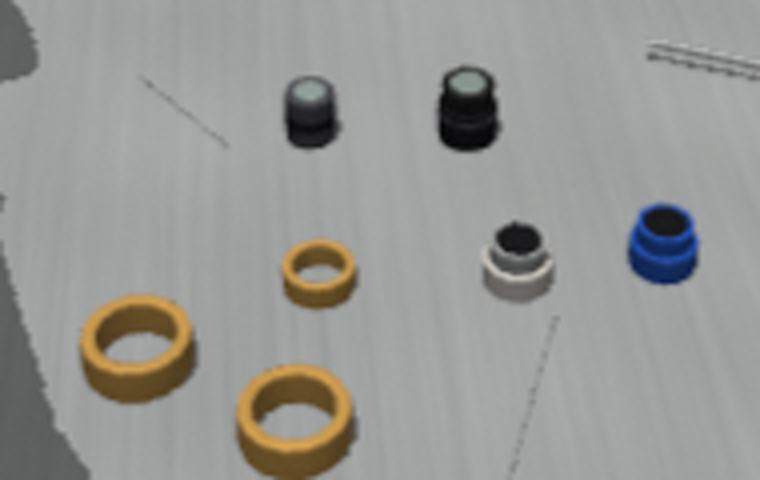

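Candidates: the ring at side (229,292) measures 41 mm wide, the other two (184,311) and (223,330) 58–60 mm, so the first is the reducer. The adapter is the silver one at side (280,289); the blue one at (316,285) stays. Eyepiece at side (267,250), barlow at (228,252). The cap is absent. Now the pot and lock.

Run:
```python
from h import *
a=env.read_camera("scene")[145:225,240:340,::-1];b=env.read_camera("side")[160:220,200:330,::-1]
cv2.imwrite("pics/crC.png",cv2.resize(a,None,fx=7,fy=7,interpolation=cv2.INTER_CUBIC))
cv2.imwrite("pics/crD.png",cv2.resize(b,None,fx=6,fy=6,interpolation=cv2.INTER_CUBIC))
```

```text
(no output)
```

View pics/crC.png

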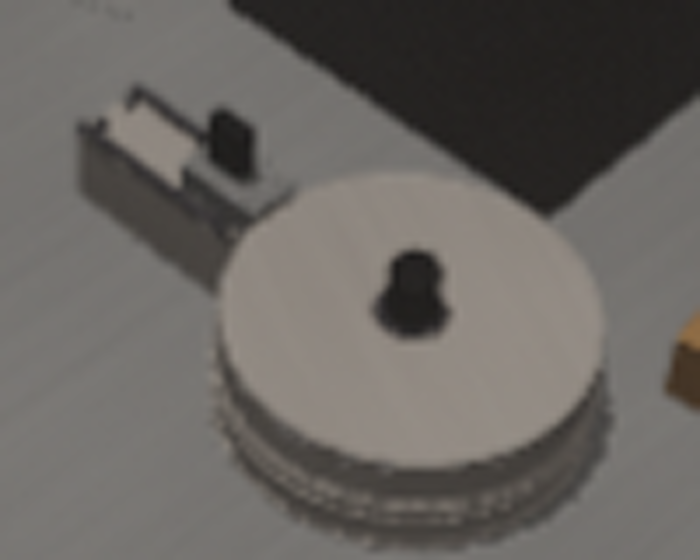

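View pics/crD.png

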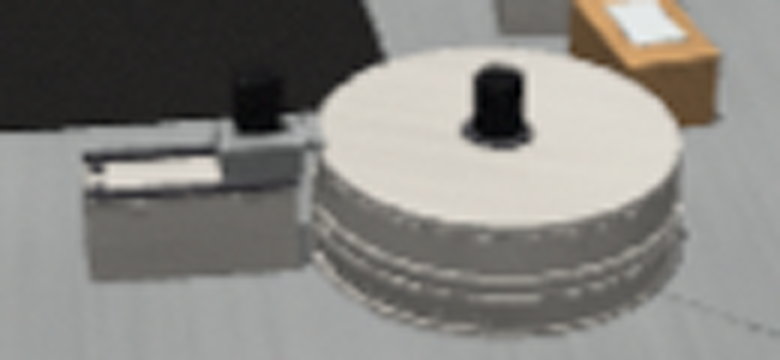

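```bash
python3 - <<'E'
from h import *
for c,k,f,e in(("scene",(299.3,182.6),(273.1,162.3),[((255,163),48)]),("side",(283.2,172.2),(242.8,173),[])):
    m=env.camera_model(c);print(c,"knob",ray(m,*k,94),"fin",ray(m,*f,102))
# eyepiece top etc
S=env.camera_model("scene");D=env.camera_model("side")
A=lambda x,y:(110+x/6,190+y/6);B=lambda x,y:(150+x/4,225+y/4)
for n,a,b,z in(("eyepiece",(647,207),(470,82),40),("barlow",(548,95),(310,90),34),("adapter",(456,376),(519,239),30),("reducer",(347,250),(320,263),16)):
    print(n,ray(S,*A(*a),z),ray(D,*B(*b),z))
E
python3 - <<'E'
import sys;sys.path.insert(0,'.')
from h import *
to([530,30,200],90)
E
```

```text
scene knob [641.5  39.6  94. ] fin [522.9  34.7 102. ]
side knob [641.9  33.6  94. ] fin [521.   23.9 102. ]
eyepiece [ 561.  -241.3   40. ] [ 560.  -244.8   40. ]
barlow [ 462.4 -231.8   34. ] [ 461.2 -235.7   34. ]
adapter [ 571.5 -373.3   30. ] [ 570.7 -377.6   30. ]
reducer [ 461.8 -366.6   16. ] [ 459.2 -370.8   16. ]
t 2.05 tcp [ 203.9 -643.5  205.5] x [1.  0.3 0. ] y [ 0.3 -1.   0. ] z [ 0.  0. -1.] F [ 0.4 -0.7  0.2] w 93.9 q [ 1.1  0.4  0.1  1.6 -0.   1.1 -0.1]
tool shift [ 514.3 -543.5    5.5] len 748.2983928211468
  rotvec for y at 90 [ 0.   0.  -2.8] deg 162.4
  rotvec for y at 270 [ 0.  -0.   0.3] deg 17.6
```

```bash
python3 -m handwheel '{"translation":[[27,-29,0],[25,-31,0],[20,-35,0],[17,-36,0],[17,-36,0],[17,-36,0],[17,-36,0],[17,-36,0],[17,-36,0],[17,-36,0],[17,-36,0],[17,-36,0]],"rotation":[[0,0,0.102],[0,0,0.102],[0,0,0.102],[0,0,0],[0,0,0],[0,0,0],[0,0,0],[0,0,0],[0,0,0],[0,0,0],[0,0,0],[0,0,0]],"hand":[1,1,1,1,1,1,1,1,1,1,1,1]}' 20; python3 -c "
from h import *
to([490,25,205],93)"
```

```text
clock: 3.05
ee_pos: [415.0, -202.8, 204.2]
orientation: [3.135, -0.042, 0.001]
force: [1.7, -0.8, 0.3]
gripper_width: 93.8
t 3.05 tcp [ 415.  -202.8  204.2] x [ 1. -0.  0.] y [-0. -1.  0.] z [ 0. -0. -1.] F [ 1.7 -0.8  0.3] w 93.8 q [ 0.5  0.1 -0.2  2.1  0.   1.  -1.3]
tool shift [  68.8 -229.7   -2. ] len 239.78136050227513
  rotvec for y at 93 [-0.  -0.   3.1] deg 175.5
  rotvec for y at 273 [ 0.  -0.  -0.1] deg 4.6
```

```bash
python3 -m handwheel '{"translation":[[12,-38,0],[12,-38,0],[12,-38,0],[12,-38,0],[12,-38,0],[10,-36,0],[0,0,0]],"rotation":[[0,0,-0.04],[0,0,-0.04],[0,0,0],[0,0,0],[0,0,0],[0,0,0],[0,0,0]],"hand":[1,1,1,1,1,1,1]}'; python3 -c "
from h import *
st()
pic('wrist','w1')
for n in('lock_fin','lid_knob'):
    for d in env.boxes_of(n,'wrist')[:2]: print(n,d['confidence'],np.array(d['point']),proj('wrist',d['point']))
m=env.camera_model('wrist');print(-m['R'].T@m['t'],m['R'])
"
```

```text
clock: 3.63
ee_pos: [480.8, 43.7, 205.7]
orientation: [3.135, 0.1, 0.013]
force: [-0.2, -0.5, -0.3]
gripper_width: 94.2
t 3.63 tcp [480.8  43.7 205.7] x [1.  0.1 0. ] y [ 0.1 -1.   0. ] z [ 0. -0. -1.] F [-0.2 -0.5 -0.3] w 94.2 q [ 0.1  0.1 -0.4  2.   0.1  1.  -1.8]
lock_fin 0.94 [524.7  36.8  71.8] [255.1 146.7]
lid_knob 0.87 [625.   38.5  63.4] [257.4  47.3]
[543.9  41.7 384.2] [[ 0.1 -1.   0. ]
 [-1.  -0.1  0.2]
 [-0.2 -0.  -1. ]]
```

View pics/w1.png

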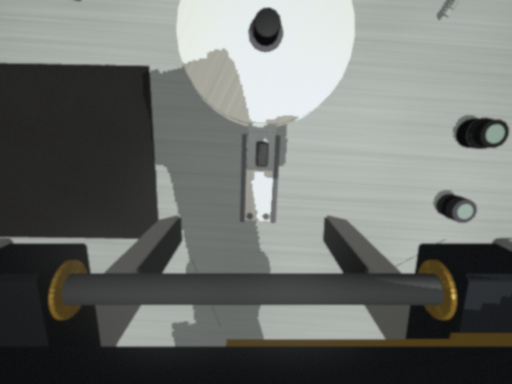

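The wrist view shows the fin top at (262,153) on the slide, the block's rear end at (258,220), the lid centred near (266,36), and the knob at (266,25).

```bash
python3 -c "
from h import *
im=env.read_camera('wrist');cv2.imwrite('pics/w1c.png',cv2.resize(im[90:230,180:340,::-1],None,fx=5,fy=5,interpolation=cv2.INTER_CUBIC)[:600]) 
g=cv2.cvtColor(im,cv2.COLOR_RGB2GRAY)
m=env.camera_model('wrist')
print('fin',ray(m,262,153,102),'rear',ray(m,258,220,48),'lid',ray(m,266,36,62))
# lid edges at row 36 
L=ray(m,176.5,30,62);R=ray(m,354.5,30,62);print(L,R,np.linalg.norm(L-R))
st()"
```

```text
fin [520.5  27.5 102. ] rear [434.   24.7  48. ] lid [636.4  29.1  62. ]
[636.7 120.5  62. ] [647.3 -61.   62. ] 181.82040081219495
t 3.83 tcp [479.7  35.6 205.1] x [1.  0.1 0. ] y [ 0.1 -1.   0. ] z [ 0. -0. -1.] F [ 1.2 -0.9  0.1] w 94.0 q [ 0.2  0.1 -0.4  2.   0.1  1.  -1.8]
```

View pics/w1c.png

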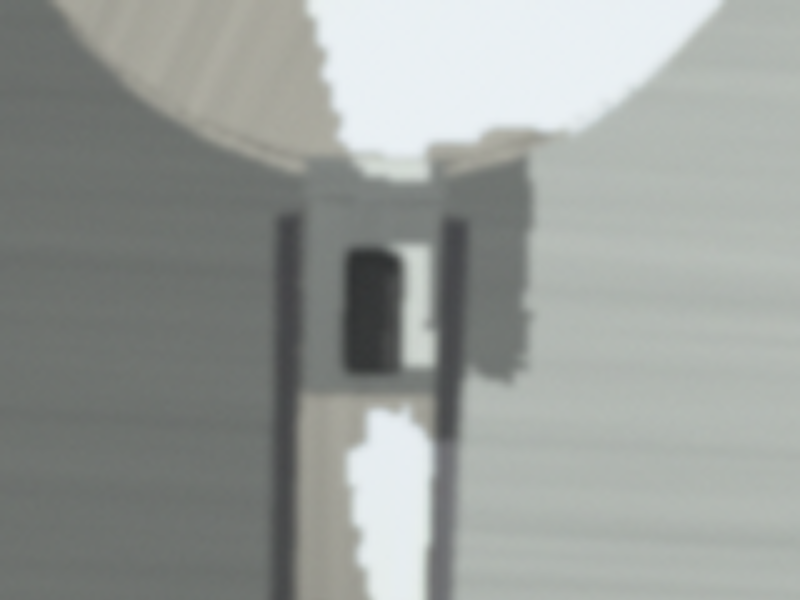

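Fin now at pixel (255,152); the rails run vertically in the image, so the slide axis is parallel to tool x.

```bash
python3 -c "
from h import *
m=env.camera_model('wrist')
print('fin',ray(m,254.5,150,102),'knob')
pic('wrist','w2')
a=ray(m,180+285/5,90+600/5,48);b=ray(m,180+288/5,90+215/5,48);print(np.degrees(np.arctan2(b[1]-a[1],b[0]-a[0])))
a=ray(m,180+440/5,90+600/5,48);b=ray(m,180+458/5,90+215/5,48);print(np.degrees(np.arctan2(b[1]-a[1],b[0]-a[0])))
f=ray(m,254.5,150,102);to([f[0],f[1],120],93)
"
```

```text
fin [523.  35. 102.] knob
2.090669121958444
1.3316907055826257
t 3.88 tcp [479.7  35.3 205.2] x [1.  0.1 0. ] y [ 0.1 -1.   0. ] z [ 0. -0. -1.] F [-0.7 -0.9  0.3] w 94.2 q [ 0.2  0.1 -0.4  2.   0.1  1.  -1.8]
tool shift [42.8  2.  85.4] len 95.56371231324628
  rotvec for y at 93 [ 0.   0.  -3.1] deg 179.8
  rotvec for y at 273 [ 0. -0.  0.] deg 0.6
```

View pics/w2.png

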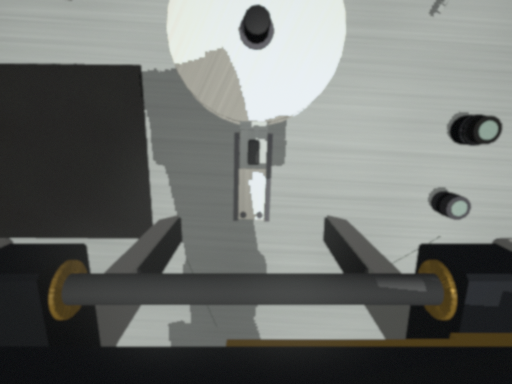

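```bash
python3 -m handwheel '{"translation":[[14,0,30],[14,1,30],[12,1,30],[3,0,20],[0,0,6],[0,0,0],[0,0,0]],"rotation":[[0,0,0],[0,0,0],[0,0,0],[0,0,0],[0,0,0],[0,0,0],[0,0,0]],"hand":[0.6,0.5,0.4,0.4,0.4,0.4,0.4]}' 20; python3 -c "
from h import *
to([523,35,77],92)
pic('wrist','w3')"
```

```text
clock: 4.47
ee_pos: [526.4, 24.4, 87.7]
orientation: [3.13, 0.063, 0.017]
force: [-0.2, 0.1, 0.6]
gripper_width: 50.3
t 4.47 tcp [526.4  24.4  87.7] x [1. 0. 0.] y [ 0. -1.  0.] z [ 0. -0. -1.] F [-0.2  0.1  0.6] w 50.3 q [ 0.1  0.3 -0.4  2.   0.2  0.8 -1.9]
tool shift [ -3.  -10.9  10.6] len 15.48095655762684
  rotvec for y at 92 [ 0.   0.  -3.1] deg 179.7
  rotvec for y at 272 [ 0. -0.  0.] deg 0.9
```

View pics/w3.png

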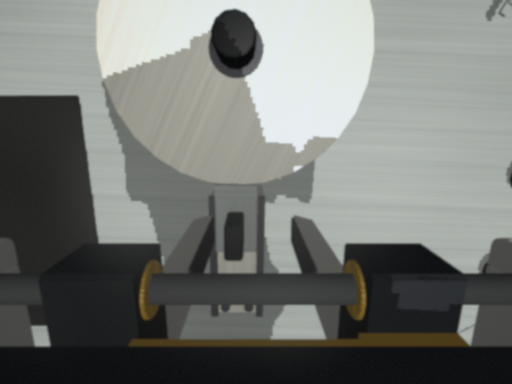

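The fin (235,235) sits left of the jaw middle (column ≈253): the arm drifted to the right, so I'll correct it.

```bash
python3 -c "
from h import *
m=env.camera_model('wrist')
print('fin',ray(m,234.5,217,102),ray(m,234.5,225,102),'knob',ray(m,233,31,94),'lid edges',ray(m,97,50,62),ray(m,374,50,62),ray(m,237,184,62))
st()"
```

```text
fin [537.9  35.7 102. ] [532.8  35.5 102. ] knob [642.3  39.6  94. ] lid edges [636.7 130.6  62. ] [644.6 -52.2  62. ] [550.6  36.1  62. ]
t 4.52 tcp [526.5  24.3  88.1] x [1. 0. 0.] y [ 0. -1.  0.] z [ 0. -0. -1.] F [-0.3 -0.   0. ] w 46.9 q [ 0.1  0.3 -0.4  2.   0.2  0.8 -1.9]
```

```bash
python3 -m handwheel '{"translation":[[-2,-6,0],[-1,-5,4],[0,0,7],[0,0,0]],"rotation":[[0,0,0],[0,0,0],[0,0,0],[0,0,0]],"hand":[0.4,0.4,0.4,0.4]}' 20; python3 -c "
from h import *
to([523,35.5,77],92)"
```

```text
clock: 4.85
ee_pos: [524.5, 35.9, 80.6]
orientation: [3.129, 0.061, 0.029]
force: [-0.4, -0.9, -0.0]
gripper_width: 37.7
t 4.85 tcp [524.5  35.9  80.6] x [1. 0. 0.] y [ 0. -1.  0.] z [ 0. -0. -1.] F [-0.4 -0.9 -0. ] w 37.7 q [ 0.1  0.3 -0.4  2.   0.2  0.8 -1.9]
tool shift [-1.6  0.3  3.5] len 3.8679324080794033
  rotvec for y at 92 [ 0.   0.  -3.1] deg 179.8
  rotvec for y at 272 [ 0. -0.  0.] deg 1.3
```

```bash
python3 -m handwheel '{"translation":[[0,0,4],[0,0,0],[0,0,0],[0,0,0],[0,0,0],[0,0,0],[0,0,0]],"rotation":[[0,0,0],[0,0,0],[0,0,0],[0,0,0],[0,0,0],[0,0,0],[0,0,0]],"hand":[0.3,0,0,0,0,0,0]}' 25; python3 -c "
from h import *
to([478,34,77],92)"
```

```text
clock: 5.43
ee_pos: [524.7, 36.2, 76.5]
orientation: [3.13, 0.062, 0.03]
force: [-0.4, 0.4, 0.4]
gripper_width: 12.1
t 5.43 tcp [524.7  36.2  76.5] x [1. 0. 0.] y [ 0. -1.  0.] z [ 0. -0. -1.] F [-0.4  0.4  0.4] w 12.1 q [ 0.1  0.4 -0.4  2.   0.2  0.8 -1.9]
tool shift [-46.7   0.4  -1.3] len 46.74642222028612
  rotvec for y at 92 [ 0.   0.  -3.1] deg 179.7
  rotvec for y at 272 [ 0. -0.  0.] deg 1.3
```

```bash
python3 -m handwheel '{"translation":[[-6,0,0],[-10,0,0],[-10,0,0],[-8,0,0],[-5,0,0],[-4,0,0]],"rotation":[[0,0,0],[0,0,0],[0,0,0],[0,0,0],[0,0,0],[0,0,0]],"hand":[0,0,0,0,0,0]}' 25; python3 -c "
from h import *
to([478,34,77],92)"
```

```text
clock: 5.93
ee_pos: [482.9, 35.1, 77.2]
orientation: [3.132, 0.061, 0.048]
force: [28.6, -2.0, -24.1]
gripper_width: 11.9
t 5.93 tcp [482.9  35.1  77.2] x [1. 0. 0.] y [ 0. -1.  0.] z [ 0. -0. -1.] F [ 28.6  -2.  -24.1] w 11.9 q [ 0.1  0.3 -0.4  2.1  0.2  0.7 -1.9]
tool shift [-5.   0.9  0. ] len 5.039353110017436
  rotvec for y at 92 [ 0.   0.  -3.1] deg 179.8
  rotvec for y at 272 [ 0. -0.  0.] deg 1.8
```

```bash
python3 -m handwheel '{"translation":[[1,0,0],[0,0,0],[0,0,0],[0,0,0],[0,0,-25],[10,0,-40],[30,0,-20],[36,-1,0],[36,-1,0],[20,-1,0],[0,0,0]],"rotation":[[0,0,0],[0,0,0],[0,0,0],[0,0,0],[0,0,0],[0,0,0],[0,0,0],[0,0,0],[0,0,0],[0,0,0],[0,0,0]],"hand":[0.6,0.6,0.6,0.6,0.6,0.6,0.6,0.6,0.6,0.6,0.6]}' 25; python3 -c "
from h import *
st()
pic('wrist','w4')"
```

```text
clock: 6.85
ee_pos: [610.3, 42.8, 168.4]
orientation: [3.128, 0.063, 0.036]
force: [-1.2, 0.4, -0.5]
gripper_width: 56.6
t 6.85 tcp [610.3  42.8 168.4] x [1. 0. 0.] y [ 0. -1.  0.] z [ 0. -0. -1.] F [-1.2  0.4 -0.5] w 56.6 q [ 0.1  0.4 -0.4  1.8  0.2  1.  -1.9]
```

View pics/w4.png

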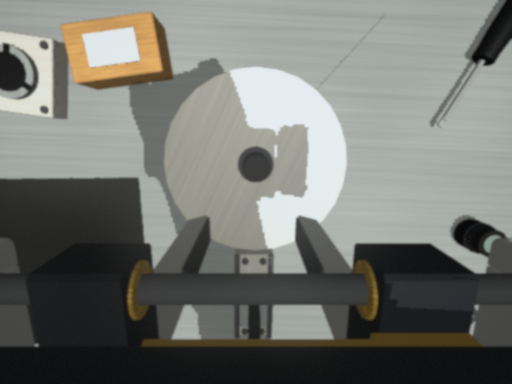

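Knob at (256,163), lid disc spanning (164–346, 67–249). The slide is back at the bottom.

```bash
python3 -c "
from h import *
m=env.camera_model('wrist');k=ray(m,255.5,164,94)
print(k,ray(m,255,158,62),ray(m,255,67,62),ray(m,255,249,62))
to([k[0],k[1],67],92)"
```

```text
[643.1  40.2  94. ] [645.6  40.   62. ] [730.2  43.6  62. ] [549.1  35.9  62. ]
t 6.9 tcp [608.7  42.7 168.1] x [1. 0. 0.] y [ 0. -1.  0.] z [ 0. -0. -1.] F [-1.2 -0.2  0.1] w 56.1 q [ 0.1  0.4 -0.4  1.8  0.2  1.  -1.9]
tool shift [ 32.    2.6 101.9] len 106.83455204443455
  rotvec for y at 92 [ 0.   0.  -3.1] deg 179.7
  rotvec for y at 272 [ 0. -0.  0.] deg 1.5
```

```bash
sed -i 's/best=None/None/' h.py; python3 -m handwheel '{"translation":[[16,1,20],[16,1,30],[1,0,28],[0,0,14],[0,0,0],[0,0,0]],"rotation":[[0,0,0],[0,0,0],[0,0,0],[0,0,0],[0,0,0],[0,0,0]],"hand":[0.6,0.6,0.6,0.6,0.6,0.6]}' 30; python3 -c "
from h import *
to([642.5,39.5,67],92)
np.set_printoptions(precision=3,suppress=True)
s=env.observe();R=Ro.from_rotvec(s['orientation']).as_matrix();print(R)
pic('wrist','w5')"
```

```text
clock: 7.4
ee_pos: [639.6, 40.8, 73.1]
orientation: [3.127, 0.066, 0.028]
force: [-0.2, -0.4, -0.4]
gripper_width: 56.8
t 7.4 tcp [639.6  40.8  73.1] x [1. 0. 0.] y [ 0. -1.  0.] z [ 0. -0. -1.] F [-0.2 -0.4 -0.4] w 56.8 q [ 0.1  0.5 -0.3  1.8  0.2  0.8 -1.9]
tool shift [2.8 1.4 6.2] len 6.935295393550155
  rotvec for y at 92 [ 0.   0.  -3.1] deg 179.6
  rotvec for y at 272 [ 0. -0.  0.] deg 1.3
[[ 0.999  0.042  0.018]
 [ 0.042 -0.999 -0.013]
 [ 0.017  0.014 -1.   ]]
```

View pics/w5.png

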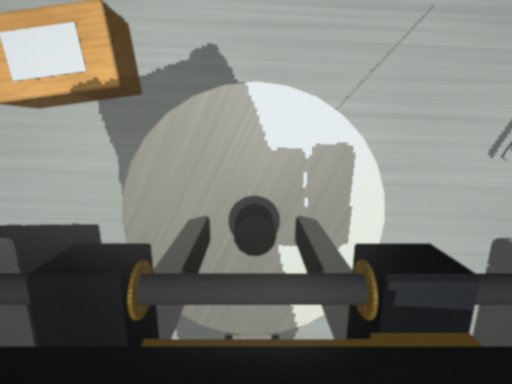

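```bash
python3 -m handwheel '{"translation":[[2.5,1,3],[0,0,3],[0,0,0],[0,0,0],[0,0,0],[0,0,0],[0,0,0],[0,0,0]],"rotation":[[0.013,-0.018,0],[0,0,0],[0,0,0],[0,0,0],[0,0,0],[0,0,0],[0,0,0],[0,0,0]],"hand":[0.6,0.6,0,0,0,0,0,0]}' 40; python3 -c "
from h import *
np.set_printoptions(precision=3,suppress=True)
st()"
```

```text
clock: 8.12
ee_pos: [643.8, 39.7, 72.6]
orientation: [-3.14, -0.065, -0.006]
force: [0.3, 0.6, -4.2]
gripper_width: 25.1
t 8.12 tcp [643.835  39.693  72.607] x [0.999 0.042 0.004] y [ 0.042 -0.999 -0.001] z [ 0.004  0.001 -1.   ] F [ 0.266  0.552 -4.182] w 25.1 q [ 0.1   0.54 -0.34  1.77  0.23  0.87 -1.88]
```

```bash
python3 -m handwheel '{"translation":[[0,0,0],[0,0,0],[0,0,4],[0,0,3],[0,0,0],[0,0,0]],"rotation":[[0,0,0],[0,0,0],[0,0,0],[0,0,0],[0,0,0],[0,0,0]],"hand":[0.5,0.5,0.5,0.5,0.5,0.5]}' 40; python3 -c "
from h import *
st()"
```

```text
clock: 8.62
ee_pos: [643.8, 40.0, 64.9]
orientation: [-3.14, -0.066, -0.006]
force: [-0.5, 0.9, 0.4]
gripper_width: 47.0
t 8.62 tcp [643.8  40.   64.9] x [1. 0. 0.] y [ 0. -1. -0.] z [ 0.  0. -1.] F [-0.5  0.9  0.4] w 47.0 q [ 0.1  0.6 -0.3  1.8  0.2  0.9 -1.9]
```

```bash
python3 -m handwheel '{"translation":[[0,0,-1],[0,0,0],[0,0,0],[0,0,0],[0,0,0],[0,0,0],[0,0,0]],"rotation":[[0,0,0],[0,0,0],[0,0,0],[0,0,0],[0,0,0],[0,0,0],[0,0,0]],"hand":[0,0,0,0,0,0,0]}' 40; python3 -c "
from h import *
st()
im=env.read_camera('scene');g=cv2.cvtColor(im,cv2.COLOR_RGB2GRAY);m=(g<55).astype(np.uint8);m[:118]=0;m[180:]=0;m[:,:270]=0;m[:,365:]=0
n,l,s,c=cv2.connectedComponentsWithStats(m);i=1+s[1:,4].argmax();print(s[i])
q=cv2.approxPolyDP(cv2.convexHull(np.argwhere(l==i)[:,::-1].astype(np.int32)),4,True)[:,0];C=env.camera_model('scene');P=[ray(C,u,v,3) for u,v in q];print(q,np.array(P),np.mean(P,0))
im=env.read_camera('side');cv2.imwrite('pics/s5.png',cv2.resize(im[130:220,170:330,::-1],None,fx=5,fy=5))
"
```

```text
clock: 9.2
ee_pos: [643.7, 39.9, 65.9]
orientation: [-3.14, -0.066, -0.006]
force: [-0.8, 0.7, -0.0]
gripper_width: 25.6
t 9.2 tcp [643.7  39.9  65.9] x [1. 0. 0.] y [ 0. -1. -0.] z [ 0.  0. -1.] F [-0.8  0.7 -0. ] w 25.6 q [ 0.1  0.5 -0.3  1.8  0.2  0.9 -1.9]
[ 272  118   82   62 2900]
[[353 145]
 [319 174]
 [287 179]
 [272 167]
 [273 145]
 [291 118]
 [323 118]] [[597.3 402.9   3. ]
 [611.  188.1   3. ]
 [549.9  83.8   3. ]
 [470.6  85.1   3. ]
 [388.1 170.1   3. ]
 [320.7 339.6   3. ]
 [409.9 439.2   3. ]] [478.2 244.1   3. ]
```

View pics/s5.png

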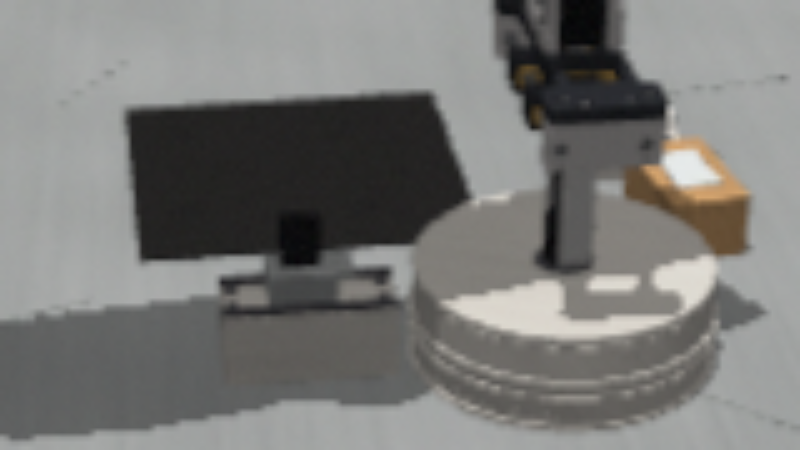

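The side crop shows the fingers on the knob, the slide pulled back on the block, and the mat corners at about crop (128,110), (432,95), (472,242), (142,260).

```bash
python3 -c "
from h import *
m=env.camera_model('side');P=np.array([ray(m,170+u/5,130+v/5,3) for u,v in((128,110),(432,95),(472,242),(142,260))]);print(P,P.mean(0))
C=env.camera_model('scene');P=np.array([ray(C,u,v,3) for u,v in((353,145),(319,174),(274,146),(315,121))]);print(P,P.mean(0))
to([487,285,140])
"
```

```text
[[377.4 383.6   3. ]
 [602.  391.3   3. ]
 [603.8 163.9   3. ]
 [387.7 158.3   3. ]] [492.7 274.3   3. ]
[[597.3 402.9   3. ]
 [611.  188.1   3. ]
 [394.7 169.1   3. ]
 [400.6 399.9   3. ]] [500.9 290.    3. ]
t 9.3 tcp [643.7  39.9  65.8] x [1. 0. 0.] y [ 0. -1. -0.] z [ 0.  0. -1.] F [ 0.3  0.1 -1.1] w 25.1 q [ 0.1  0.5 -0.3  1.8  0.2  0.9 -1.9]
tool shift [-146.  -251.5  -74.6] len 300.21194298985887
```

```bash
python3 -m handwheel '{"translation":[[0,0,-4],[0,0,-8],[0,0,-15],[0,0,-20],[0,0,-15],[0,0,-6],[0,0,0]],"rotation":[[0,0,0],[0,0,0],[0,0,0],[0,0,0],[0,0,0],[0,0,0],[0,0,0]],"hand":[0,0,0,0,0,0,0]}' 60; python3 -c "
from h import *
to([495,282,130])
pic('scene','sc6',(230,130,350,230),6)
"
```

```text
clock: 9.88
ee_pos: [641.6, 39.8, 137.4]
orientation: [-3.14, -0.067, 0.001]
force: [-0.1, -0.2, -4.3]
gripper_width: 25.0
t 9.88 tcp [641.6  39.8 137.4] x [ 1.  0. -0.] y [ 0. -1. -0.] z [-0.  0. -1.] F [-0.1 -0.2 -4.3] w 25.0 q [ 0.1  0.5 -0.4  1.7  0.2  1.  -1.9]
tool shift [-136.1 -248.2    7.6] len 283.22722247551593
```

View pics/sc6.png

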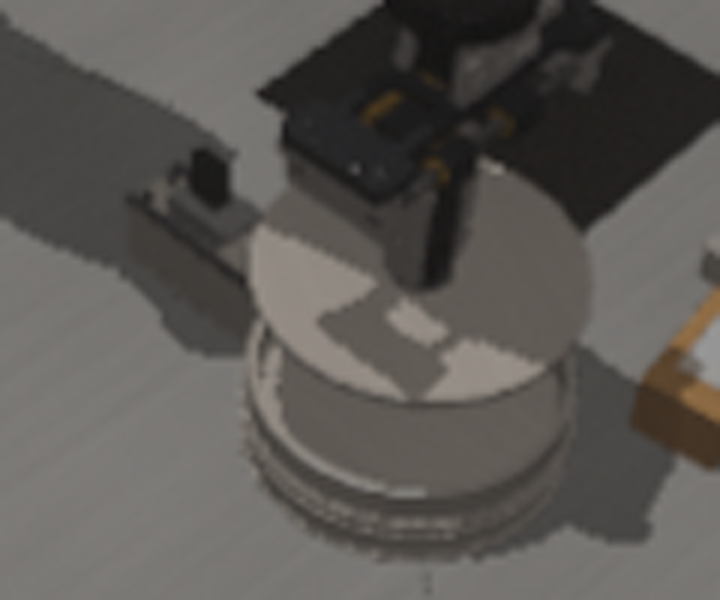

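The lid is off, held level above the pot.

```bash
python3 -m handwheel '{"translation":[[-8,-14,0],[-15,-27,0],[-15,-27,0],[-15,-27,0],[-15,-27,0],[-15,-27,0],[-15,-27,0],[-15,-27,0],[-12,-25,0],[-8,-15,0],[0,0,0],[0,0,0]],"rotation":[[0,0,0],[0,0,0],[0,0,0],[0,0,0],[0,0,0],[0,0,0],[0,0,0],[0,0,0],[0,0,0],[0,0,0],[0,0,0],[0,0,0]],"hand":[0,0,0,0,0,0,0,0,0,0,0,0]}' 60; python3 -c "
from h import *
to([495,282,26],92)
pic('wrist','w7')
"
```

```text
clock: 10.93
ee_pos: [483.1, 286.0, 125.7]
orientation: [3.137, 0.065, -0.022]
force: [0.0, -0.4, -4.0]
gripper_width: 24.8
t 10.93 tcp [483.1 286.  125.7] x [ 1.  0. -0.] y [ 0. -1.  0.] z [-0. -0. -1.] F [ 0.  -0.4 -4. ] w 24.8 q [-0.3  0.4 -0.5  1.9  0.2  0.9 -2.4]
tool shift [13.1  4.1 99.6] len 100.51807004819656
  rotvec for y at 92 [-0.   0.  -3.1] deg 179.6
  rotvec for y at 272 [0. 0. 0.] deg 0.9
```

View pics/w7.png

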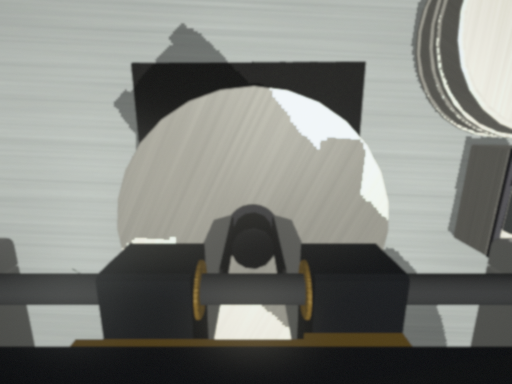

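The lid is over the mat; the mat's far edge runs from (132,63) to (365,62).

```bash
python3 -c "
from h import *
m=env.camera_model('wrist');a=ray(m,132,63,3);b=ray(m,365,62,3);print(a,b,np.linalg.norm(a-b));d=(b-a)/np.linalg.norm(b-a);n=np.array([d[1],-d[0],0]);c=(a+b)/2;print(c+115*n,c-115*n)
to([495,282,26],92)
s=env.observe();R=Ro.from_rotvec(s['orientation']).as_matrix();print((R*1000).round())"
```

```text
[601.2 407.    3. ] [611.6 181.2   3. ] 226.0445081872786
[491.6 288.8   3. ] [721.3 299.4   3. ]
t 10.98 tcp [483.  286.  125.7] x [ 1.  0. -0.] y [ 0. -1.  0.] z [-0. -0. -1.] F [-1.   1.2 -3.5] w 25.1 q [-0.3  0.4 -0.5  1.9  0.2  0.9 -2.4]
tool shift [13.2  4.2 99.5] len 100.4972293396399
  rotvec for y at 92 [-0.   0.  -3.1] deg 179.6
  rotvec for y at 272 [0. 0. 0.] deg 0.9
[[  999.    41.   -14.]
 [   41.  -999.    -4.]
 [  -14.     4. -1000.]]
```

```bash
python3 -m handwheel '{"translation":[[5,0,12],[4,0,20],[1,0,25],[0,0,20],[0,0,12],[0,0,5],[0,0,0],[0,0,0]],"rotation":[[0.004,0.014,0],[0,0,0],[0,0,0],[0,0,0],[0,0,0],[0,0,0],[0,0,0],[0,0,0]],"hand":[0,0,0,0,0,0,0,0]}' 60; python3 -c "
from h import *
to([492,286,21],92)
s=env.observe();R=Ro.from_rotvec(s['orientation']).as_matrix();print((R*1000).round())
"
```

```text
clock: 11.65
ee_pos: [496.6, 279.7, 26.7]
orientation: [3.139, 0.052, 0.001]
force: [0.0, 0.8, -3.8]
gripper_width: 25.1
t 11.65 tcp [496.6 279.7  26.7] x [1. 0. 0.] y [ 0. -1.  0.] z [ 0. -0. -1.] F [ 0.   0.8 -3.8] w 25.1 q [-0.3  0.5 -0.4  2.   0.3  0.7 -2.4]
tool shift [-4.4 -6.4  5.7] len 9.647194479879799
  rotvec for y at 92 [-0.  -0.   3.1] deg 179.9
  rotvec for y at 272 [ 0. -0. -0.] deg 0.2
[[  999.    33.     1.]
 [   33.  -999.    -2.]
 [    1.     2. -1000.]]
```

```bash
python3 -m handwheel '{"translation":[[-4,-5,0],[0,0,2],[0,0,2],[0,0,2],[0,0,1],[0,0,0]],"rotation":[[0,0,0],[0,0,0],[0,0,0],[0,0,0],[0,0,0],[0,0,0]],"hand":[0,0,0,0,0,0]}' 60; python3 -c "
from h import *
to([492,286,21],92)
s=env.observe();R=Ro.from_rotvec(s['orientation']).as_matrix();print((R*1000).round())
"
```

```text
clock: 12.15
ee_pos: [494.1, 286.4, 23.0]
orientation: [-3.14, -0.051, -0.009]
force: [-0.9, -0.7, -3.1]
gripper_width: 24.8
t 12.15 tcp [494.1 286.4  23. ] x [1. 0. 0.] y [ 0. -1. -0.] z [ 0.  0. -1.] F [-0.9 -0.7 -3.1] w 24.8 q [-0.3  0.5 -0.4  2.   0.3  0.7 -2.5]
tool shift [-2.1  0.3  2. ] len 2.883895469054766
  rotvec for y at 92 [-0.   0.   3.1] deg 179.9
  rotvec for y at 272 [-0. -0. -0.] deg 0.4
[[  999.    33.     6.]
 [   33.  -999.     1.]
 [    6.    -1. -1000.]]
```

```bash
python3 -m handwheel '{"translation":[[0,0,1.5],[0,0,1.5],[0,0,1.5],[0,0,0]],"rotation":[[0,0,0],[0,0,0],[0,0,0],[0,0,0]],"hand":[0,0,0,0]}' 60; python3 -c "
from h import *
st()
"
```

```text
clock: 12.48
ee_pos: [494.6, 286.6, 21.3]
orientation: [3.141, 0.051, 0.012]
force: [0.7, -0.1, -4.8]
gripper_width: 24.9
t 12.48 tcp [494.6 286.6  21.3] x [1. 0. 0.] y [ 0. -1.  0.] z [ 0.  0. -1.] F [ 0.7 -0.1 -4.8] w 24.9 q [-0.3  0.5 -0.4  2.   0.3  0.7 -2.5]
```

```bash
python3 -m handwheel '{"translation":[[0,0,1.5],[0,0,1.5],[0,0,1],[0,0,0]],"rotation":[[0,0,0],[0,0,0],[0,0,0],[0,0,0]],"hand":[0,0,0,0]}' 60; python3 -c "
from h import *
st()
"
```

```text
clock: 12.82
ee_pos: [494.9, 286.8, 21.1]
orientation: [3.14, 0.05, 0.015]
force: [1.2, -0.8, -3.7]
gripper_width: 25.0
t 12.82 tcp [494.9 286.8  21.1] x [1. 0. 0.] y [ 0. -1.  0.] z [ 0. -0. -1.] F [ 1.2 -0.8 -3.7] w 25.0 q [-0.3  0.5 -0.4  2.   0.3  0.7 -2.5]
```

```bash
python3 -m handwheel '{"translation":[[0,0,3],[0,0,3],[0,0,0]],"rotation":[[0,0,0],[0,0,0],[0,0,0]],"hand":[0,0,0]}' 60; python3 -c "
from h import *
st()
"
```

```text
clock: 13.07
ee_pos: [496.4, 287.0, 20.5]
orientation: [3.139, 0.049, 0.021]
force: [0.2, -0.3, -5.4]
gripper_width: 25.0
t 13.07 tcp [496.4 287.   20.5] x [1. 0. 0.] y [ 0. -1.  0.] z [ 0. -0. -1.] F [ 0.2 -0.3 -5.4] w 25.0 q [-0.3  0.5 -0.4  2.   0.3  0.7 -2.5]
```

```bash
python3 -c "
from h import *
pic('side','s8',(170,130,330,220),5)
pic('wrist','w8')
"
```

```text
(no output)
```

View pics/s8.png

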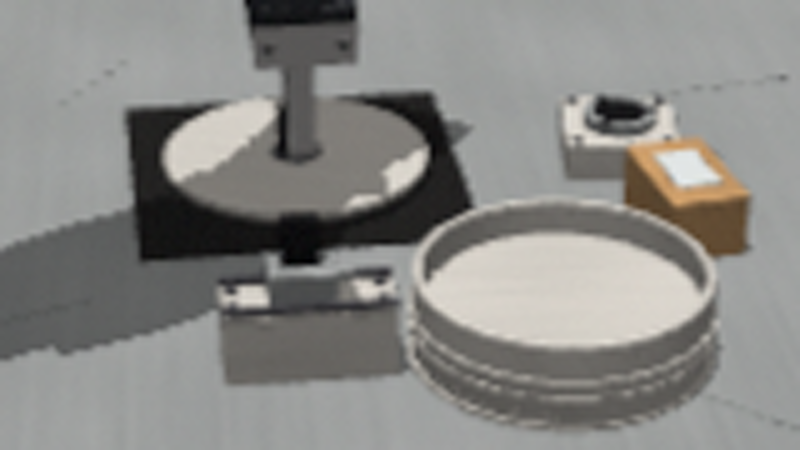

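View pics/w8.png

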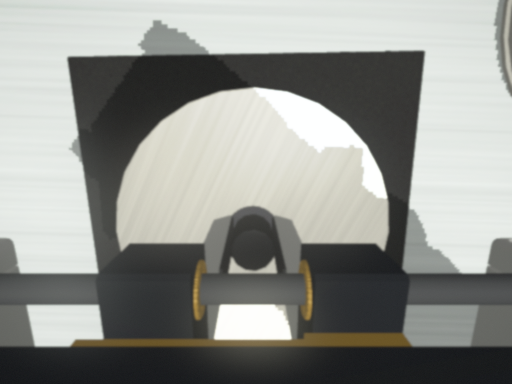

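Lid is level and fully within the mat (side crop (165–430, 95–215)). At TCP z = 20.5 it should be resting, so I release it.

```bash
python3 -m handwheel '{"translation":[[0,0,0],[0,0,0],[0,0,0],[0,0,-10],[0,0,-30],[0,0,-40],[0,0,-20],[0,0,0]],"rotation":[[0,0,0],[0,0,0],[0,0,0],[0,0,0],[0,0,0],[0,0,0],[0,0,0],[0,0,0]],"hand":[0.5,0.5,0.5,0.5,0.5,0.5,0.5,0.5]}' 20; python3 -c "
from h import *
to([462,-234,120],92)
im=env.read_camera('side');cv2.imwrite('pics/s9.png',cv2.resize(im[130:220,170:330,::-1],None,fx=5,fy=5))
for c in ('side','scene'):
    env.read_camera(c)
    for n in('eyepiece','adapter','barlow','reducer','cap'):
        for d in env.boxes_of(n,c)[:3]:
            if d['confidence']>.35: print(c,n,round(d['confidence'],2),np.array(d['point']),proj(c,d['point']))
"
```

```text
clock: 13.83
ee_pos: [493.8, 287.1, 122.8]
orientation: [3.138, 0.051, 0.013]
force: [0.1, 0.5, 0.5]
gripper_width: 46.7
t 13.83 tcp [493.8 287.1 122.8] x [1. 0. 0.] y [ 0. -1.  0.] z [ 0. -0. -1.] F [0.1 0.5 0.5] w 46.7 q [-0.3  0.4 -0.5  1.9  0.2  0.9 -2.4]
tool shift [-48.7 519.8   4. ] len 522.0618669928501
  rotvec for y at 92 [-0.  -0.   3.1] deg 179.9
  rotvec for y at 272 [ 0. -0. -0.] deg 0.5
side eyepiece 0.61 [ 552.9 -250.8   25.6] [264.8 251.8]
side adapter 0.78 [ 567.  -384.7   23.1] [278.5 289.4]
side adapter 0.74 [ 651.8 -377.6   17.6] [314.7 286.5]
side barlow 0.63 [ 456.7 -238.9   29.2] [225.8 249.9]
side reducer 0.85 [ 436.8 -483.7   20.3] [222.2 328.6]
side reducer 0.77 [ 358.3 -428.7   15.6] [183.9 313.2]
side reducer 0.75 [ 459.6 -375.    13.7] [230.3 292.8]
scene eyepiece 0.6 [ 565.9 -245.2   28. ] [218.1 228.3]
scene eyepiece 0.42 [493.4  26.4  71.4] [265.1 165.1]
scene adapter 0.74 [488.9  32.4  70.9] [265.5 163.7]
scene adapter 0.68 [ 580.3 -376.6   27.4] [187.  255.6]
scene barlow 0.6 [ 470.2 -233.4   34.1] [202.4 207.5]
scene reducer 0.74 [ 445.5 -474.    18.4] [135.4 247.5]
scene reducer 0.62 [ 365.8 -416.1   20.6] [137.8 221.1]
scene reducer 0.58 [499.8 278.6  14.5] [313.4 144.7]
```

View pics/s9.png

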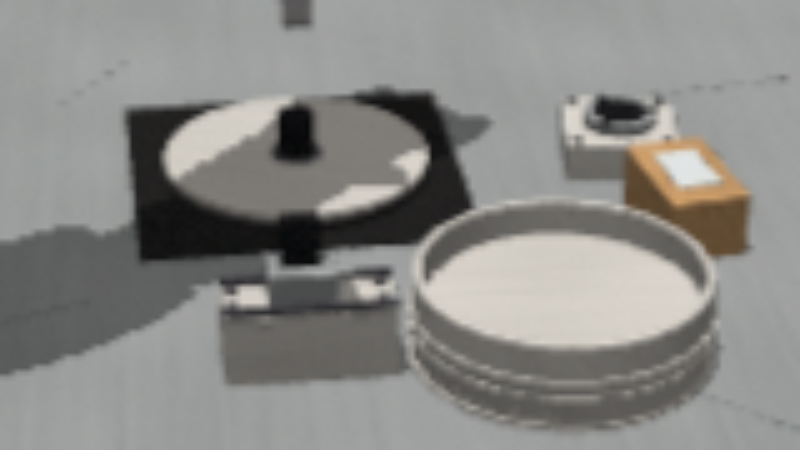

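Lid lies flat, knob up, on the mat; pot is open and empty. Next: the barlow at about (462,-234).

```bash
python3 -m handwheel '{"translation":[[0,20,-30],[0,40,-10],[0,40,0],[0,40,0],[0,40,0],[0,40,0],[0,40,0],[0,40,0],[0,40,0],[0,40,0],[0,40,0],[-5,40,0]],"rotation":[[0,0,0],[0,0,0],[0,0,0],[0,0,0],[0,0,0],[0,0,0],[0,0,0],[0,0,0],[0,0,0],[0,0,0],[0,0,0],[0,0,0]],"hand":[0.8,0.8,0.8,0.8,0.8,0.8,0.8,0.8,0.8,0.8,0.8,0.8]}' 20; python3 -c "
from h import *
to([450,-234,130],92)
"
```

```text
clock: 15.48
ee_pos: [504.1, -181.5, 162.1]
orientation: [3.138, 0.077, 0.011]
force: [1.7, 0.4, 0.4]
gripper_width: 75.1
t 15.48 tcp [ 504.1 -181.5  162.1] x [1. 0. 0.] y [ 0. -1.  0.] z [ 0. -0. -1.] F [1.7 0.4 0.4] w 75.1 q [ 0.4  0.2 -0.2  2.   0.1  0.9 -1.4]
tool shift [-56.8  49.8  31.9] len 81.9886021872488
  rotvec for y at 92 [ 0.   0.  -3.1] deg 179.2
  rotvec for y at 272 [ 0. -0.  0.] deg 0.9
```

```bash
python3 -m handwheel '{"translation":[[-30,20,12],[-22,25,12],[-5,0,8],[0,0,0],[0,0,0]],"rotation":[[0,0,0],[0,0,0],[0,0,0],[0,0,0],[0,0,0]],"hand":[0.7,0.7,0.7,0.7,0.7]}' 20; python3 -c "
from h import *
st()
pic('wrist','w10')
for n in ('barlow','eyepiece'):
    for d in env.boxes_of(n,'wrist')[:2]: print(n,round(d['confidence'],2),np.array(d['point']),proj('wrist',d['point']))
"
```

```text
clock: 15.9
ee_pos: [445.7, -241.5, 129.0]
orientation: [3.136, 0.056, 0.013]
force: [0.1, -0.5, 1.0]
gripper_width: 65.6
t 15.9 tcp [ 445.7 -241.5  129. ] x [1. 0. 0.] y [ 0. -1.  0.] z [ 0. -0. -1.] F [ 0.1 -0.5  1. ] w 65.6 q [ 0.5  0.2 -0.2  2.   0.1  0.8 -1.2]
barlow 0.73 [ 463.2 -230.    36.2] [241.5 178.6]
eyepiece 0.66 [ 558.3 -238.5   38.6] [254.5  73.6]
eyepiece 0.39 [ 563.3 -365.7   25.3] [391.   76.3]
```

View pics/w10.png

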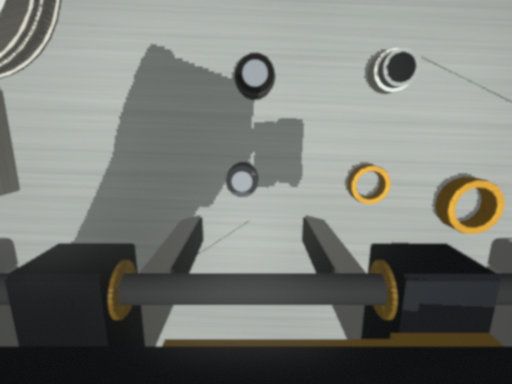

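The wrist view shows the barlow top at (241,181), eyepiece top (255,72), silver adapter top (401,67), and small ring (370,185); the larger ring (470,205) is not wanted.

```bash
python3 -c "
from h import *
m=env.camera_model('wrist')
for n,u,v,z in(('barlow',241,181,34),('eyep',255,72.5,40),('adap',401,67,30),('red',370,183.5,16)): print(n,ray(m,u,v,z))
p=ray(m,241,181,34);to([p[0],p[1],14],92)
s=env.observe();R=Ro.from_rotvec(s['orientation']).as_matrix();print((R*1000).round())
"
```

```text
barlow [ 460.8 -229.3   34. ]
eyep [ 559.  -238.9   40. ]
adap [ 570.7 -371.5   30. ]
red [ 459.9 -363.3   16. ]
t 16.05 tcp [ 446.9 -240.3  129.4] x [1. 0. 0.] y [ 0. -1.  0.] z [ 0. -0. -1.] F [0.5 0.  0.4] w 65.4 q [ 0.5  0.2 -0.2  2.   0.1  0.8 -1.2]
tool shift [ 13.2 -11.  115.5] len 116.75780836663375
  rotvec for y at 92 [ 0.   0.  -3.1] deg 179.8
  rotvec for y at 272 [ 0. -0.  0.] deg 0.6
[[  999.    38.     9.]
 [   38.  -999.    -5.]
 [    9.     5. -1000.]]
```

```bash
python3 -m handwheel '{"translation":[[8,-6,10],[6,-4,25],[0,0,30],[0,0,30],[0,0,14],[0,0,5],[0,0,0]],"rotation":[[0.005,-0.009,0],[0,0,0],[0,0,0],[0,0,0],[0,0,0],[0,0,0],[0,0,0]],"hand":[0.7,0.7,0.7,0.7,0.7,0.7,0.7]}' 20; python3 -c "
from h import *
to([461,-230,10],92)
pic('wrist','w11')
"
```

```text
clock: 16.63
ee_pos: [472.2, -223.2, 16.1]
orientation: [3.139, 0.081, 0.018]
force: [-0.7, 0.4, -0.7]
gripper_width: 66.0
t 16.63 tcp [ 472.2 -223.2   16.1] x [1.  0.1 0. ] y [ 0.1 -1.   0. ] z [ 0. -0. -1.] F [-0.7  0.4 -0.7] w 66.0 q [ 0.5  0.4 -0.2  2.1  0.1  0.6 -1.3]
tool shift [-11.6   6.2   6. ] len 14.482007158293717
  rotvec for y at 92 [ 0.   0.  -3.1] deg 179.1
  rotvec for y at 272 [ 0. -0.  0.] deg 1.2
```

View pics/w11.png

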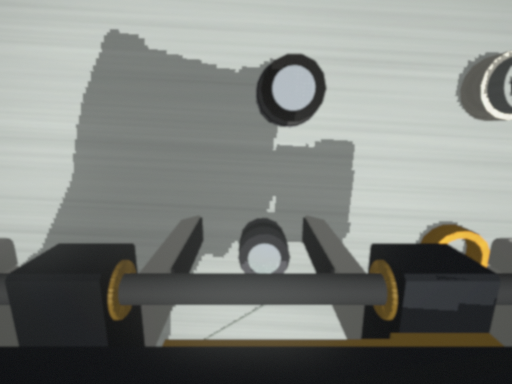

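```bash
python3 -c "
from h import *
m=env.camera_model('wrist')
print(ray(m,264,257,34));to([461,-230,10],92)
"
python3 -m handwheel '{"translation":[[-6,4,0],[-6,3,3],[0,0,4],[0,0,0]],"rotation":[[0,0,0],[0,0,0],[0,0,0],[0,0,0]],"hand":[0.7,0.7,0.7,0.7]}' 20; python3 -c "
from h import *
to([461,-230,10],92)
"
```

```text
[ 460.3 -231.1   34. ]
t 16.68 tcp [ 472.5 -223.3   16.8] x [1.  0.1 0. ] y [ 0.1 -1.   0. ] z [ 0. -0. -1.] F [-0.2  0.7  0.3] w 65.6 q [ 0.5  0.4 -0.2  2.1  0.1  0.6 -1.3]
tool shift [-12.    6.1   6.7] len 14.969160165841945
  rotvec for y at 92 [ 0.   0.  -3.1] deg 179.1
  rotvec for y at 272 [ 0. -0.  0.] deg 1.2
clock: 17.02
ee_pos: [462.5, -232.3, 13.0]
orientation: [3.136, 0.082, 0.027]
force: [-0.5, 0.5, 0.1]
gripper_width: 66.0
t 17.02 tcp [ 462.5 -232.3   13. ] x [1.  0.1 0. ] y [ 0.1 -1.   0. ] z [ 0. -0. -1.] F [-0.5  0.5  0.1] w 66.0 q [ 0.5  0.4 -0.2  2.1  0.1  0.6 -1.3]
tool shift [-1.4 -2.4  3. ] len 4.089547352628668
  rotvec for y at 92 [ 0.   0.  -3.1] deg 179.0
  rotvec for y at 272 [ 0. -0.  0.] deg 1.4
```

```bash
python3 -m handwheel '{"translation":[[-1.5,-1.5,3],[0,0,0],[0,0,0],[0,0,0],[0,0,0],[0,0,0],[0,0,0],[0,0,0]],"rotation":[[0,-0.015,0],[0,0,0],[0,0,0],[0,0,0],[0,0,0],[0,0,0],[0,0,0],[0,0,0]],"hand":[0.7,0.2,0,0,0,0,0,0]}' 30; python3 -c "
from h import *
st()
s=env.observe();R=Ro.from_rotvec(s['orientation']).as_matrix();print((R*1000).round())
"
```

```text
clock: 17.68
ee_pos: [461.6, -231.4, 10.9]
orientation: [3.134, 0.08, 0.004]
force: [0.1, -0.3, -0.1]
gripper_width: 31.5
t 17.68 tcp [ 461.6 -231.4   10.9] x [1.  0.1 0. ] y [ 0.1 -1.   0. ] z [ 0. -0. -1.] F [ 0.1 -0.3 -0.1] w 31.5 q [ 0.5  0.4 -0.2  2.1  0.1  0.6 -1.3]
[[  999.    51.     3.]
 [   51.  -999.    -6.]
 [    2.     6. -1000.]]
```

```bash
python3 -m handwheel '{"translation":[[0,0,-10],[0,0,-30],[5,-7,-40],[20,-26,-15],[23,-29,0],[23,-29,0],[23,-29,0],[23,-29,0],[23,-29,0],[23,-29,0],[23,-29,0],[20,-26,0]],"rotation":[[0,0,0],[0,0,0],[0,0,0],[0,0,0],[0,0,0],[0,0,0],[0,0,0],[0,0,0],[0,0,0],[0,0,0],[0,0,0],[0,0,0]],"hand":[0,0,0,0,0,0,0,0,0,0,0,0]}' 30; python3 -c "
from h import *
to([675,71,100],92)
"
```

```text
clock: 18.68
ee_pos: [658.3, 44.8, 119.0]
orientation: [3.134, 0.057, 0.007]
force: [0.1, 0.2, -1.0]
gripper_width: 31.1
t 18.68 tcp [658.3  44.8 119. ] x [1. 0. 0.] y [ 0. -1.  0.] z [ 0. -0. -1.] F [ 0.1  0.2 -1. ] w 31.1 q [ 0.   0.5 -0.3  1.7  0.2  1.  -1.8]
tool shift [ 17.5 -25.7  18.8] len 36.37079833623864
  rotvec for y at 92 [ 0.   0.  -3.1] deg 179.9
  rotvec for y at 272 [ 0. -0.  0.] deg 0.5
```

Now a look at the pot itself, to locate it.

```bash
python3 -m handwheel '{"translation":[[6,-8,0],[3,-5,0],[0,0,0]],"rotation":[[0,0,0],[0,0,0],[0,0,0]],"hand":[0,0,0]}' 30; python3 -c "
from h import *
st()
pic('wrist','w12')
pic('scene','sc12',(240,145,360,235),6)
"
```

```text
clock: 18.93
ee_pos: [669.2, 67.6, 120.3]
orientation: [3.137, 0.07, 0.009]
force: [-0.4, -0.5, -0.8]
gripper_width: 31.4
t 18.93 tcp [669.2  67.6 120.3] x [1. 0. 0.] y [ 0. -1.  0.] z [ 0. -0. -1.] F [-0.4 -0.5 -0.8] w 31.4 q [-0.   0.5 -0.3  1.7  0.2  1.  -1.9]
```

View pics/w12.png

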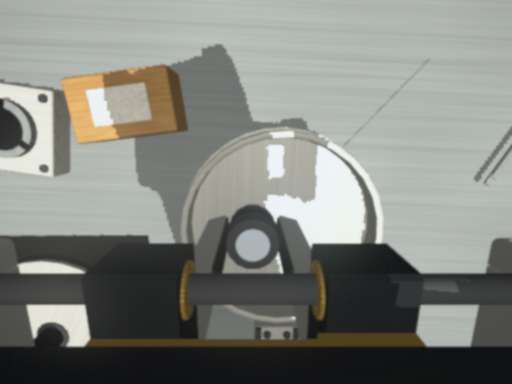

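View pics/sc12.png

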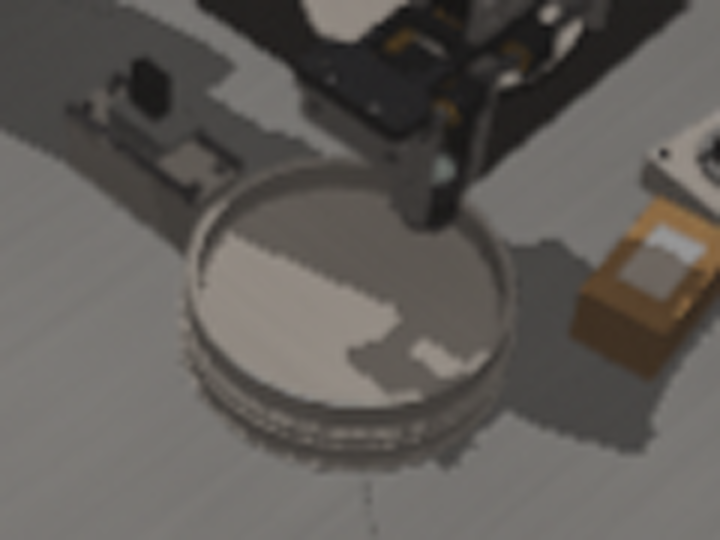

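In the wrist view the pot's outer rim spans columns 181–382, top row 127, with its bottom near row 322 behind the gripper.

```bash
python3 -c "
from h import *
from scipy.optimize import least_squares
m=env.camera_model('wrist')
pts=[(283,127),(181,222),(382,222),(210,160),(350,156)]
P=np.array([ray(m,u,v,56) for u,v in pts])[:,:2];print(P)
r=least_squares(lambda p:np.hypot(*(P-p[:2]).T)-92,[641,39]);print(r.x,r.fun)
C=env.camera_model('scene');Q=np.array([ray(C,240+u/6,145+v/6,56) for u,v in((188,285),(512,288),(330,158),(365,408))])[:,:2]
r=least_squares(lambda p:np.hypot(*(Q-p[:2]).T)-92,[641,39]);print(Q,r.x,r.fun)
to([675,71,70],92)
s=env.observe();R=Ro.from_rotvec(s['orientation']).as_matrix();print((R*1000).round())
"
```

```text
[[734.6  42.1]
 [648.5 127.4]
 [655.8 -52. ]
 [704.8 102.1]
 [713.1 -16.3]]
[640.5  37.5] [ 2.2 -1.7 -1.2 -0.8 -1.6]
[[588.5 -34.5]
 [710.7  97.4]
 [574.5  93.5]
 [713.2 -23.8]] [644.7  36.1] [-1.8 -1.9 -1.3 -1. ]
t 19.03 tcp [668.6  65.1 120.2] x [1. 0. 0.] y [ 0. -1.  0.] z [ 0. -0. -1.] F [ 0.7 -0.7 -0.9] w 31.2 q [ 0.   0.5 -0.3  1.7  0.2  1.  -1.9]
tool shift [ 6.4 -5.9 50.2] len 50.9450215981057
  rotvec for y at 92 [ 0.   0.  -3.1] deg 179.6
  rotvec for y at 272 [ 0. -0.  0.] deg 0.6
[[  999.    42.     6.]
 [   42.  -999.    -5.]
 [    5.     5. -1000.]]
```

```bash
python3 -m handwheel '{"translation":[[4,-2,10],[3,-2,20],[0,0,25],[0,0,20],[0,0,12],[0,0,0]],"rotation":[[0,0,0],[0,0,0],[0,0,0],[0,0,0],[0,0,0],[0,0,0]],"hand":[0,0,0,0,0,0]}' 30; python3 -c "
from h import *
to([675,68,17],92)
s=env.observe();R=Ro.from_rotvec(s['orientation']).as_matrix();print((R*1000).round())
"
```

```text
clock: 19.53
ee_pos: [675.4, 58.6, 29.9]
orientation: [3.132, 0.05, 0.012]
force: [-0.7, 0.0, -0.7]
gripper_width: 31.5
t 19.53 tcp [675.4  58.6  29.9] x [1. 0. 0.] y [ 0. -1.  0.] z [ 0. -0. -1.] F [-0.7  0.  -0.7] w 31.5 q [-0.   0.6 -0.2  1.7  0.2  0.8 -1.9]
tool shift [-0.2 -9.5 12.9] len 15.999384475298369
  rotvec for y at 92 [-0.  -0.   3.1] deg 179.8
  rotvec for y at 272 [ 0. -0. -0.] deg 0.7
[[  999.    32.     8.]
 [   32.  -999.    -9.]
 [    7.     9. -1000.]]
```

```bash
python3 -m handwheel '{"translation":[[0,-5,0],[0,-4,4],[0,0,5],[0,0,3],[0,0,0]],"rotation":[[0.009,-0.008,0],[0,0,0],[0,0,0],[0,0,0],[0,0,0]],"hand":[0,0,0,0,0]}' 30; python3 -c "
from h import *
to([675,68,17],92)
s=env.observe();R=Ro.from_rotvec(s['orientation']).as_matrix();print((R*1000).round())
"
```

```text
clock: 19.95
ee_pos: [676.2, 66.7, 19.4]
orientation: [-3.14, -0.046, -0.001]
force: [-0.1, -0.7, -0.4]
gripper_width: 31.2
t 19.95 tcp [676.2  66.7  19.4] x [1. 0. 0.] y [ 0. -1. -0.] z [ 0.  0. -1.] F [-0.1 -0.7 -0.4] w 31.2 q [-0.   0.6 -0.2  1.7  0.2  0.8 -1.9]
tool shift [-1.2 -1.3  2.4] len 2.9338808777438397
  rotvec for y at 92 [-0.   0.   3.1] deg 179.7
  rotvec for y at 272 [-0. -0. -0.] deg 0.3
[[ 1000.    29.     1.]
 [   29. -1000.     1.]
 [    1.    -1. -1000.]]
```

Lower in small steps until contact.

```bash
python3 -m handwheel '{"translation":[[0,0,2],[0,0,2],[0,0,0]],"rotation":[[0,0,0],[0,0,0],[0,0,0]],"hand":[0,0,0]}' 30; python3 -m handwheel '{"translation":[[0,0,2.5],[0,0,0]],"rotation":[[0,0,0],[0,0,0]],"hand":[0,0]}' 30
```

```text
clock: 20.2
ee_pos: [677.1, 67.1, 17.4]
orientation: [-3.14, -0.046, -0.005]
force: [0.2, 0.9, -1.1]
gripper_width: 31.4
clock: 20.37
ee_pos: [678.2, 67.4, 17.3]
orientation: [-3.14, -0.046, -0.009]
force: [-0.2, 0.0, -1.0]
gripper_width: 31.1
```

```bash
python3 -m handwheel '{"translation":[[0,0,0],[0,0,0],[0,0,-8],[0,0,-25],[0,0,-35],[0,0,-20],[0,0,0]],"rotation":[[0,0,0],[0,0,0],[0,0,0],[0,0,0],[0,0,0],[0,0,0],[0,0,0]],"hand":[0.46,0.46,0.46,0.46,0.46,0.46,0.46]}' 20; python3 -c "
from h import *
to([540,-239,110],92)
pic('wrist','w13')
pic('scene','sc13',(240,145,360,235),6)
"
```

```text
clock: 20.95
ee_pos: [676.8, 67.4, 108.8]
orientation: [-3.14, -0.047, -0.005]
force: [-0.2, 1.0, -0.3]
gripper_width: 43.0
t 20.95 tcp [676.8  67.4 108.8] x [1. 0. 0.] y [ 0. -1. -0.] z [ 0.  0. -1.] F [-0.2  1.  -0.3] w 43.0 q [-0.   0.5 -0.3  1.7  0.2  1.  -1.9]
tool shift [-146.   302.1   -1.8] len 335.5436486047481
  rotvec for y at 92 [-0.   0.   3.1] deg 179.7
  rotvec for y at 272 [-0. -0. -0.] deg 0.3
```

View pics/sc13.png

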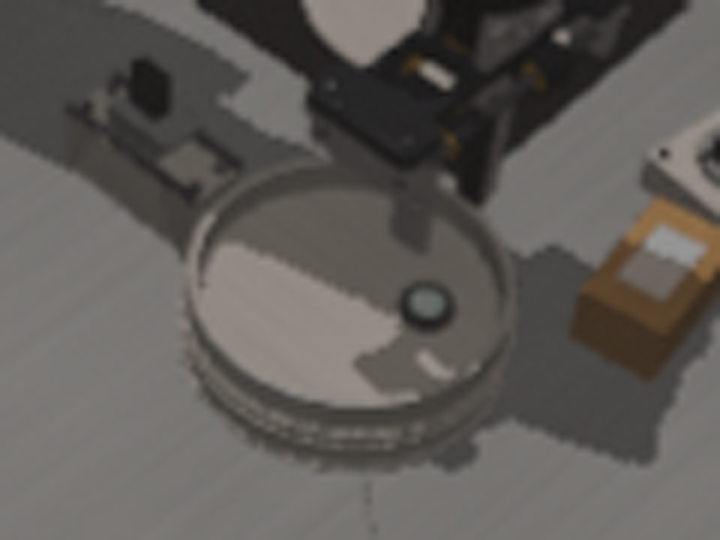

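View pics/w13.png

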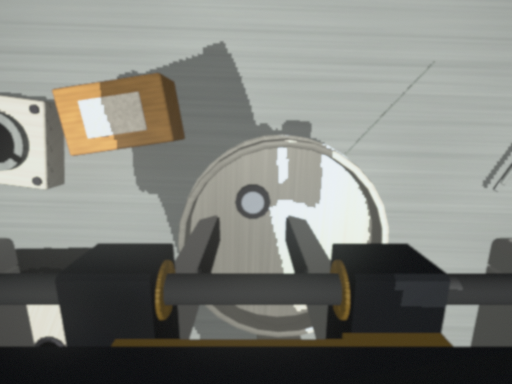

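Barlow stands upright in the pot at scene crop (428,302), wrist (253,202). Next: the eyepiece.

```bash
python3 -c "
from h import *
m=env.camera_model('wrist');print(ray(m,252.5,202.5,40))"
python3 -m handwheel '{"translation":[[-6,12,-10],[-13,28,0],[-13,28,0],[-13,28,0],[-13,28,0],[-13,28,0],[-13,28,0],[-13,28,0],[-13,28,0],[-13,28,0],[-13,22,0],[0,0,0]],"rotation":[[0,0,0],[0,0,0],[0,0,0],[0,0,0],[0,0,0],[0,0,0],[0,0,0],[0,0,0],[0,0,0],[0,0,0],[0,0,0],[0,0,0]],"hand":[0.7,0.7,0.7,0.7,0.7,0.7,0.7,0.7,0.7,0.7,0.7,0.7]}' 20; python3 -c "
from h import *
to([559,-239,80],92)
pic('wrist','w14')
"
```

```text
[675.3  66.9  40. ]
clock: 22.05
ee_pos: [529.9, -240.0, 107.3]
orientation: [-3.138, -0.049, 0.029]
force: [-0.2, -0.2, -0.3]
gripper_width: 65.7
t 22.05 tcp [ 529.9 -240.   107.3] x [ 1.  0. -0.] y [ 0. -1. -0.] z [-0.  0. -1.] F [-0.2 -0.2 -0.3] w 65.7 q [ 0.5  0.4 -0.2  1.9  0.1  0.9 -1.3]
tool shift [29.6 -0.  26.7] len 39.863269971062074
  rotvec for y at 92 [0.  0.  3.1] deg 179.8
  rotvec for y at 272 [-0.  0. -0.] deg 1.1
```

View pics/w14.png

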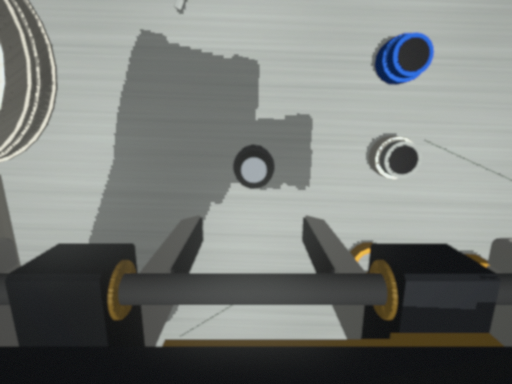

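Eyepiece top at (253,169).

```bash
python3 -c "
from h import *
m=env.camera_model('wrist');p=ray(m,253,169,40);print(p)
to([p[0],p[1],15],92)
s=env.observe();R=Ro.from_rotvec(s['orientation']).as_matrix();print((R*1000).round())
"
python3 -m handwheel '{"translation":[[14,-2,10],[13,-3,20],[2,0,25],[0,0,20],[0,0,8],[0,0,0]],"rotation":[[0,0.018,0],[0,0,0],[0,0,0],[0,0,0],[0,0,0],[0,0,0]],"hand":[0.7,0.7,0.7,0.7,0.7,0.7]}' 20; python3 -c "
from h import *
to([559,-239,14],92)
s=env.observe();R=Ro.from_rotvec(s['orientation']).as_matrix();print((R*1000).round())
"
```

```text
[ 559.1 -237.6   40. ]
t 22.1 tcp [ 531.  -238.   107.2] x [ 1.  0. -0.] y [ 0. -1. -0.] z [-0.  0. -1.] F [-0.9  0.  -0.5] w 65.5 q [ 0.5  0.4 -0.2  1.9  0.1  0.9 -1.3]
tool shift [29.8  0.8 91.7] len 96.4381431625504
  rotvec for y at 92 [0.  0.  3.1] deg 179.8
  rotvec for y at 272 [-0.  0. -0.] deg 1.1
[[  999.    32.   -18.]
 [   32.  -999.     3.]
 [  -18.    -4. -1000.]]
clock: 22.6
ee_pos: [559.7, -229.2, 20.2]
orientation: [-3.135, -0.05, 0.0]
force: [0.3, 0.8, -0.9]
gripper_width: 65.7
t 22.6 tcp [ 559.7 -229.2   20.2] x [1. 0. 0.] y [ 0. -1. -0.] z [-0.  0. -1.] F [ 0.3  0.8 -0.9] w 65.7 q [ 0.4  0.5 -0.2  1.9  0.1  0.7 -1.4]
tool shift [-1.   9.8  6.1] len 11.592993730136136
  rotvec for y at 92 [-0.   0.   3.1] deg 179.8
  rotvec for y at 272 [-0. -0. -0.] deg 0.4
[[  999.    32.    -0.]
 [   32.  -999.     6.]
 [    0.    -6. -1000.]]
```

```bash
python3 -m handwheel '{"translation":[[0,5,0],[0,4,6],[0,0,6],[0,0,3],[0,0,0]],"rotation":[[-0.006,0,0],[0,0,0],[0,0,0],[0,0,0],[0,0,0]],"hand":[0.7,0.7,0.7,0.7,0.7]}' 20; python3 -c "
from h import *
to([559,-238,5],92)
pic('wrist','w15')
"
```

```text
clock: 23.02
ee_pos: [561.0, -238.8, 6.5]
orientation: [3.14, 0.052, 0.003]
force: [-0.6, -0.3, 0.0]
gripper_width: 65.3
t 23.02 tcp [ 561.  -238.8    6.5] x [1. 0. 0.] y [ 0. -1.  0.] z [ 0. -0. -1.] F [-0.6 -0.3  0. ] w 65.3 q [ 0.4  0.6 -0.2  1.9  0.2  0.7 -1.4]
tool shift [-2.  -0.9  1.5] len 2.687305323659283
  rotvec for y at 92 [-0.  -0.   3.1] deg 179.9
  rotvec for y at 272 [ 0. -0. -0.] deg 0.2
```

View pics/w15.png

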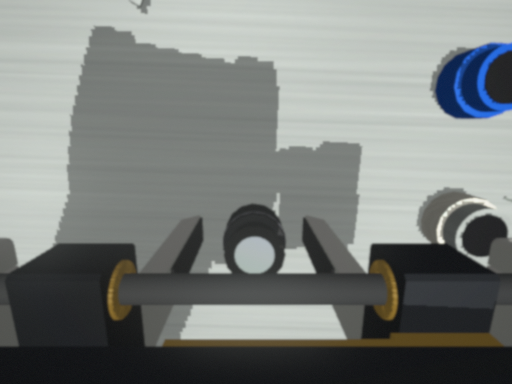

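The eyepiece sits centred between the fingers at (253,250). Close.

```bash
python3 -m handwheel '{"translation":[[-1.5,0,0],[0,0,0],[0,0,0],[0,0,0],[0,0,0],[0,0,0],[0,0,0]],"rotation":[[0,0,0],[0,0,0],[0,0,0],[0,0,0],[0,0,0],[0,0,0],[0,0,0]],"hand":[0.2,0,0,0,0,0,0]}' 30; python3 -c "
from h import *
to([609,68,110],92)
s=env.observe();R=Ro.from_rotvec(s['orientation']).as_matrix();print((R*1000).round())
"
```

```text
clock: 23.65
ee_pos: [560.1, -239.1, 8.2]
orientation: [3.139, 0.052, 0.006]
force: [-0.0, -0.4, -1.5]
gripper_width: 36.6
t 23.65 tcp [ 560.1 -239.1    8.2] x [1. 0. 0.] y [ 0. -1.  0.] z [ 0. -0. -1.] F [-0.  -0.4 -1.5] w 36.6 q [ 0.4  0.6 -0.2  1.9  0.2  0.7 -1.4]
tool shift [  59.4 -305.1 -102.2] len 327.1685864361834
  rotvec for y at 92 [-0.  -0.   3.1] deg 179.9
  rotvec for y at 272 [ 0. -0. -0.] deg 0.3
[[  999.    33.     4.]
 [   33.  -999.    -2.]
 [    4.     2. -1000.]]
```

```bash
python3 -m handwheel '{"translation":[[0,0,-10],[0,0,-30],[2,-10,-35],[6,-31,-18],[7,-33,0],[7,-33,0],[7,-33,0],[7,-33,0],[7,-33,0],[7,-33,0],[6,-30,0],[4,-18,0]],"rotation":[[0,0,0],[0,0,0],[0,0,0],[0,0,0],[0,0,0],[0,0,0],[0,0,0],[0,0,0],[0,0,0],[0,0,0],[0,0,0],[0,0,0]],"hand":[0,0,0,0,0,0,0,0,0,0,0,0]}' 40; python3 -c "
from h import *
to([609,68,70],92)
"
```

```text
clock: 24.65
ee_pos: [612.3, 56.1, 114.1]
orientation: [3.138, 0.034, 0.013]
force: [-0.6, 0.2, -1.0]
gripper_width: 36.3
t 24.65 tcp [612.3  56.1 114.1] x [1. 0. 0.] y [ 0. -1.  0.] z [ 0. -0. -1.] F [-0.6  0.2 -1. ] w 36.3 q [ 0.   0.4 -0.3  1.8  0.2  0.9 -1.9]
tool shift [ -3.4 -12.1  44. ] len 45.8115766575415
  rotvec for y at 92 [-0.  -0.   3.1] deg 179.2
  rotvec for y at 272 [ 0. -0. -0.] deg 0.9
```

```bash
python3 -m handwheel '{"translation":[[-2,-4,0],[0,-4,10],[0,-2,16],[0,-2,16],[0,-1,12],[0,0,0],[0,0,0]],"rotation":[[0,0,0],[0,0,0],[0,0,0],[0,0,0],[0,0,0],[0,0,0],[0,0,0]],"hand":[0,0,0,0,0,0,0]}' 40; python3 -c "
from h import *
to([609,68,15],92)
s=env.observe();R=Ro.from_rotvec(s['orientation']).as_matrix();print((R*1000).round())
"
```

```text
clock: 25.23
ee_pos: [610.3, 72.0, 59.1]
orientation: [3.138, 0.04, 0.016]
force: [0.3, -0.1, -0.7]
gripper_width: 36.5
t 25.23 tcp [610.3  72.   59.1] x [1. 0. 0.] y [ 0. -1.  0.] z [ 0. -0. -1.] F [ 0.3 -0.1 -0.7] w 36.5 q [-0.   0.5 -0.3  1.9  0.2  0.8 -1.9]
tool shift [-1.9  3.8 44.1] len 44.29997902995456
  rotvec for y at 92 [-0.  -0.   3.1] deg 179.5
  rotvec for y at 272 [ 0. -0. -0.] deg 0.8
[[ 1000.    26.    10.]
 [   26. -1000.    -3.]
 [   10.     3. -1000.]]
```

```bash
python3 -m handwheel '{"translation":[[-1,2,10],[-1,0,12],[0,0,12],[0,0,6],[0,0,0]],"rotation":[[0.003,-0.01,0],[0,0,0],[0,0,0],[0,0,0],[0,0,0]],"hand":[0,0,0,0,0]}' 40; python3 -c "
from h import *
to([609,68,15],92)
s=env.observe();R=Ro.from_rotvec(s['orientation']).as_matrix();print((R*1000).round())
"
```

```text
clock: 25.65
ee_pos: [609.1, 67.1, 16.4]
orientation: [3.141, 0.035, 0.001]
force: [-0.1, -0.0, -1.3]
gripper_width: 36.1
t 25.65 tcp [609.1  67.1  16.4] x [1. 0. 0.] y [ 0. -1.  0.] z [ 0. -0. -1.] F [-0.1 -0.  -1.3] w 36.1 q [-0.   0.6 -0.3  1.9  0.2  0.7 -1.9]
tool shift [-0.1 -0.9  1.4] len 1.6641194292753614
  rotvec for y at 92 [-0.  -0.   3.1] deg 179.3
  rotvec for y at 272 [ 0. -0. -0.] deg 0.7
[[ 1000.    22.     1.]
 [   22. -1000.    -0.]
 [    1.     0. -1000.]]
```

```bash
python3 -m handwheel '{"translation":[[0,0,2],[0,0,2],[0,0,0]],"rotation":[[0,0,0],[0,0,0],[0,0,0]],"hand":[0,0,0]}' 40;  python3 -m handwheel '{"translation":[[0,0,3],[0,0,0]],"rotation":[[0,0,0],[0,0,0]],"hand":[0,0]}' 40
```

```text
clock: 25.9
ee_pos: [609.6, 67.1, 14.2]
orientation: [3.141, 0.035, 0.002]
force: [0.4, -0.3, -1.1]
gripper_width: 36.4
clock: 26.07
ee_pos: [611.0, 67.5, 13.9]
orientation: [3.14, 0.035, 0.006]
force: [0.2, 0.3, -1.0]
gripper_width: 36.0
```

```bash
python3 -m handwheel '{"translation":[[0,0,0],[0,0,0],[0,0,-8],[0,0,-25],[0,0,-35],[0,0,-20],[0,0,0]],"rotation":[[0,0,0],[0,0,0],[0,0,0],[0,0,0],[0,0,0],[0,0,0],[0,0,0]],"hand":[0.52,0.52,0.52,0.52,0.52,0.52,0.52]}' 20; python3 -c "
from h import *
to([545,-371,110],92)
pic('wrist','w16')
pic('scene','sc16')
"
```

```text
clock: 26.65
ee_pos: [609.9, 68.3, 106.1]
orientation: [3.141, 0.037, 0.003]
force: [0.6, -0.3, 0.1]
gripper_width: 49.0
t 26.65 tcp [609.9  68.3 106.1] x [1. 0. 0.] y [ 0. -1.  0.] z [ 0. -0. -1.] F [ 0.6 -0.3  0.1] w 49.0 q [ 0.   0.5 -0.3  1.8  0.2  0.9 -1.9]
tool shift [-75.2 437.7  -3.8] len 444.0866696562752
  rotvec for y at 92 [-0.  -0.   3.1] deg 179.3
  rotvec for y at 272 [ 0. -0. -0.] deg 0.7
```

View pics/w16.png

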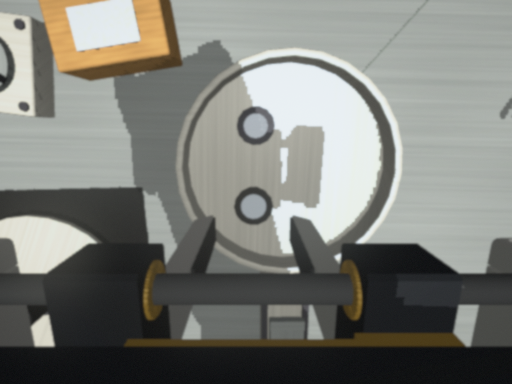

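View pics/sc16.png

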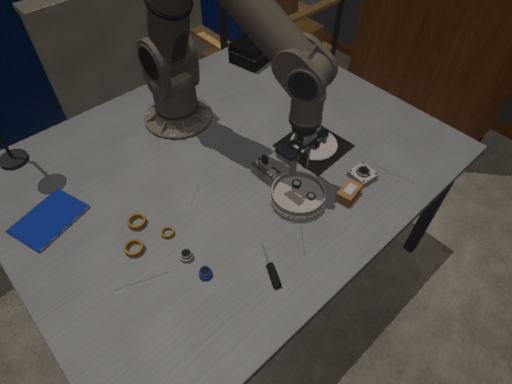

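Both stand upright in the pot at wrist (253,205) and (255,125); adapter (186,255) and ring (168,232) are still in place in the scene view. Next: the adapter.

```bash
python3 -c "
from h import *
from scipy.optimize import least_squares
m=env.camera_model('wrist')
P=np.array([ray(m,u,v,56) for u,v in((176.5,160),(402,155),(291,48.5),(208,87),(375,87))])[:,:2]
r=least_squares(lambda p:np.hypot(*(P-p[:2]).T)-p[2],[641,39,92]);print(r.x,r.fun)"
python3 -m handwheel '{"translation":[[-4,20,-5],[-6,38,0],[-6,40,0],[-6,40,0],[-6,40,0],[-6,40,0],[-6,40,0],[-6,40,0],[-7,40,0],[-7,40,0],[-7,40,0],[-7,35,0]],"rotation":[[0,0,0],[0,0,0],[0,0,0],[0,0,0],[0,0,0],[0,0,0],[0,0,0],[0,0,0],[0,0,0],[0,0,0],[0,0,0],[0,0,0]],"hand":[0.7,0.7,0.7,0.7,0.7,0.7,0.7,0.7,0.7,0.7,0.7,0.7]}' 20; python3 -c "
from h import *
to([545,-371,100],92)
s=env.observe();R=Ro.from_rotvec(s['orientation']).as_matrix();print((R*1000).round())
"
```

```text
[639.6  39.3  89.2] [ 0.1  0.1  0.5 -0.4 -0.4]
clock: 27.75
ee_pos: [539.9, -390.1, 92.7]
orientation: [-3.132, -0.065, 0.027]
force: [1.0, 0.8, -0.3]
gripper_width: 65.4
t 27.75 tcp [ 539.9 -390.1   92.7] x [ 1.  0. -0.] y [ 0. -1. -0.] z [-0.  0. -1.] F [ 1.   0.8 -0.3] w 65.4 q [ 0.7  0.5 -0.2  1.7  0.1  0.9 -1.1]
tool shift [  5.8 -19.   -7.3] len 21.10901032075828
  rotvec for y at 92 [-0.  -0.  -3.1] deg 179.6
  rotvec for y at 272 [-0.  0.  0.] deg 1.2
[[  999.    41.   -18.]
 [   42.  -999.     8.]
 [  -17.    -9. -1000.]]
```

```bash
python3 -m handwheel '{"translation":[[0,-9,0],[0,-7,0],[0,0,0],[0,0,0]],"rotation":[[-0.008,0.018,0],[0,0,0],[0,0,0],[0,0,0]],"hand":[0.7,0.7,0.7,0.7]}' 20; python3 -c "
from h import *
st();pic('wrist','w17')
"
```

```text
clock: 28.08
ee_pos: [532.2, -383.2, 86.7]
orientation: [-3.14, -0.046, 0.012]
force: [-0.3, 0.3, 0.4]
gripper_width: 65.7
t 28.08 tcp [ 532.2 -383.2   86.7] x [ 1.  0. -0.] y [ 0. -1. -0.] z [-0.  0. -1.] F [-0.3  0.3  0.4] w 65.7 q [ 0.7  0.5 -0.2  1.7  0.1  0.9 -1.1]
```

View pics/w17.png

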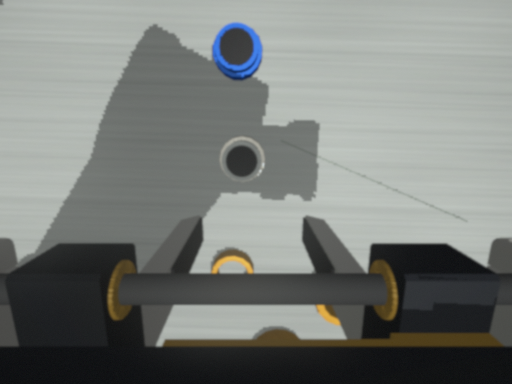

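Silver adapter at (241,160), blue look-alike at (238,48), which I leave alone.

```bash
python3 -c "
from h import *
m=env.camera_model('wrist');p=ray(m,241,162,30);print(p)
to([p[0],p[1],15],92)"
python3 -m handwheel '{"translation":[[15,-3,5],[14,-4,12],[6,-3,16],[1,0,14],[0,0,10],[0,0,0],[0,0,0]],"rotation":[[0,0,0],[0,0,0],[0,0,0],[0,0,0],[0,0,0],[0,0,0],[0,0,0]],"hand":[0.7,0.7,0.7,0.7,0.7,0.7,0.7]}' 20; python3 -c "
from h import *
to([570.5,-372,5],92)
s=env.observe();R=Ro.from_rotvec(s['orientation']).as_matrix();print((R*1000).round())
pic('wrist','w18')"
```

```text
[ 568.3 -372.5   30. ]
t 28.13 tcp [ 532.4 -382.9   86.7] x [ 1.  0. -0.] y [ 0. -1. -0.] z [-0.  0. -1.] F [-0.2  0.6 -0.3] w 65.7 q [ 0.7  0.5 -0.2  1.7  0.1  0.9 -1.1]
tool shift [36.7 -9.1 71.4] len 80.83735740238714
  rotvec for y at 92 [0.  0.  3.1] deg 179.7
  rotvec for y at 272 [-0.  0. -0.] deg 0.5
clock: 28.72
ee_pos: [572.7, -365.0, 21.2]
orientation: [-3.137, -0.059, 0.016]
force: [0.5, -0.5, 0.5]
gripper_width: 65.5
t 28.72 tcp [ 572.7 -365.    21.2] x [ 1.  0. -0.] y [ 0. -1. -0.] z [-0.  0. -1.] F [ 0.5 -0.5  0.5] w 65.5 q [ 0.6  0.6 -0.2  1.7  0.1  0.8 -1.2]
tool shift [-2.3  7.  16.2] len 17.80961151253141
  rotvec for y at 92 [-0.  -0.  -3.1] deg 179.8
  rotvec for y at 272 [-0.  0.  0.] deg 0.6
[[  999.    38.   -10.]
 [   38.  -999.     4.]
 [  -10.    -5. -1000.]]
```

View pics/w18.png

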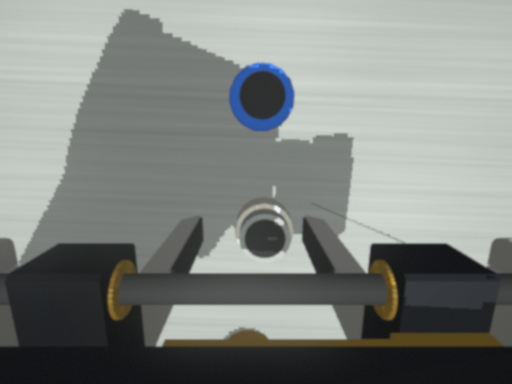

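```bash
python3 -c "
from h import *
m=env.camera_model('wrist');print(ray(m,264.5,239,30))"
python3 -m handwheel '{"translation":[[-1,4,4],[-1,3,6],[0,0,6],[0,0,4],[0,0,0]],"rotation":[[-0.004,0.01,0],[0,0,0],[0,0,0],[0,0,0],[0,0,0]],"hand":[0.7,0.7,0.7,0.7,0.7]}' 20; python3 -c "
from h import *
to([570.5,-372,4],92)
s=env.observe();R=Ro.from_rotvec(s['orientation']).as_matrix();print((R*1000).round())"
```

```text
[ 568.5 -373.    30. ]
clock: 29.18
ee_pos: [569.7, -375.3, 1.2]
orientation: [3.139, 0.055, 0.004]
force: [-0.5, 0.0, -0.4]
gripper_width: 66.1
t 29.18 tcp [ 569.7 -375.3    1.2] x [1. 0. 0.] y [ 0. -1.  0.] z [ 0. -0. -1.] F [-0.5  0.  -0.4] w 66.1 q [ 0.6  0.7 -0.2  1.7  0.1  0.8 -1.2]
tool shift [ 0.9 -3.2 -2.8] len 4.364387760802147
  rotvec for y at 92 [ 0.   0.  -3.1] deg 180.0
  rotvec for y at 272 [ 0. -0.  0.] deg 0.2
[[  999.    35.     3.]
 [   35.  -999.    -2.]
 [    3.     2. -1000.]]
```

```bash
python3 -m handwheel '{"translation":[[0,-2,-3],[0,0,0],[0,0,0],[0,0,0],[0,0,0],[0,0,0],[0,0,0]],"rotation":[[0,0,0],[0,0,0],[0,0,0],[0,0,0],[0,0,0],[0,0,0],[0,0,0]],"hand":[0.6,0.2,0,0,0,0,0]}' 40; python3 -c "
from h import *
to([673.5,8,110],92)
s=env.observe();R=Ro.from_rotvec(s['orientation']).as_matrix();print((R*1000).round())"
```

```text
clock: 29.77
ee_pos: [570.1, -373.2, 5.5]
orientation: [3.139, 0.055, 0.006]
force: [0.1, 0.6, -1.1]
gripper_width: 38.2
t 29.77 tcp [ 570.1 -373.2    5.5] x [1. 0. 0.] y [ 0. -1.  0.] z [ 0. -0. -1.] F [ 0.1  0.6 -1.1] w 38.2 q [ 0.6  0.7 -0.2  1.7  0.1  0.8 -1.2]
tool shift [ 117.  -377.1 -105. ] len 408.52173120714804
  rotvec for y at 92 [ 0.   0.  -3.1] deg 180.0
  rotvec for y at 272 [ 0. -0.  0.] deg 0.3
[[  999.    35.     4.]
 [   35.  -999.    -2.]
 [    4.     2. -1000.]]
```

```bash
python3 -m handwheel '{"translation":[[0,0,-10],[0,0,-30],[4,-12,-35],[11,-35,-20],[11,-35,0],[11,-35,0],[11,-36,0],[11,-36,0],[12,-36,0],[12,-36,0],[12,-36,0],[12,-36,0]],"rotation":[[0,0,0],[0,0,0],[0,0,0],[0,0,0],[0,0,0],[0,0,0],[0,0,0],[0,0,0],[0,0,0],[0,0,0],[0,0,0],[0,0,0]],"hand":[0,0,0,0,0,0,0,0,0,0,0,0]}' 40; python3 -c "
from h import *
to([673.5,8.5,110],92)
s=env.observe();R=Ro.from_rotvec(s['orientation']).as_matrix();print((R*1000).round())"
```

```text
clock: 30.77
ee_pos: [668.0, -35.2, 113.6]
orientation: [3.134, 0.027, 0.013]
force: [1.0, -0.2, -0.3]
gripper_width: 37.9
t 30.77 tcp [668.  -35.2 113.6] x [1. 0. 0.] y [ 0. -1.  0.] z [ 0. -0. -1.] F [ 1.  -0.2 -0.3] w 37.9 q [ 0.1  0.5 -0.2  1.7  0.1  0.9 -1.7]
tool shift [  6.3 -43.7   3.3] len 44.21919623207362
  rotvec for y at 92 [-0.  -0.   3.1] deg 179.0
  rotvec for y at 272 [ 0. -0. -0.] deg 1.2
[[ 1000.    17.     9.]
 [   17. -1000.    -7.]
 [    8.     8. -1000.]]
```

```bash
python3 -m handwheel '{"translation":[[3,-20,0],[2,-14,0],[0,0,10],[0,0,20],[0,0,16],[0,0,0],[0,0,0]],"rotation":[[0.007,-0.009,0],[0,0,0],[0,0,0],[0,0,0],[0,0,0],[0,0,0],[0,0,0]],"hand":[0,0,0,0,0,0,0]}' 40; python3 -c "
from h import *
to([673.5,8.5,12],92)
s=env.observe();R=Ro.from_rotvec(s['orientation']).as_matrix();print((R*1000).round())"
```

```text
clock: 31.35
ee_pos: [675.2, 13.9, 71.2]
orientation: [-3.137, -0.05, -0.008]
force: [-0.2, -0.2, -0.8]
gripper_width: 37.8
t 31.35 tcp [675.2  13.9  71.2] x [1. 0. 0.] y [ 0. -1. -0.] z [ 0.  0. -1.] F [-0.2 -0.2 -0.8] w 37.8 q [ 0.1  0.6 -0.2  1.7  0.2  0.9 -1.8]
tool shift [-2.1  5.5 59.2] len 59.45913428451641
  rotvec for y at 92 [-0.   0.   3.1] deg 179.8
  rotvec for y at 272 [-0. -0. -0.] deg 0.4
[[  999.    32.     5.]
 [   32.  -999.     4.]
 [    5.    -4. -1000.]]
```

```bash
python3 -m handwheel '{"translation":[[-1,3,10],[-1,2,15],[0,1,15],[0,0,12],[0,0,0]],"rotation":[[-0.004,-0.005,0],[0,0,0],[0,0,0],[0,0,0],[0,0,0]],"hand":[0,0,0,0,0]}' 40; python3 -c "
from h import *
to([673.5,8,12],92)
s=env.observe();R=Ro.from_rotvec(s['orientation']).as_matrix();print((R*1000).round())"
```

```text
clock: 31.77
ee_pos: [674.9, 4.0, 19.1]
orientation: [3.139, 0.044, 0.005]
force: [-0.7, 0.1, -1.2]
gripper_width: 38.4
t 31.77 tcp [674.9   4.   19.1] x [1. 0. 0.] y [ 0. -1.  0.] z [ 0. -0. -1.] F [-0.7  0.1 -1.2] w 38.4 q [ 0.1  0.6 -0.2  1.7  0.2  0.8 -1.8]
tool shift [-1.3 -4.1  7.1] len 8.280635431783553
  rotvec for y at 92 [-0.  -0.   3.1] deg 179.6
  rotvec for y at 272 [ 0. -0. -0.] deg 0.4
[[ 1000.    28.     3.]
 [   28. -1000.    -2.]
 [    3.     2. -1000.]]
```

```bash
python3 -m handwheel '{"translation":[[-1,-3,0],[0,0,3],[0,0,3],[0,0,2],[0,0,0]],"rotation":[[0,0,0],[0,0,0],[0,0,0],[0,0,0],[0,0,0]],"hand":[0,0,0,0,0]}' 40; python3 -m handwheel '{"translation":[[0,0,2],[0,0,2],[0,0,0]],"rotation":[[0,0,0],[0,0,0],[0,0,0]],"hand":[0,0,0]}' 40
```

```text
clock: 32.18
ee_pos: [674.5, 7.3, 11.3]
orientation: [3.139, 0.044, 0.007]
force: [0.2, 0.6, -1.2]
gripper_width: 38.2
clock: 32.43
ee_pos: [675.1, 7.4, 11.9]
orientation: [3.138, 0.044, 0.009]
force: [-0.5, 0.1, -1.7]
gripper_width: 37.7
```

Contact with the floor (z stops at 11–12). Release and go to the ring.

```bash
python3 -m handwheel '{"translation":[[0,0,0],[0,0,0],[0,0,-8],[0,0,-25],[0,0,-35],[0,0,-20],[0,0,0]],"rotation":[[0,0,0],[0,0,0],[0,0,0],[0,0,0],[0,0,0],[0,0,0],[0,0,0]],"hand":[0.53,0.53,0.53,0.53,0.53,0.53,0.53]}' 20; python3 -c "
from h import *
to([440,-360,110],92)
pic('wrist','w19')
pic('scene','sc19')
"
```

```text
clock: 33.02
ee_pos: [674.0, 8.1, 104.2]
orientation: [3.139, 0.045, 0.006]
force: [-0.2, -0.2, 0.4]
gripper_width: 49.8
t 33.02 tcp [674.    8.1 104.2] x [1. 0. 0.] y [ 0. -1.  0.] z [ 0. -0. -1.] F [-0.2 -0.2  0.4] w 49.8 q [ 0.1  0.5 -0.2  1.7  0.2  0.9 -1.8]
tool shift [-244.5  361.3   -5.8] len 436.2609619379363
  rotvec for y at 92 [-0.  -0.   3.1] deg 179.6
  rotvec for y at 272 [ 0. -0. -0.] deg 0.4
```

View pics/w19.png

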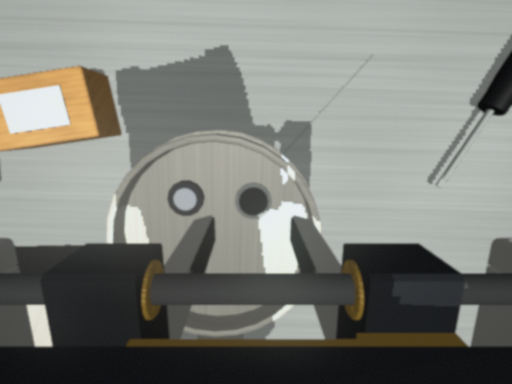

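View pics/sc19.png

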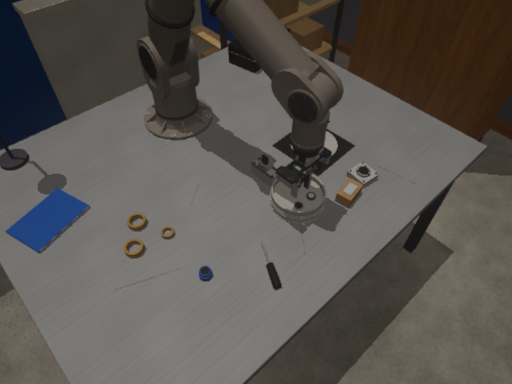

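Adapter stands at wrist (253,200) beside the barlow (185,198). Ring still at scene (168,232).

```bash
python3 -m handwheel '{"translation":[[-11,16,-5],[-21,31,0],[-22,33,0],[-22,33,0],[-22,33,0],[-22,33,0],[-22,33,0],[-22,33,0],[-22,33,0],[-22,33,0],[-20,30,0],[0,0,0]],"rotation":[[0,0,0],[0,0,0],[0,0,0],[0,0,0],[0,0,0],[0,0,0],[0,0,0],[0,0,0],[0,0,0],[0,0,0],[0,0,0],[0,0,0]],"hand":[0.7,0.7,0.7,0.7,0.7,0.7,0.7,0.7,0.7,0.7,0.7,0.7]}' 20; python3 -c "
from h import *
to([435,-362,90],92)
s=env.observe();R=Ro.from_rotvec(s['orientation']).as_matrix();print((R*1000).round())
pic('wrist','w20')
"
```

```text
clock: 34.12
ee_pos: [437.9, -348.5, 92.1]
orientation: [-3.135, -0.056, 0.025]
force: [-0.8, -0.1, 0.0]
gripper_width: 65.9
t 34.12 tcp [ 437.9 -348.5   92.1] x [ 1.  0. -0.] y [ 0. -1. -0.] z [-0.  0. -1.] F [-0.8 -0.1  0. ] w 65.9 q [ 0.7  0.4 -0.2  1.9  0.1  0.8 -1.1]
tool shift [-3.4 13.4  2.1] len 13.960770226364408
  rotvec for y at 92 [-0.  -0.  -3.1] deg 179.9
  rotvec for y at 272 [-0.  0.  0.] deg 1.0
[[  999.    36.   -16.]
 [   36.  -999.     6.]
 [  -16.    -6. -1000.]]
```

View pics/w20.png

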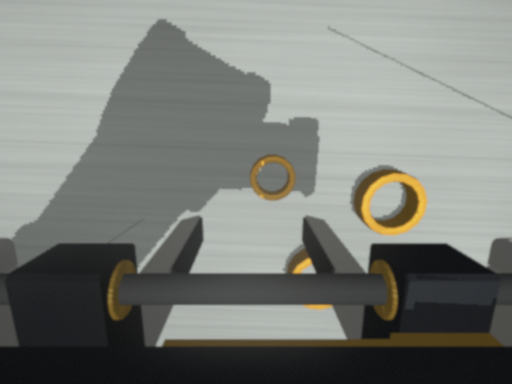

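Small ring at (273,177); big rings at (391,202) and (310,275) remain clear of the finger paths.

```bash
python3 -c "
from h import *
m=env.camera_model('wrist');p=ray(m,273,177,14);a=ray(m,250,177,14);b=ray(m,296,177,14);print(p,np.linalg.norm(a-b),ray(m,391,202,20))
to([p[0],p[1],15],92)"
python3 -m handwheel '{"translation":[[10,5,5],[9,5,12],[3,3,16],[0,0,16],[0,0,14],[0,0,5],[0,0,0]],"rotation":[[-0.006,0.016,0],[0,0,0],[0,0,0],[0,0,0],[0,0,0],[0,0,0],[0,0,0]],"hand":[0.7,0.7,0.7,0.7,0.7,0.7,0.7]}' 20; python3 -c "
from h import *
to([459.5,-364.5,3],92)
s=env.observe();R=Ro.from_rotvec(s['orientation']).as_matrix();print((R*1000).round())
pic('wrist','w21')"
```

```text
[ 459.5 -363.4   14. ] 41.6870418258832 [ 441.8 -470.5   20. ]
t 34.17 tcp [ 439.6 -345.8   91.9] x [ 1.  0. -0.] y [ 0. -1. -0.] z [-0.  0. -1.] F [-0.   0.4 -0.5] w 65.9 q [ 0.7  0.4 -0.2  1.9  0.1  0.8 -1.1]
tool shift [20.4 18.9 76.4] len 81.34526543817518
  rotvec for y at 92 [-0.  -0.  -3.1] deg 179.9
  rotvec for y at 272 [-0.  0.  0.] deg 1.0
clock: 34.75
ee_pos: [469.9, -351.7, 15.1]
orientation: [-3.136, -0.07, -0.008]
force: [-0.6, -0.7, 0.3]
gripper_width: 65.4
t 34.75 tcp [ 469.9 -351.7   15.1] x [1. 0. 0.] y [ 0. -1. -0.] z [ 0.  0. -1.] F [-0.6 -0.7  0.3] w 65.4 q [ 0.7  0.5 -0.2  1.9  0.1  0.7 -1.1]
tool shift [-11.   12.4  12. ] len 20.479428590166346
  rotvec for y at 92 [ 0.  -0.  -3.1] deg 179.4
  rotvec for y at 272 [-0. -0.  0.] deg 0.7
[[  999.    45.     5.]
 [   45.  -999.     5.]
 [    5.    -4. -1000.]]
```

View pics/w21.png

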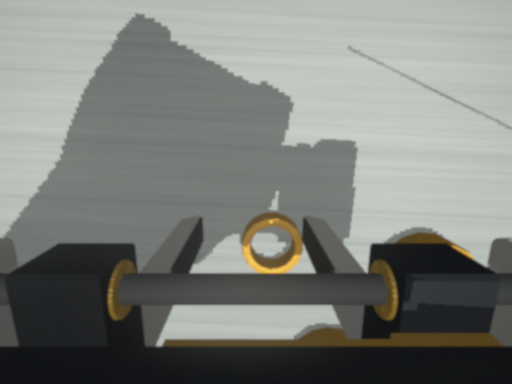

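Ring (41.7 mm wide, confirmed) at (271,244). Correct, lower, close.

```bash
python3 -m handwheel '{"translation":[[-6,6,0],[-5,6,4],[0,0,5],[0,0,3],[0,0,0]],"rotation":[[-0.004,-0.005,0],[0,0,0],[0,0,0],[0,0,0],[0,0,0]],"hand":[0.7,0.7,0.7,0.7,0.7]}' 20; python3 -c "
from h import *
to([459.5,-364.5,3],92)
s=env.observe();R=Ro.from_rotvec(s['orientation']).as_matrix();print((R*1000).round())"
```

```text
clock: 35.22
ee_pos: [460.3, -365.8, 4.8]
orientation: [3.139, 0.072, 0.005]
force: [0.1, 0.0, 0.8]
gripper_width: 65.5
t 35.22 tcp [ 460.3 -365.8    4.8] x [1. 0. 0.] y [ 0. -1.  0.] z [ 0. -0. -1.] F [0.1 0.  0.8] w 65.5 q [ 0.7  0.5 -0.1  1.9  0.1  0.7 -1.1]
tool shift [-0.8 -1.3  1.8] len 2.3174122575142566
  rotvec for y at 92 [ 0.   0.  -3.1] deg 179.4
  rotvec for y at 272 [ 0. -0.  0.] deg 0.7
[[  999.    46.     3.]
 [   46.  -999.    -2.]
 [    3.     2. -1000.]]
```

```bash
python3 -m handwheel '{"translation":[[-1,-1,2],[0,0,0],[0,0,0],[0,0,0],[0,0,0],[0,0,0],[0,0,0]],"rotation":[[0,0,0],[0,0,0],[0,0,0],[0,0,0],[0,0,0],[0,0,0],[0,0,0]],"hand":[0.6,0.2,0,0,0,0,0]}' 25; python3 -c "
from h import *
to([608,8,110],92)
s=env.observe();R=Ro.from_rotvec(s['orientation']).as_matrix();print((R*1000).round())"
```

```text
clock: 35.8
ee_pos: [459.6, -364.8, 3.3]
orientation: [3.138, 0.072, 0.006]
force: [0.1, 0.2, -0.6]
gripper_width: 42.0
t 35.8 tcp [ 459.6 -364.8    3.3] x [1. 0. 0.] y [ 0. -1.  0.] z [ 0. -0. -1.] F [ 0.1  0.2 -0.6] w 42.0 q [ 0.7  0.5 -0.1  1.9  0.1  0.7 -1.1]
tool shift [ 165.8 -365.3 -107.1] len 415.21044117246595
  rotvec for y at 92 [ 0.   0.  -3.1] deg 179.4
  rotvec for y at 272 [ 0. -0.  0.] deg 0.7
[[  999.    46.     4.]
 [   46.  -999.    -3.]
 [    4.     3. -1000.]]
```

```bash
python3 -m handwheel '{"translation":[[0,0,-10],[0,0,-30],[5,-12,-35],[15,-34,-20],[16,-35,0],[16,-35,0],[16,-36,0],[16,-36,0],[17,-36,0],[17,-36,0],[17,-36,0],[16,-36,0]],"rotation":[[0,0,0],[0,0,0],[0,0,0],[0,0,0],[0,0,0],[0,0,0],[0,0,0],[0,0,0],[0,0,0],[0,0,0],[0,0,0],[0,0,0]],"hand":[0,0,0,0,0,0,0,0,0,0,0,0]}' 40; python3 -c "
from h import *
to([608,8,110],92)
s=env.observe();R=Ro.from_rotvec(s['orientation']).as_matrix();print((R*1000).round())"
```

```text
clock: 36.8
ee_pos: [599.4, -22.7, 112.5]
orientation: [3.134, 0.045, 0.016]
force: [2.0, -0.2, -0.2]
gripper_width: 41.4
t 36.8 tcp [599.4 -22.7 112.5] x [1. 0. 0.] y [ 0. -1.  0.] z [ 0. -0. -1.] F [ 2.  -0.2 -0.2] w 41.4 q [ 0.1  0.4 -0.3  1.9  0.1  0.9 -1.7]
tool shift [  9.5 -30.5   2.3] len 31.995047476660467
  rotvec for y at 92 [-0.  -0.   3.1] deg 179.6
  rotvec for y at 272 [ 0. -0. -0.] deg 0.8
[[ 1000.    28.    10.]
 [   28. -1000.    -7.]
 [   10.     7. -1000.]]
```

```bash
python3 -m handwheel '{"translation":[[3,-15,0],[1,-8,0],[0,0,10],[0,0,16],[0,0,0],[0,0,0]],"rotation":[[0.007,-0.01,0],[0,0,0],[0,0,0],[0,0,0],[0,0,0],[0,0,0]],"hand":[0,0,0,0,0,0]}' 40; python3 -c "
from h import *
to([608,8,12],92)
s=env.observe();R=Ro.from_rotvec(s['orientation']).as_matrix();print((R*1000).round())
pic('wrist','w22')"
```

```text
clock: 37.3
ee_pos: [604.3, 8.4, 87.8]
orientation: [-3.14, -0.059, -0.006]
force: [0.3, -0.0, 0.0]
gripper_width: 41.4
t 37.3 tcp [604.3   8.4  87.8] x [1. 0. 0.] y [ 0. -1. -0.] z [ 0.  0. -1.] F [ 0.3 -0.   0. ] w 41.4 q [ 0.1  0.5 -0.3  1.9  0.2  0.8 -1.8]
tool shift [ 3.4  0.6 75.9] len 75.93847526540965
  rotvec for y at 92 [ 0.  -0.  -3.1] deg 179.8
  rotvec for y at 272 [-0. -0.  0.] deg 0.3
[[  999.    38.     4.]
 [   38.  -999.     1.]
 [    4.    -1. -1000.]]
```

View pics/w22.png

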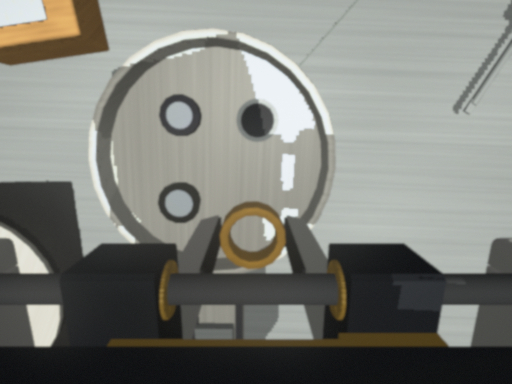

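```bash
python3 -m handwheel '{"translation":[[2,0,10],[2,1,18],[0,1,18],[0,0,10],[0,0,0],[0,0,0]],"rotation":[[0,-0.004,0],[0,0,0],[0,0,0],[0,0,0],[0,0,0],[0,0,0]],"hand":[0,0,0,0,0,0]}' 40; python3 -c "
from h import *
to([608,6,12],92)
s=env.observe();R=Ro.from_rotvec(s['orientation']).as_matrix();print((R*1000).round())"
```

```text
clock: 37.85
ee_pos: [609.4, 0.0, 30.4]
orientation: [3.14, 0.047, 0.002]
force: [1.0, -0.1, 0.5]
gripper_width: 41.2
t 37.85 tcp [609.4   0.   30.4] x [1. 0. 0.] y [ 0. -1.  0.] z [ 0. -0. -1.] F [ 1.  -0.1  0.5] w 41.2 q [ 0.1  0.5 -0.2  1.9  0.2  0.8 -1.8]
tool shift [-1.3 -6.  18.4] len 19.419857676460392
  rotvec for y at 92 [-0.  -0.   3.1] deg 179.7
  rotvec for y at 272 [ 0. -0. -0.] deg 0.3
[[ 1000.    30.     1.]
 [   30. -1000.    -1.]
 [    1.     1. -1000.]]
```

```bash
python3 -m handwheel '{"translation":[[-1,-4,0],[0,-3,4],[0,0,6],[0,0,6],[0,0,3],[0,0,0]],"rotation":[[0,0,0],[0,0,0],[0,0,0],[0,0,0],[0,0,0],[0,0,0]],"hand":[0,0,0,0,0,0]}' 40;python3 -m handwheel '{"translation":[[0,0,2],[0,0,0]],"rotation":[[0,0,0],[0,0,0]],"hand":[0,0]}' 40
```

```text
clock: 38.35
ee_pos: [609.7, 8.0, 12.4]
orientation: [3.14, 0.047, 0.008]
force: [-0.3, 0.1, 0.7]
gripper_width: 41.6
clock: 38.52
ee_pos: [609.7, 8.0, 10.1]
orientation: [3.14, 0.047, 0.007]
force: [-0.3, 0.1, 0.4]
gripper_width: 41.4
```

```bash
python3 -m handwheel '{"translation":[[0,1,2],[0,0,0]],"rotation":[[0,0,0],[0,0,0]],"hand":[0,0]}' 40;python3 -m handwheel '{"translation":[[0,0,0],[0,0,0],[0,0,-8],[0,0,-25],[0,0,-35],[0,0,-20],[0,0,0]],"rotation":[[0,0,0],[0,0,0],[0,0,0],[0,0,0],[0,0,0],[0,0,0],[0,0,0]],"hand":[0.5,0.5,0.5,0.5,0.5,0.5,0.5]}' 20; python3 -c "
from h import *
to([480,286,130],92)
pic('wrist','w23')
pic('scene','sc23')
"
```

```text
clock: 38.68
ee_pos: [610.3, 7.5, 9.1]
orientation: [3.141, 0.047, 0.009]
force: [0.6, -0.4, -0.4]
gripper_width: 41.4
clock: 39.27
ee_pos: [608.7, 7.2, 101.0]
orientation: [3.141, 0.047, 0.004]
force: [1.7, 0.1, -0.7]
gripper_width: 47.0
t 39.27 tcp [608.7   7.2 101. ] x [1. 0. 0.] y [ 0. -1.  0.] z [ 0. -0. -1.] F [ 1.7  0.1 -0.7] w 47.0 q [ 0.1  0.4 -0.3  1.8  0.1  0.9 -1.8]
tool shift [-120.2 -282.6  -29.4] len 308.4723891134173
  rotvec for y at 92 [-0.  -0.   3.1] deg 179.7
  rotvec for y at 272 [ 0. -0. -0.] deg 0.3
```

View pics/w23.png

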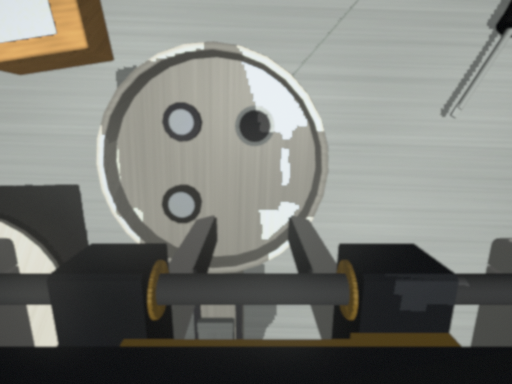

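View pics/sc23.png

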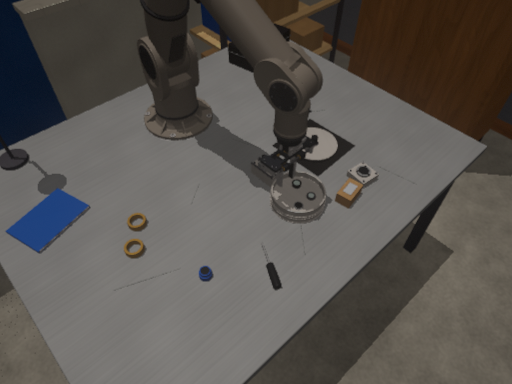

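The ring does not show in the wrist view where expected (~(255,205)). Checking other views.

```bash
python3 -c "
from h import *
pic('scene','sc24',(240,130,360,230),6)
pic('side','s24',(190,120,340,220),5)
"
```

```text
(no output)
```

View pics/sc24.png

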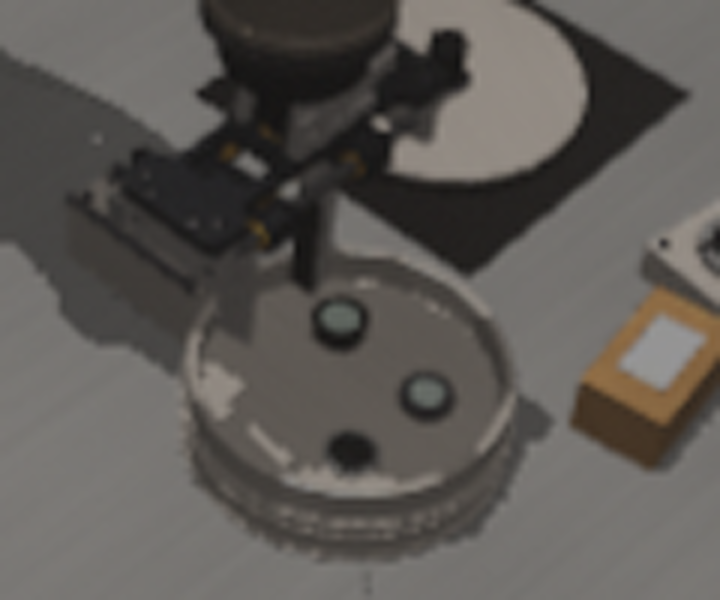

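View pics/s24.png

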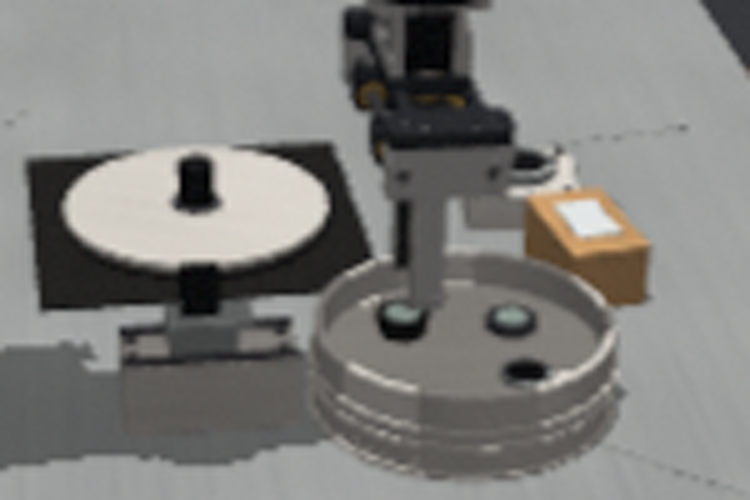

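```bash
python3 -c "
from h import *
for c in('scene','side','wrist'): print(c,proj(c,[609,7.5,22]),proj(c,[609,7.5,6]))
print((np.array(proj('scene',[609,7.5,22]))-[240,130])*6,(np.array(proj('side',[609,7.5,22]))-[190,120])*5)
st()"
python3 -m handwheel '{"translation":[[0,-20,-20],[-10,-25,-15],[-10,-10,-10],[0,0,0]],"rotation":[[0,0,0],[0,0,0],[0,0,0],[0,0,0]],"hand":[0.5,0.5,0.5,0.5]}' 20
python3 -c "
from h import *
st();pic('wrist','w25');print(proj('wrist',[609,7.5,22]));pic('scene','sc25',(240,130,360,230),6)"
```

```text
scene [284. 196.] [283.7 199. ]
side [272.7 198. ] [272.5 202.5]
wrist [251.6 196.7] [251.6 192.6]
[263.9 396. ] [413.5 390. ]
t 39.47 tcp [606.3   7.   96. ] x [ 1.  0. -0.] y [ 0. -1.  0.] z [-0. -0. -1.] F [-0.8 -0.5 -0.3] w 47.1 q [ 0.1  0.5 -0.3  1.8  0.1  0.9 -1.8]
clock: 39.8
ee_pos: [581.0, 61.2, 136.7]
orientation: [3.139, 0.044, -0.02]
force: [1.0, 0.3, -0.1]
gripper_width: 47.0
t 39.8 tcp [581.   61.2 136.7] x [ 1.  0. -0.] y [ 0. -1.  0.] z [-0. -0. -1.] F [ 1.   0.3 -0.1] w 47.0 q [ 0.   0.4 -0.3  1.9  0.1  0.9 -1.9]
[304.2 163.9]
```

View pics/w25.png

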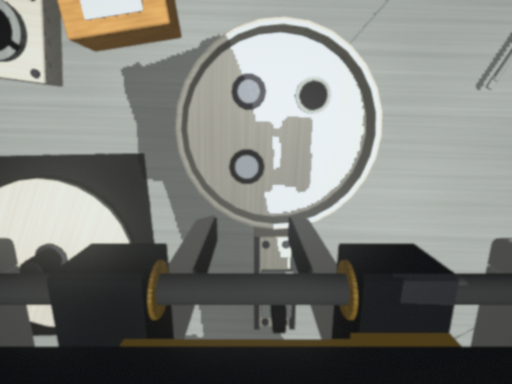

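View pics/sc25.png

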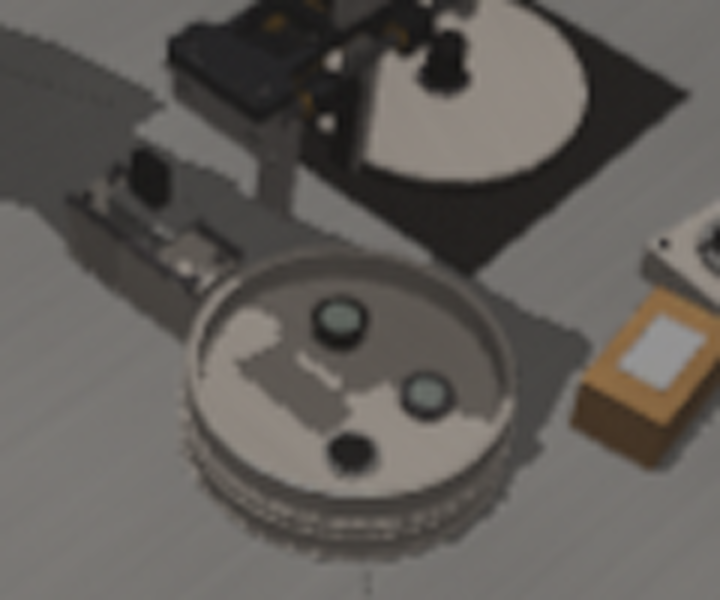

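```bash
python3 -c "
from h import *
for c in('scene','side','wrist'):
    im=env.read_camera(c);hsv=cv2.cvtColor(im,cv2.COLOR_RGB2HSV)
    m=cv2.inRange(hsv,(10,110,60),(30,255,255));n,l,s,cen=cv2.connectedComponentsWithStats(m)
    print(c,[ (s[i,:5].tolist()) for i in range(1,n) if s[i,4]>8 and s[i,1]>100])
    cv2.imwrite(f'pics/{c}26.png',im[:,:,::-1])
    for d in env.boxes_of('reducer',c): print(c,round(d['confidence'],2),np.array(d['point']),proj(c,d['point']))
"
```

```text
scene [[424, 104, 7, 10, 32], [437, 106, 4, 7, 11], [433, 113, 5, 6, 13], [336, 178, 27, 29, 292], [127, 213, 19, 17, 176], [124, 239, 20, 19, 189]]
scene 0.51 [ 443.6 -477.4   15.9] [134.3 248.2]
scene 0.46 [ 368.7 -414.4   20.6] [138.7 221.4]
side [[340, 131, 172, 87, 2171], [295, 158, 24, 23, 259], [170, 299, 28, 27, 495], [209, 316, 29, 29, 531]]
side 0.83 [ 358.9 -428.3   16.4] [184.1 312.7]
side 0.7 [ 434.9 -483.3   23.2] [221.2 327.5]
wrist [[146, 261, 22, 59, 628], [338, 260, 21, 60, 657], [121, 333, 338, 13, 2737]]
```

View pics/side26.png

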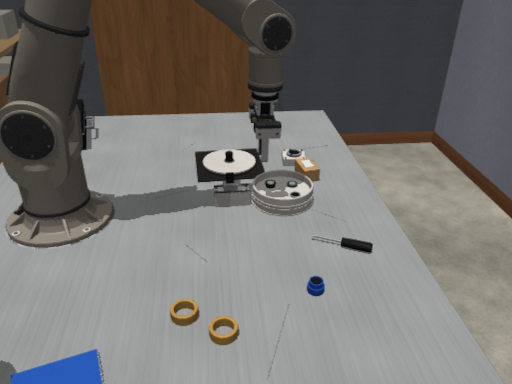

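View pics/scene26.png

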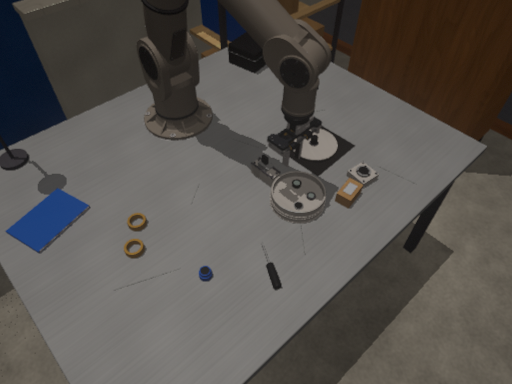

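No ring visible in pot or on the table; it may be hidden behind the block or the gripper. I'll move back and up for a wider view.

```bash
python3 -m handwheel '{"translation":[[-15,0,-20],[-30,0,-20],[-32,0,-15],[-32,0,-10],[-20,0,0],[0,0,0]],"rotation":[[0,0,0],[0,0,0],[0,0,0],[0,0,0],[0,0,0],[0,0,0]],"hand":[0.7,0.7,0.7,0.7,0.7,0.7]}' 20
python3 -c "
from h import *
st();pic('wrist','w27');pic('side','s27',(190,120,340,220),5)"
```

```text
clock: 40.7
ee_pos: [449.5, 52.9, 201.5]
orientation: [3.139, 0.031, -0.029]
force: [1.4, 0.3, -0.1]
gripper_width: 66.0
t 40.7 tcp [449.5  52.9 201.5] x [ 1.  0. -0.] y [ 0. -1.  0.] z [-0. -0. -1.] F [ 1.4  0.3 -0.1] w 66.0 q [ 0.1  0.1 -0.3  2.1  0.   1.  -1.8]
```

View pics/w27.png

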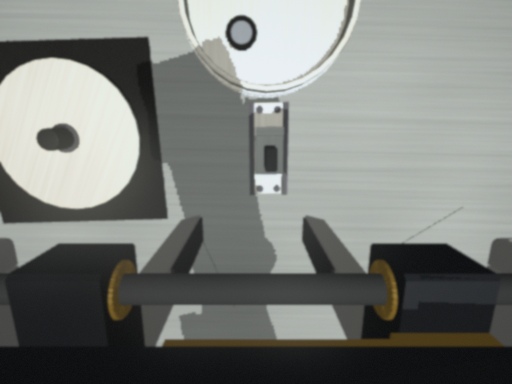

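View pics/s27.png

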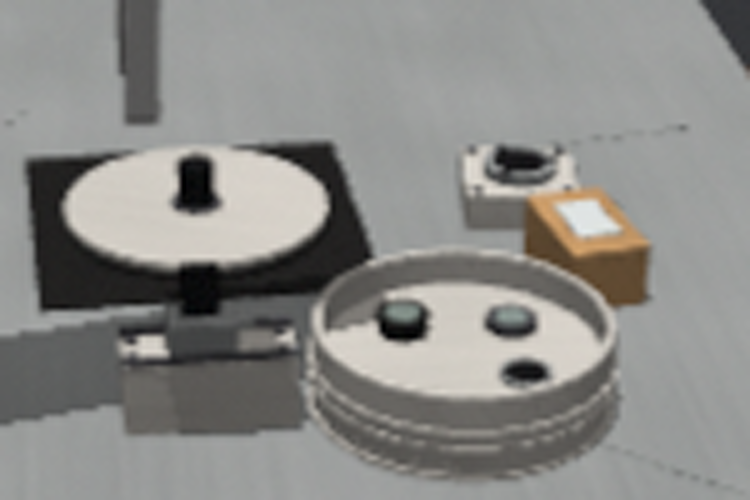

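```bash
python3 -c "
import cv2,numpy as np
a=cv2.imread('pics/w25.png')[10:235,170:390];cv2.imwrite('pics/w25c.png',cv2.resize(a,None,fx=2.6,fy=2.6,interpolation=cv2.INTER_CUBIC))
a=cv2.imread('pics/w22.png')[10:330,60:390];cv2.imwrite('pics/w22c.png',cv2.resize(a,None,fx=1.8,fy=1.8,interpolation=cv2.INTER_CUBIC))
"
python3 -c "
from h import *
st();pic('scene','sc28');pic('side','s28')"
```

```text
t 40.8 tcp [452.4  53.1 201.5] x [ 1.  0. -0.] y [ 0. -1.  0.] z [-0. -0. -1.] F [-0.1  0.2 -0.2] w 66.0 q [ 0.1  0.1 -0.3  2.   0.   1.  -1.8]
```

View pics/w25c.png

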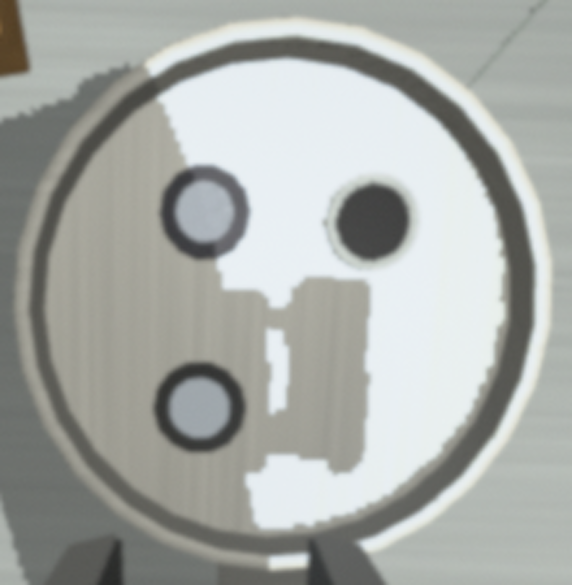

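View pics/w22c.png

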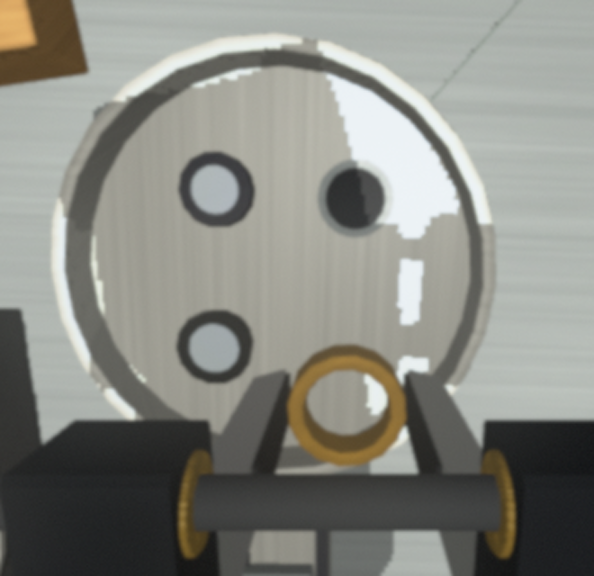

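View pics/sc28.png

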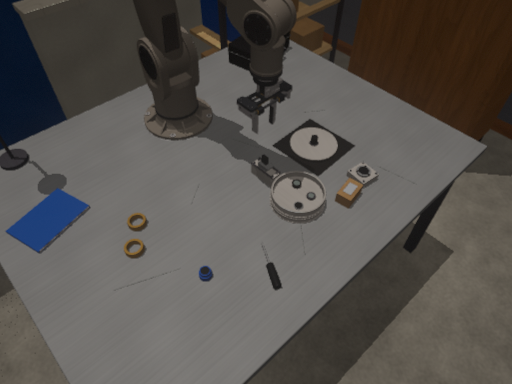

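View pics/s28.png

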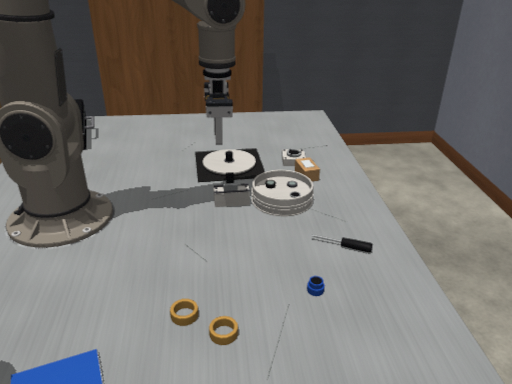

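```bash
python3 -c "
import cv2,numpy as np
a=cv2.imread('pics/sc28.png');b=cv2.imread('pics/side0.png');c=cv2.imread('pics/s28.png')
cv2.imwrite('pics/z1.png',cv2.resize(a[40:220,220:380],None,fx=3.3,fy=3.3,interpolation=cv2.INTER_CUBIC))
z=cv2.resize(c[100:220,190:340],None,fx=5,fy=5,interpolation=cv2.INTER_CUBIC);cv2.imwrite('pics/z2.png',z)
"
```

```text
(no output)
```

View pics/z1.png

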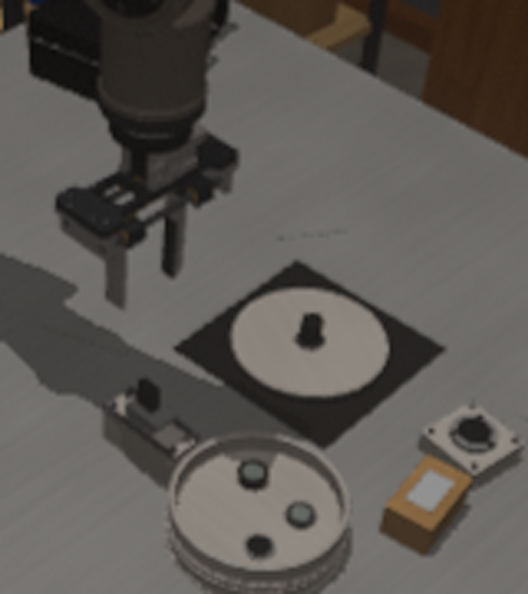

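View pics/z2.png

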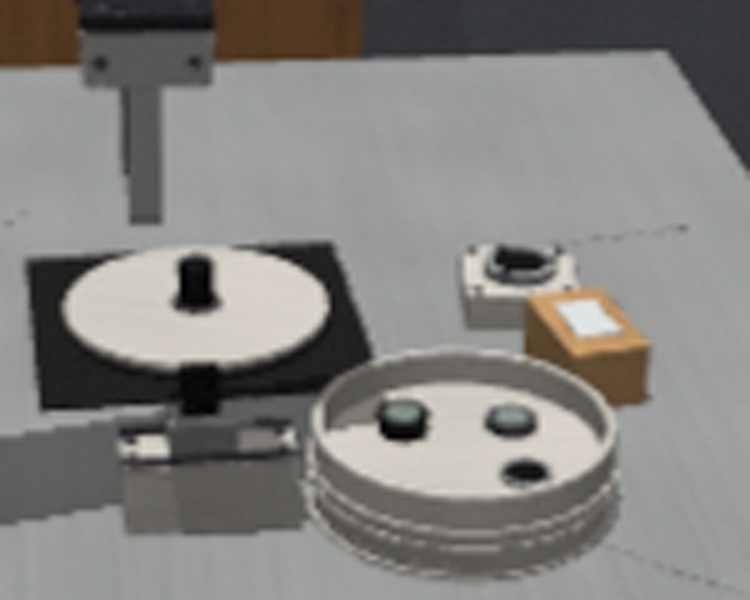

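```bash
python3 -m handwheel '{"translation":[[10,-5,-30],[25,-8,-30],[30,-8,-25],[30,-8,-20],[30,-8,-10],[15,-5,0],[0,0,0]],"rotation":[[0,0,0],[0,0,0],[0,0,0],[0,0,0],[0,0,0],[0,0,0],[0,0,0]],"hand":[0.7,0.7,0.7,0.7,0.7,0.7,0.7]}' 20
python3 -c "
from h import *
st();pic('wrist','w29')
for c in('scene','side'):
    m=env.camera_model(c);print(c,-m['R'].T@m['t'])"
```

```text
clock: 41.48
ee_pos: [605.0, 98.4, 312.4]
orientation: [3.14, 0.024, -0.04]
force: [-0.6, -0.4, -0.7]
gripper_width: 65.9
t 41.48 tcp [605.   98.4 312.4] x [ 1.  0. -0.] y [ 0. -1.  0.] z [-0. -0. -1.] F [-0.6 -0.4 -0.7] w 65.9 q [-0.   0.3 -0.3  1.6  0.1  1.3 -1.9]
scene [1174.8 -649.7 1065.7]
side [  426.  -1142.3   731.1]
```

View pics/w29.png

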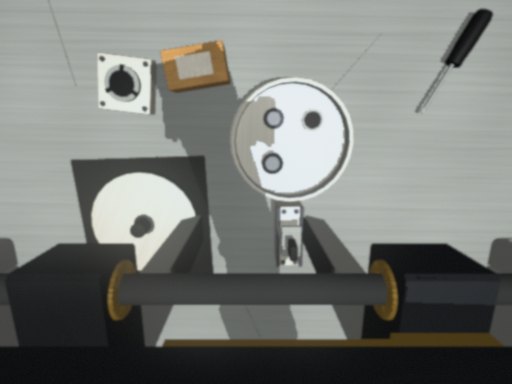

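```bash
python3 -c "
import cv2,numpy as np
for a,b,o in(('sc19','sc28','d1'),('side0','s28','d2'),('sc16','sc23','d3')):
    A=cv2.imread(f'pics/{a}.png');B=cv2.imread(f'pics/{b}.png')
    d=cv2.absdiff(A,B).max(2);m=(d>25).astype(np.uint8)
    n,l,s,c=cv2.connectedComponentsWithStats(m)
    print(a,b,[s[i].tolist() for i in range(1,n) if 6<s[i,4]<600])
"
```

```text
sc19 sc28 [[133, 0, 25, 56, 303], [184, 0, 7, 6, 17], [206, 0, 12, 16, 115], [264, 0, 24, 18, 271], [285, 0, 9, 9, 42], [221, 4, 19, 32, 106], [180, 6, 14, 40, 217], [183, 42, 3, 11, 17], [255, 160, 4, 6, 17], [161, 226, 14, 14, 125]]
side0 s28 [[173, 0, 23, 16, 85], [0, 110, 50, 16, 115], [78, 122, 5, 11, 27], [80, 136, 4, 12, 26], [64, 150, 5, 8, 31], [81, 152, 4, 18, 43], [4, 157, 5, 2, 10], [25, 165, 21, 6, 105], [48, 165, 20, 27, 306], [96, 190, 10, 4, 19], [250, 197, 3, 5, 11], [62, 203, 9, 10, 38], [227, 205, 24, 2, 27], [70, 216, 39, 20, 285], [259, 241, 17, 22, 285], [221, 244, 15, 19, 208], [271, 280, 18, 21, 258], [220, 285, 20, 18, 260]]
sc16 sc23 [[140, 0, 8, 13, 33], [186, 0, 7, 45, 86], [151, 41, 11, 16, 26], [147, 44, 9, 14, 19], [147, 50, 10, 21, 26], [219, 124, 76, 55, 575], [289, 127, 40, 32, 439], [290, 133, 5, 8, 23], [298, 132, 7, 5, 17], [195, 137, 76, 56, 398], [300, 149, 5, 4, 12], [296, 170, 9, 3, 11], [307, 173, 34, 37, 313], [272, 176, 8, 10, 24], [273, 181, 48, 30, 547], [295, 193, 7, 5, 9], [272, 202, 9, 10, 13], [161, 226, 15, 14, 134], [181, 249, 14, 15, 144]]
```

```bash
python3 -c "
import cv2
a=cv2.imread('pics/w23.png')[30:340,80:400];cv2.imwrite('pics/w23c.png',cv2.resize(a,None,fx=1.9,fy=1.9,interpolation=cv2.INTER_CUBIC))
"
```

```text
(no output)
```

View pics/w23c.png

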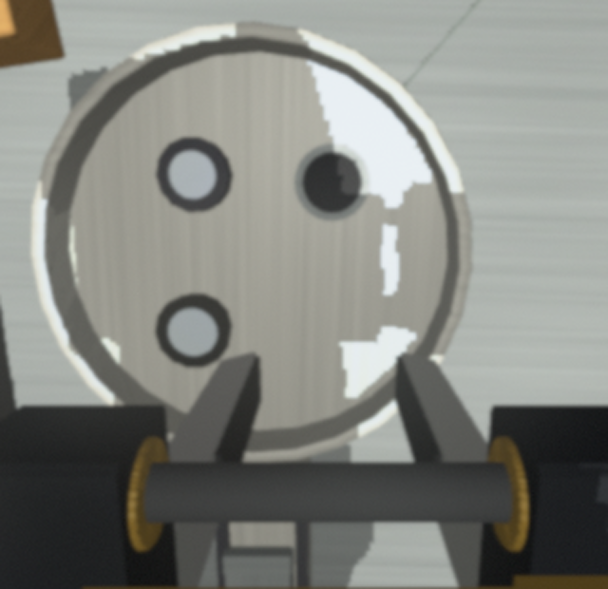

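```bash
python3 -c "
from h import *
pic('scene','sc30');pic('side','s30')
for a,b in(('scene0','sc30'),('side0','s30'),('sc19','sc30')):
    A=cv2.imread(f'pics/{a}.png');B=cv2.imread(f'pics/{b}.png')
    d=cv2.absdiff(A,B).max(2);m=(d>12).astype(np.uint8)
    n,l,s,c=cv2.connectedComponentsWithStats(m)
    print(a,b,[s[i].tolist() for i in range(1,n) if 3<s[i,4] and (s[i,1]>150)])
for c in('scene','side'):
    for n in('reducer','cap','adapter','eyepiece','barlow'):
        for d in env.boxes_of(n,c): print(c,n,round(d['confidence'],2),np.array(d['point']),proj(c,d['point']))
"
```

```text
scene0 sc30 [[0, 169, 9, 9, 42], [0, 193, 10, 14, 74], [272, 196, 52, 17, 188], [196, 202, 13, 15, 146], [326, 204, 2, 3, 5], [325, 209, 2, 3, 5], [63, 211, 20, 19, 50], [318, 217, 3, 3, 5], [212, 220, 15, 17, 199], [160, 226, 16, 14, 156], [52, 233, 7, 7, 9], [39, 240, 12, 11, 38], [180, 248, 15, 16, 174]]
side0 s30 [[13, 163, 5, 2, 5], [24, 163, 45, 30, 516], [69, 165, 2, 7, 9], [64, 195, 3, 7, 8], [250, 197, 3, 5, 12], [60, 201, 12, 13, 64], [59, 203, 4, 4, 5], [259, 241, 17, 23, 317], [220, 244, 16, 19, 240], [270, 280, 19, 21, 302], [220, 284, 20, 19, 282]]
sc19 sc30 [[315, 166, 2, 4, 6], [285, 213, 8, 4, 16], [295, 216, 6, 2, 10], [303, 216, 3, 2, 5], [161, 226, 15, 14, 148]]
scene reducer 0.82 [ 444.9 -477.5   19.5] [134.2 247.8]
scene reducer 0.72 [ 367.4 -417.    23.6] [137.6 221. ]
scene adapter 0.61 [678.    2.   37.1] [297.9 205.9]
scene adapter 0.49 [ 667.8 -373.1   31.1] [205.7 273.7]
scene adapter 0.46 [544.8 242.5   1. ] [315.4 157.8]
scene barlow 0.58 [684.   66.4  42. ] [312.6 195.9]
side reducer 0.97 [ 435.6 -483.9   20. ] [221.6 328.8]
side reducer 0.72 [ 354.8 -425.3   16.3] [182.2 311.9]
side reducer 0.18 [462.6 227.7   3. ] [220.7 171. ]
side adapter 0.8 [ 648.4 -376.8   19.3] [313.2 285.8]
side adapter 0.59 [675.    2.1  37.8] [295.1 193.4]
side eyepiece 0.52 [610.9  59.   46.3] [271.2 182.5]
```

View pics/s30.png

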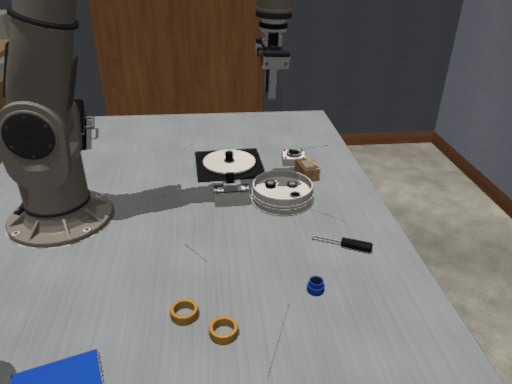

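The ring is not in the pot, the jaws or any visible part of the table: expected wrist (304,164) is bare floor. Before I accept that, I'll look once more from the other side, tilting the wrist camera over the pot, the block and the near table.

```bash
python3 -m handwheel '{"translation":[[0,0,0],[0,0,0],[0,0,0],[0,0,0],[0,0,0],[0,0,0],[0,0,0]],"rotation":[[0,-0.1,0],[0,-0.1,0],[0,-0.1,0],[0,-0.1,0],[0,-0.1,0],[0,-0.1,0],[0,0,0]],"hand":[1,1,1,1,1,1,1]}' 20
python3 -c "
from h import *
st();pic('wrist','w31')"
```

```text
clock: 42.72
ee_pos: [599.8, 96.6, 316.9]
orientation: [2.97, 0.024, -0.999]
force: [0.5, 0.2, -2.1]
gripper_width: 94.3
t 42.72 tcp [599.8  96.6 316.9] x [ 0.8  0.  -0.6] y [ 0. -1.  0.] z [-0.6 -0.  -0.8] F [ 0.5  0.2 -2.1] w 94.3 q [-0.   0.7 -0.3  1.1 -0.   2.  -1.9]
```

View pics/w31.png

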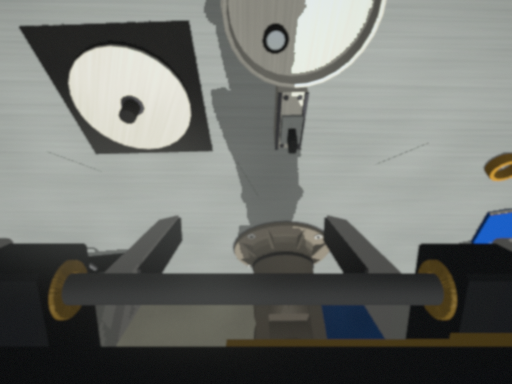

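```bash
python3 -m handwheel '{"translation":[[0,0,0],[0,0,0],[0,0,0],[0,0,0],[0,0,0],[0,0,0],[0,0,0],[0,0,0],[0,0,0],[0,0,0],[0,0,0],[0,0,0]],"rotation":[[0,0.11,0],[0,0.11,0],[0,0.11,0],[0,0.11,0],[0,0.11,0],[0,0.11,0],[0,0.11,0],[0,0.11,0],[0,0.11,0],[0,0.08,0],[0,0,0],[0,0,0]],"hand":[1,1,1,1,1,1,1,1,1,1,1,1]}' 20
python3 -c "
from h import *
st();pic('wrist','w32')"
```

```text
clock: 43.77
ee_pos: [598.8, 99.1, 332.0]
orientation: [-3.027, -0.043, -0.813]
force: [1.4, 0.4, 0.3]
gripper_width: 93.7
t 43.77 tcp [598.8  99.1 332. ] x [0.9 0.  0.5] y [ 0. -1.  0.] z [ 0.5  0.  -0.9] F [1.4 0.4 0.3] w 93.7 q [ 0.  -0.  -0.4  2.   0.2  0.7 -2. ]
```

View pics/w32.png

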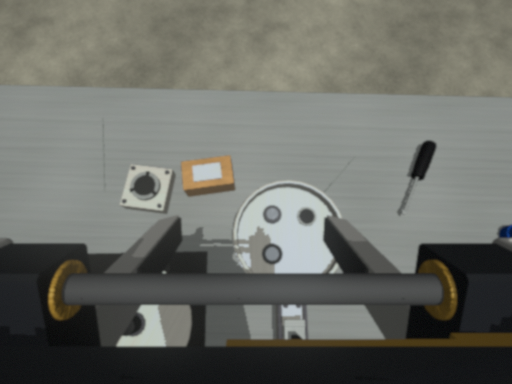

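Neither the base area (w31) nor the far side up to the table edge (w32) shows the ring. I level the tool and take one close look into the pot from directly above.

```bash
python3 -m handwheel '{"translation":[[-10,10,20],[-10,15,30],[-5,15,30],[0,10,30],[0,5,20],[0,0,0],[0,0,0]],"rotation":[[0,-0.11,0],[0,-0.11,0],[0,-0.11,0],[0,-0.11,0],[0,-0.08,0],[0,0,0],[0,0,0]],"hand":[1,1,1,1,1,1,1]}' 20
python3 -c "
from h import *
st();pic('wrist','w33')
s=env.observe();R=Ro.from_rotvec(s['orientation']).as_matrix();print((R*1000).round())"
```

```text
clock: 44.4
ee_pos: [623.1, 44.7, 200.1]
orientation: [-3.135, -0.051, 0.024]
force: [-0.0, 0.9, 0.9]
gripper_width: 93.6
t 44.4 tcp [623.1  44.7 200.1] x [ 1.  0. -0.] y [ 0. -1. -0.] z [-0.  0. -1.] F [-0.   0.9  0.9] w 93.6 q [ 0.1  0.4 -0.3  1.7  0.1  1.1 -1.8]
[[  999.    32.   -15.]
 [   32.  -999.     5.]
 [  -15.    -6. -1000.]]
```

View pics/w33.png

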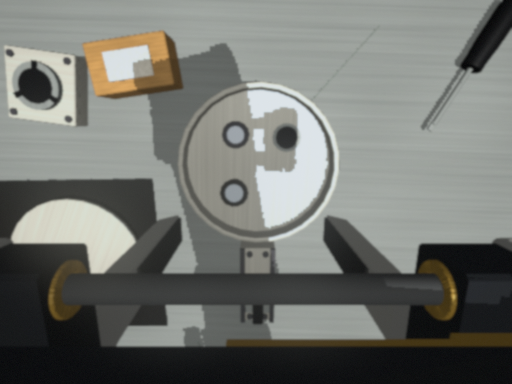

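Pot interior verified: eyepiece (234,193), barlow (235,134) and adapter (287,137) upright, no ring. I go on with the lid and keep looking in each picture.

```bash
python3 -m handwheel '{"translation":[[-10,-15,5],[-18,-32,5],[-18,-32,5],[-18,-32,5],[-18,-32,5],[-18,-32,5],[-18,-32,5],[-14,-22,5],[0,0,0],[0,0,0]],"rotation":[[-0.005,0.015,0],[0,0,0],[0,0,0],[0,0,0],[0,0,0],[0,0,0],[0,0,0],[0,0,0],[0,0,0],[0,0,0]],"hand":[0.6,0.6,0.6,0.6,0.6,0.6,0.6,0.6,0.6,0.6]}' 20
python3 -c "
from h import *
to([493,287,130],92);pic('wrist','w34')
s=env.observe();R=Ro.from_rotvec(s['orientation']).as_matrix();print((R*1000).round())"
```

```text
clock: 45.28
ee_pos: [479.2, 282.7, 173.9]
orientation: [-3.129, -0.055, -0.052]
force: [0.3, -0.9, 0.9]
gripper_width: 56.6
t 45.28 tcp [479.2 282.7 173.9] x [1. 0. 0.] y [ 0. -1. -0.] z [ 0.  0. -1.] F [ 0.3 -0.9  0.9] w 56.6 q [-0.3  0.3 -0.4  1.9  0.1  0.9 -2.3]
tool shift [12.5 -3.4 44.4] len 46.27204905176298
  rotvec for y at 92 [ 0.1 -0.  -3.1] deg 180.0
  rotvec for y at 272 [-0. -0.  0.] deg 2.0
[[ 999.   36.   33.]
 [  35. -999.   13.]
 [  33.  -11. -999.]]
```

View pics/w34.png

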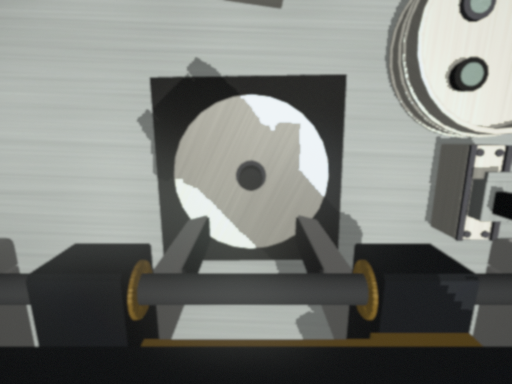

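```bash
python3 -c "
from h import *
m=env.camera_model('side');print([ray(m,u,384,0)[:2] for u in(0,150,300,500)],ray(m,0,115,0)[:2])
m=env.camera_model('scene');print([ray(m,0,v,0)[:2] for v in(100,150,200,260,300)],ray(m,65,383,0)[:2])
pic('scene','sc35');pic('side','s35')"
```

```text
[array([  31.1, -554.8]), array([ 300.4, -583.3]), array([ 573.4, -612.2]), array([ 943.5, -651.4])] [-455.9  823.6]
[array([-603.8, -507.1]), array([-290. , -620.8]), array([ -41.4, -710.8]), array([ 196.2, -796.9]), array([ 327.4, -844.4])] [ 657.1 -807. ]
```

View pics/sc35.png

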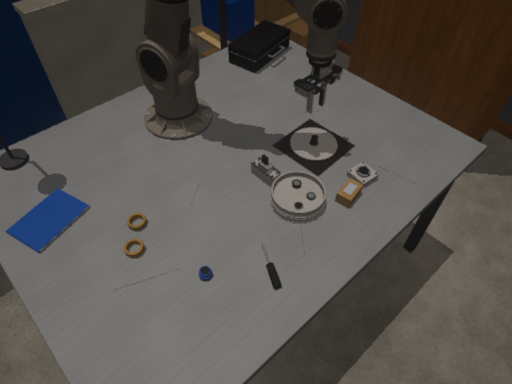

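View pics/s35.png

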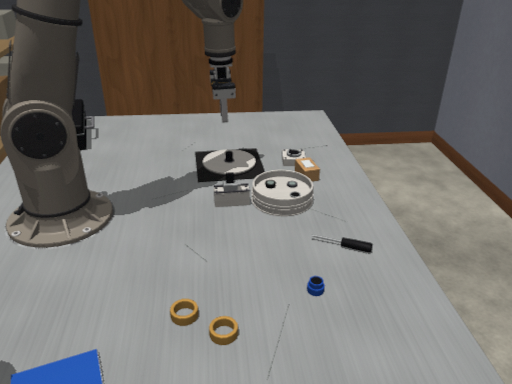

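Everything on the table is visible now and the ring is still missing. I finish the rest. Knob at (250,174).

```bash
python3 -c "
from h import *
m=env.camera_model('wrist');k=ray(m,250.5,174.5,49);print(k);to([k[0],k[1],22],92)
s=env.observe();R=Ro.from_rotvec(s['orientation']).as_matrix();print((R*1000).round())"
```

```text
[499.2 284.4  49. ]
t 45.43 tcp [480.5 280.7 173.4] x [1. 0. 0.] y [ 0. -1. -0.] z [ 0.  0. -1.] F [ 0.4  0.5 -0.2] w 56.7 q [-0.3  0.3 -0.4  1.9  0.1  0.9 -2.3]
tool shift [ 14.   -1.5 152. ] len 152.61413789620846
  rotvec for y at 92 [-0.1  0.   3.1] deg 179.8
  rotvec for y at 272 [-0. -0. -0.] deg 2.0
[[ 999.   32.   32.]
 [  32. -999.   11.]
 [  32.  -10. -999.]]
```

```bash
python3 -m handwheel '{"translation":[[7,-1,15],[6,-3,25],[3,-2,25],[0,0,20],[0,0,0],[0,0,0]],"rotation":[[-0.011,-0.032,0],[0,0,0],[0,0,0],[0,0,0],[0,0,0],[0,0,0]],"hand":[0.6,0.6,0.6,0.6,0.6,0.6]}' 20
python3 -c "
from h import *
to([496,286,22],92);pic('wrist','w36')
s=env.observe();R=Ro.from_rotvec(s['orientation']).as_matrix();print((R*1000).round())"
```

```text
clock: 45.93
ee_pos: [505.1, 280.6, 89.8]
orientation: [3.141, 0.03, 0.012]
force: [1.1, -0.4, 0.2]
gripper_width: 56.3
t 45.93 tcp [505.1 280.6  89.8] x [1. 0. 0.] y [ 0. -1.  0.] z [ 0. -0. -1.] F [ 1.1 -0.4  0.2] w 56.3 q [-0.3  0.4 -0.4  1.9  0.2  0.8 -2.4]
tool shift [-9.5 -5.6 67.7] len 68.57520440750203
  rotvec for y at 92 [-0.  -0.   3.1] deg 179.1
  rotvec for y at 272 [ 0. -0. -0.] deg 1.0
[[ 1000.    19.     8.]
 [   19. -1000.    -0.]
 [    8.     0. -1000.]]
```

View pics/w36.png

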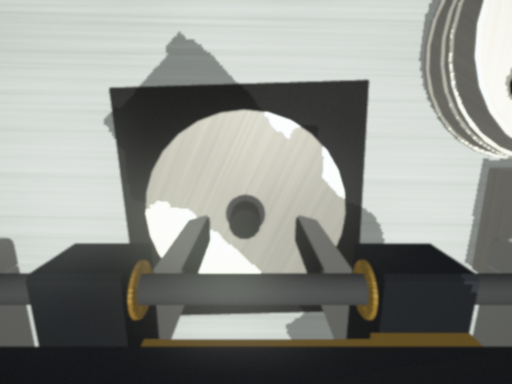

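```bash
python3 -c "
from h import *
m=env.camera_model('wrist');k=ray(m,245,217,49);print(k);to([k[0],k[1],22],92)"
python3 -m handwheel '{"translation":[[-4,-3,10],[-4,-2,16],[-1,0,16],[0,0,12],[0,0,5],[0,0,0],[0,0,0]],"rotation":[[0,-0.008,0.015],[0,0,0],[0,0,0],[0,0,0],[0,0,0],[0,0,0],[0,0,0]],"hand":[0.6,0.6,0.6,0.6,0.6,0.6,0.6]}' 20
python3 -c "
from h import *
to([496,286,22],92)
s=env.observe();R=Ro.from_rotvec(s['orientation']).as_matrix();print((R*1000).round())"
```

```text
[499.5 286.   49. ]
t 45.98 tcp [505.  280.4  89.8] x [1. 0. 0.] y [ 0. -1.  0.] z [ 0. -0. -1.] F [ 0.  -0.7 -0.3] w 56.2 q [-0.3  0.4 -0.4  1.9  0.2  0.8 -2.4]
tool shift [-5.9 -5.8 67.8] len 68.2982206033632
  rotvec for y at 92 [-0.  -0.   3.1] deg 179.1
  rotvec for y at 272 [ 0. -0. -0.] deg 1.0
clock: 46.57
ee_pos: [499.4, 286.5, 34.0]
orientation: [-3.138, 0.006, -0.01]
force: [-0.2, -0.2, 0.3]
gripper_width: 56.5
t 46.57 tcp [499.4 286.5  34. ] x [ 1. -0.  0.] y [-0. -1. -0.] z [ 0.  0. -1.] F [-0.2 -0.2  0.3] w 56.5 q [-0.4  0.5 -0.3  1.9  0.2  0.7 -2.4]
tool shift [-3.5  0.6 12. ] len 12.522223729876751
  rotvec for y at 92 [-0.   0.   3.1] deg 177.8
  rotvec for y at 272 [-0. -0. -0.] deg 2.3
[[ 1000.    -4.     7.]
 [   -4. -1000.     4.]
 [    7.    -4. -1000.]]
```

```bash
python3 -m handwheel '{"translation":[[-1,0,4],[0,0,5],[0,0,4],[0,0,0],[0,0,0]],"rotation":[[-0.004,-0.007,0],[0,0,0],[0,0,0],[0,0,0],[0,0,0]],"hand":[0.6,0.6,0.6,0.6,0.6]}' 20
python3 -c "
from h import *
to([497,286,21],92);pic('wrist','w37')"
```

```text
clock: 46.98
ee_pos: [499.7, 287.3, 21.9]
orientation: [-3.14, 0.007, -0.002]
force: [-0.6, 0.6, 0.3]
gripper_width: 56.5
t 46.98 tcp [499.7 287.3  21.9] x [ 1. -0.  0.] y [-0. -1. -0.] z [ 0.  0. -1.] F [-0.6  0.6  0.3] w 56.5 q [-0.4  0.5 -0.3  1.9  0.3  0.7 -2.4]
tool shift [-2.7  1.3  0.9] len 3.126535692414793
  rotvec for y at 92 [-0.   0.   3.1] deg 177.7
  rotvec for y at 272 [-0. -0. -0.] deg 2.3
```

View pics/w37.png

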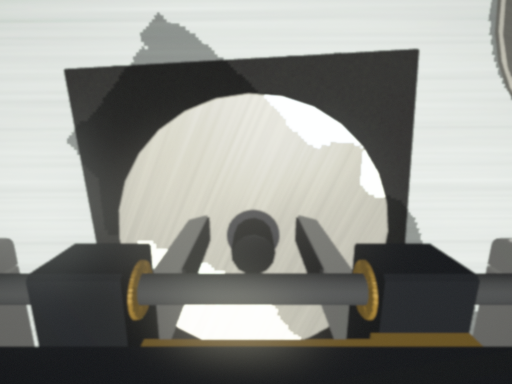

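```bash
python3 -m handwheel '{"translation":[[-2,0,0],[0,0,0],[0,0,0],[0,0,0],[0,0,0],[0,0,0]],"rotation":[[0,0,0],[0,0,0],[0,0,0],[0,0,0],[0,0,0],[0,0,0]],"hand":[0.3,0,0,0,0,0]}' 55; python3 -m handwheel '{"translation":[[0,0,-5],[0,0,-12],[0,0,-25],[0,0,-30],[0,0,-25],[0,0,-10],[0,0,0]],"rotation":[[0,0,0],[0,0,0],[0,0,0],[0,0,0],[0,0,0],[0,0,0],[0,0,0]],"hand":[0,0,0,0,0,0,0]}' 55
python3 -c "
from h import *
to([640.5,38.5,130],92);pic('wrist','w38')
s=env.observe();R=Ro.from_rotvec(s['orientation']).as_matrix();print((R*1000).round())"
```

```text
clock: 47.53
ee_pos: [497.6, 287.3, 22.5]
orientation: [-3.14, 0.008, -0.003]
force: [1.1, 0.2, -2.1]
gripper_width: 24.8
clock: 48.12
ee_pos: [495.3, 286.2, 135.9]
orientation: [3.141, -0.006, -0.004]
force: [0.0, -0.1, -4.3]
gripper_width: 25.3
t 48.12 tcp [495.3 286.2 135.9] x [ 1. -0. -0.] y [-0. -1.  0.] z [-0. -0. -1.] F [ 0.  -0.1 -4.3] w 25.3 q [-0.3  0.4 -0.4  1.9  0.2  0.9 -2.4]
tool shift [146.2 247.2   5.7] len 287.2310494671261
  rotvec for y at 92 [ 0.  -0.   3.1] deg 177.8
  rotvec for y at 272 [ 0.  0. -0.] deg 2.2
[[ 1000.    -4.    -3.]
 [   -4. -1000.    -1.]
 [   -3.     1. -1000.]]
```

View pics/w38.png

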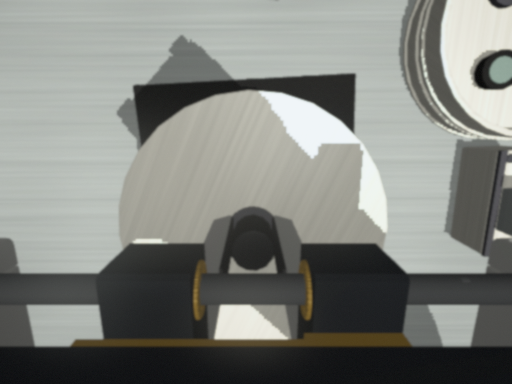

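```bash
python3 -m handwheel '{"translation":[[7,12,0],[15,25,0],[15,25,0],[15,25,0],[15,25,0],[15,25,0],[15,25,0],[15,25,0],[15,24,0],[10,18,0],[0,0,0],[0,0,0]],"rotation":[[0,0,0],[0,0,0],[0,0,0],[0,0,0],[0,0,0],[0,0,0],[0,0,0],[0,0,0],[0,0,0],[0,0,0],[0,0,0],[0,0,0]],"hand":[0,0,0,0,0,0,0,0,0,0,0,0]}' 55
python3 -c "
from h import *
to([641.5,38.5,80],92)
s=env.observe();R=Ro.from_rotvec(s['orientation']).as_matrix();print((R*1000).round())
pic('scene','sc39',(230,130,350,230),6);pic('wrist','w39')"
```

```text
clock: 49.17
ee_pos: [628.2, 44.1, 114.2]
orientation: [3.135, 0.002, -0.039]
force: [-0.4, 0.4, -4.7]
gripper_width: 24.8
t 49.17 tcp [628.2  44.1 114.2] x [ 1.  0. -0.] y [ 0. -1.  0.] z [-0. -0. -1.] F [-0.4  0.4 -4.7] w 24.8 q [ 0.   0.5 -0.3  1.8  0.2  1.  -1.9]
tool shift [14.1  5.4 33.9] len 37.13819702270489
  rotvec for y at 92 [ 0.  -0.   3.1] deg 178.1
  rotvec for y at 272 [ 0.  0. -0.] deg 2.4
[[ 1000.     1.   -25.]
 [    1. -1000.    -6.]
 [  -25.     6. -1000.]]
```

View pics/sc39.png

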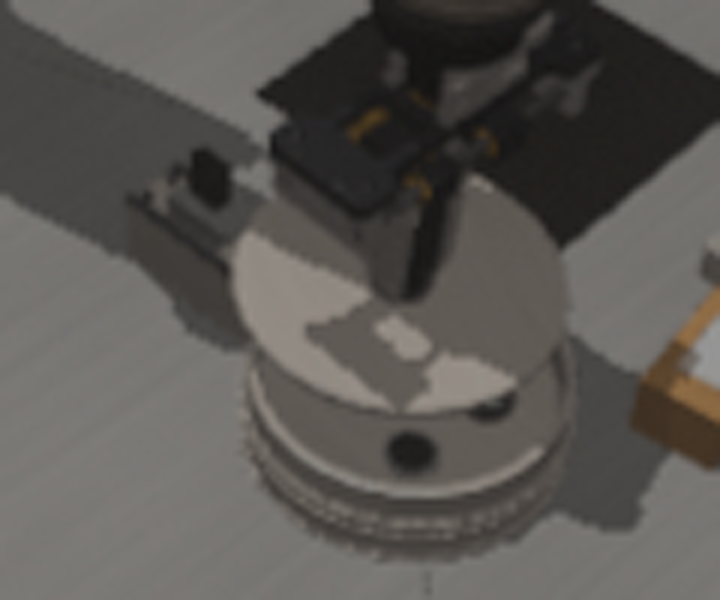

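View pics/w39.png

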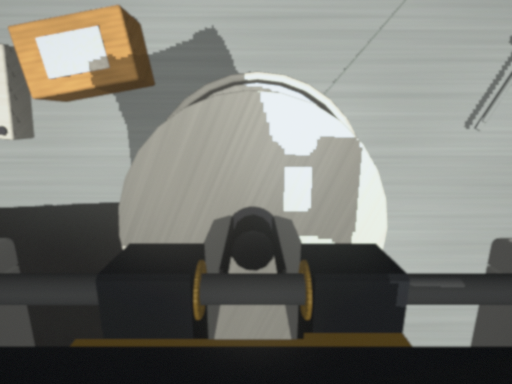

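```bash
python3 -m handwheel '{"translation":[[7,3,0],[6,2,0],[0,0,5],[0,0,0],[0,0,0]],"rotation":[[0.006,0.025,0],[0,0,0],[0,0,0],[0,0,0],[0,0,0]],"hand":[0,0,0,0,0]}' 55
python3 -c "
from h import *
to([641.5,38.5,80],92)
s=env.observe();R=Ro.from_rotvec(s['orientation']).as_matrix();print((R*1000).round())
pic('wrist','w40')"
```

```text
clock: 49.68
ee_pos: [639.0, 45.1, 107.3]
orientation: [-3.141, -0.014, 0.004]
force: [0.8, 0.8, -3.6]
gripper_width: 25.5
t 49.68 tcp [639.   45.1 107.3] x [ 1.  0. -0.] y [ 0. -1. -0.] z [-0.  0. -1.] F [ 0.8  0.8 -3.6] w 25.5 q [ 0.1  0.5 -0.3  1.8  0.2  0.9 -1.9]
tool shift [ 2.5  6.7 27.3] len 28.248083446321843
  rotvec for y at 92 [0.  0.  3.1] deg 178.5
  rotvec for y at 272 [-0.  0. -0.] deg 1.5
[[ 1000.     9.    -3.]
 [    9. -1000.     1.]
 [   -3.    -1. -1000.]]
```

View pics/w40.png

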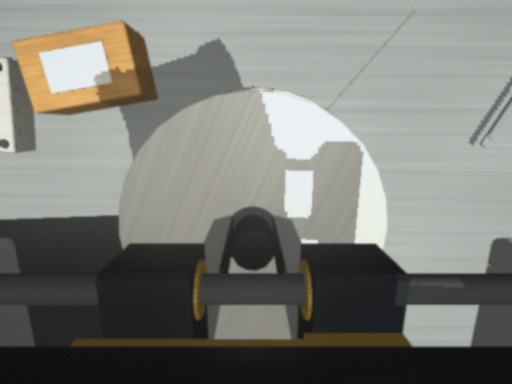

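```bash
python3 -c "
from h import *
from scipy.optimize import least_squares
m=env.camera_model('wrist');s,R=st();z=s['ee_pos'][2]-4.5
P=np.array([ray(m,u,v,z) for u,v in((119,215),(388,215),(254,88.5),(150,135),(360,138))])[:,:2]
r=least_squares(lambda p:np.hypot(*(P-p[:2]).T)-p[2],[641,39,92]);print(r.x,r.fun,r.x[:2]-s['ee_pos'][:2])"
```

```text
t 49.73 tcp [638.8  45.3 107.2] x [ 1.  0. -0.] y [ 0. -1. -0.] z [-0.  0. -1.] F [-0.5 -0.2 -4.2] w 25.3 q [ 0.1  0.5 -0.3  1.8  0.2  0.9 -1.9]
[635.6  44.3  90.6] [ 0.  -0.   0.  -0.1  0. ] [-3.2 -1. ]
```

```bash
python3 -m handwheel '{"translation":[[3,4,3],[2,2,6],[0,0,8],[0,0,8],[0,0,4],[0,0,0]],"rotation":[[0,0,0],[0,0,0],[0,0,0],[0,0,0],[0,0,0],[0,0,0]],"hand":[0,0,0,0,0,0]}' 55
python3 -c "
from h import *
to([643.5,39.5,67],92)
s=env.observe();R=Ro.from_rotvec(s['orientation']).as_matrix();print((R*1000).round())"
```

```text
clock: 50.23
ee_pos: [643.8, 39.2, 74.8]
orientation: [-3.141, -0.015, 0.006]
force: [-0.2, 0.0, -4.3]
gripper_width: 25.1
t 50.23 tcp [643.8  39.2  74.8] x [ 1.  0. -0.] y [ 0. -1. -0.] z [-0.  0. -1.] F [-0.2  0.  -4.3] w 25.1 q [ 0.1  0.5 -0.3  1.8  0.2  0.9 -1.9]
tool shift [-0.3 -0.3  7.8] len 7.797387057084632
  rotvec for y at 92 [0.  0.  3.1] deg 178.6
  rotvec for y at 272 [-0.  0. -0.] deg 1.5
[[ 1000.    10.    -4.]
 [   10. -1000.     1.]
 [   -4.    -1. -1000.]]
```

```bash
python3 -m handwheel '{"translation":[[0,0,3],[0,0,3],[0,0,3],[0,0,2],[0,0,0]],"rotation":[[0,0.004,0],[0,0,0],[0,0,0],[0,0,0],[0,0,0]],"hand":[0,0,0,0,0]}' 55
python3 -c "
from h import *
to([643.5,39.5,67],92)
s=env.observe();R=Ro.from_rotvec(s['orientation']).as_matrix();print((R*1000).round())
pic('side','s41',(190,120,340,220),5)"
```

```text
clock: 50.65
ee_pos: [644.5, 39.3, 67.9]
orientation: [3.141, 0.016, 0.004]
force: [-0.1, -0.3, -3.9]
gripper_width: 24.8
t 50.65 tcp [644.5  39.3  67.9] x [1. 0. 0.] y [ 0. -1.  0.] z [ 0. -0. -1.] F [-0.1 -0.3 -3.9] w 24.8 q [ 0.1  0.5 -0.3  1.8  0.2  0.9 -1.9]
tool shift [-1.  -0.2  0.9] len 1.3201568734786706
  rotvec for y at 92 [-0.  -0.   3.1] deg 178.6
  rotvec for y at 272 [ 0. -0. -0.] deg 1.4
[[ 1000.    10.     3.]
 [   10. -1000.    -1.]
 [    3.     1. -1000.]]
```

View pics/s41.png

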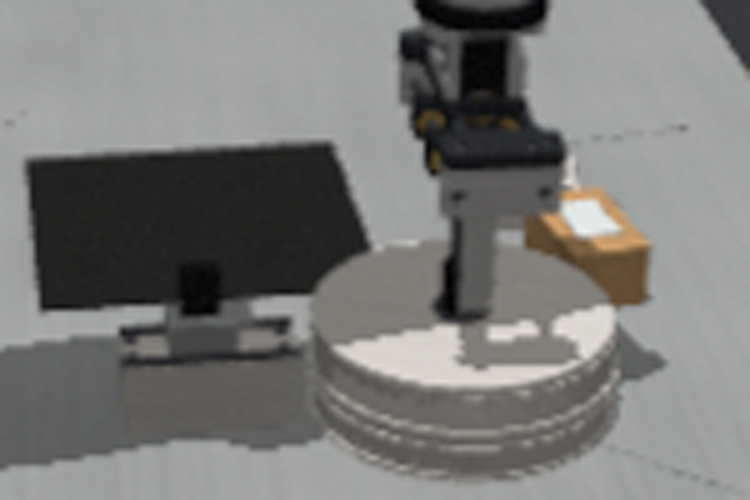

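```bash
python3 -m handwheel '{"translation":[[-1,0,2],[0,0,2],[0,0,0]],"rotation":[[0,0,0],[0,0,0],[0,0,0]],"hand":[0,0,0]}' 55; python3 -m handwheel '{"translation":[[0,0,0],[0,0,0],[0,0,0],[0,0,-10],[0,0,-30],[-10,0,-30],[-20,0,-10],[0,0,0]],"rotation":[[0,0,0],[0,0,0],[0,0,0],[0,0,0],[0,0,0],[0,0,0],[0,0,0],[0,0,0]],"hand":[0.5,0.5,0.5,0.5,0.5,0.5,0.5,0.5]}' 20
python3 -c "
from h import *
st()
pic('side','s42',(190,120,340,220),5);pic('scene','sc42',(230,130,350,230),6);pic('wrist','w42')"
```

```text
clock: 50.95
ee_pos: [644.8, 39.5, 67.6]
orientation: [3.141, 0.015, 0.01]
force: [0.1, 0.5, -4.5]
gripper_width: 25.2
clock: 51.62
ee_pos: [613.6, 39.9, 150.8]
orientation: [-3.141, -0.016, -0.008]
force: [1.1, -0.2, 0.8]
gripper_width: 46.9
t 51.62 tcp [613.6  39.9 150.8] x [1. 0. 0.] y [ 0. -1. -0.] z [ 0.  0. -1.] F [ 1.1 -0.2  0.8] w 46.9 q [ 0.1  0.4 -0.3  1.8  0.1  1.  -1.9]
```

View pics/s42.png

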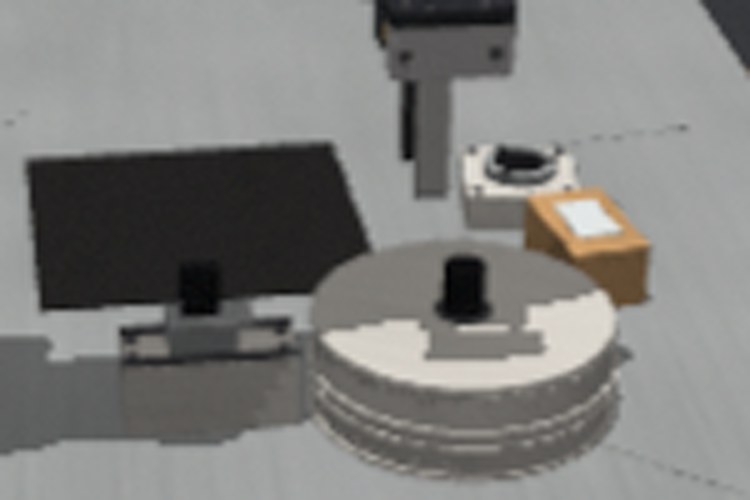

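View pics/sc42.png

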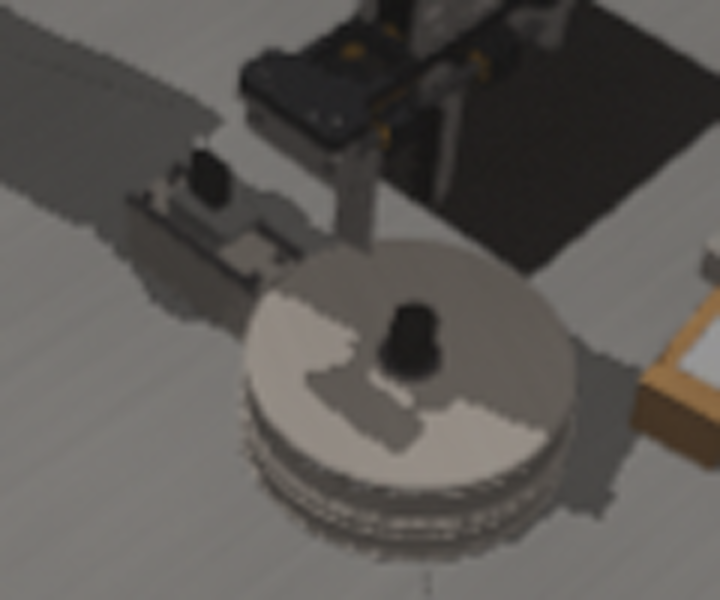

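View pics/w42.png

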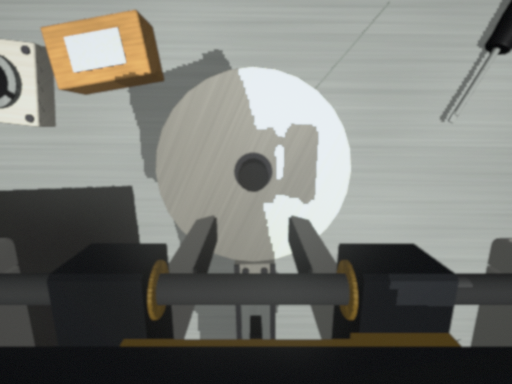

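Lid seated flush all round, same as at the start. Now the slide: fin at about (483,35).

```bash
python3 -m handwheel '{"translation":[[-15,0,0],[-30,0,0],[-32,0,0],[-32,0,0],[-18,2,5],[0,0,0],[0,0,0]],"rotation":[[0,0,0.025],[0,0,0],[0,0,0],[0,0,0],[0,0,0],[0,0,0],[0,0,0]],"hand":[0.45,0.45,0.45,0.45,0.45,0.45,0.45]}' 20
python3 -c "
from h import *
to([483.5,35.5,77],92)
s=env.observe();R=Ro.from_rotvec(s['orientation']).as_matrix();print((R*1000).round())
pic('wrist','w43')"
```

```text
clock: 52.35
ee_pos: [484.3, 38.9, 136.6]
orientation: [-3.141, 0.027, 0.006]
force: [0.7, 0.1, 0.5]
gripper_width: 42.5
t 52.35 tcp [484.3  38.9 136.6] x [ 1. -0. -0.] y [-0. -1. -0.] z [-0.  0. -1.] F [0.7 0.1 0.5] w 42.5 q [ 0.1  0.2 -0.3  2.1  0.1  0.9 -1.9]
tool shift [-0.5  3.5 59.6] len 59.663686896156406
  rotvec for y at 92 [0.  0.  3.1] deg 177.0
  rotvec for y at 272 [-0.   0.  -0.1] deg 3.0
[[ 1000.   -17.    -4.]
 [  -17. -1000.     1.]
 [   -4.    -1. -1000.]]
```

View pics/w43.png

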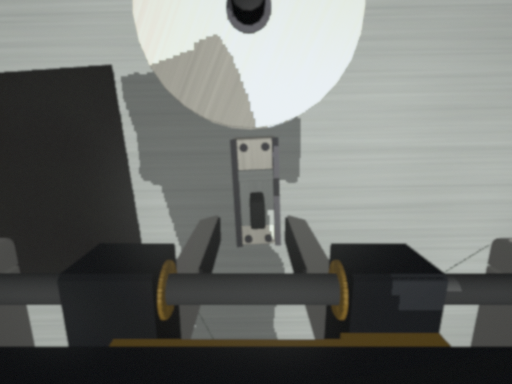

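```bash
python3 -m handwheel '{"translation":[[0,3,8],[0,1,15],[0,0,14],[0,0,10],[0,0,0],[0,0,0]],"rotation":[[0,0.004,-0.05],[0,0,0],[0,0,0],[0,0,0],[0,0,0],[0,0,0]],"hand":[0.45,0.45,0.45,0.45,0.45,0.45]}' 20
python3 -c "
from h import *
to([484,35.5,76.5],92)
s=env.observe();R=Ro.from_rotvec(s['orientation']).as_matrix();print((R*1000).round())
pic('wrist','w44')"
```

```text
clock: 52.9
ee_pos: [490.8, 35.8, 86.7]
orientation: [-3.138, -0.054, -0.001]
force: [1.0, -1.2, 0.7]
gripper_width: 42.2
t 52.9 tcp [490.8  35.8  86.7] x [1. 0. 0.] y [ 0. -1. -0.] z [ 0.  0. -1.] F [ 1.  -1.2  0.7] w 42.2 q [ 0.1  0.3 -0.3  2.1  0.1  0.8 -1.9]
tool shift [-6.8  0.1 10.2] len 12.24567055557777
  rotvec for y at 92 [-0.   0.   3.1] deg 180.0
  rotvec for y at 272 [-0. -0. -0.] deg 0.2
[[  999.    34.     1.]
 [   34.  -999.     3.]
 [    1.    -3. -1000.]]
```

View pics/w44.png

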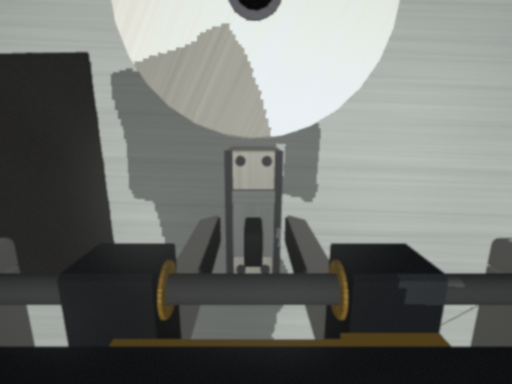

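The fin (253,240) is centred between the fingers. Lower, close, push.

```bash
python3 -m handwheel '{"translation":[[-4,0,4],[-3,0,5],[0,0,3],[0,0,0],[0,0,0],[0,0,0],[0,0,0],[0,0,0],[0,0,0]],"rotation":[[0,0,0],[0,0,0],[0,0,0],[0,0,0],[0,0,0],[0,0,0],[0,0,0],[0,0,0],[0,0,0]],"hand":[0.45,0.45,0.45,0.4,0,0,0,0,0]}' 40
python3 -c "
from h import *
to([527,36.5,76.5],92)"
```

```text
clock: 53.7
ee_pos: [484.7, 35.2, 75.8]
orientation: [-3.139, -0.053, -0.006]
force: [0.3, -1.1, -4.3]
gripper_width: 11.4
t 53.7 tcp [484.7  35.2  75.8] x [1. 0. 0.] y [ 0. -1. -0.] z [ 0.  0. -1.] F [ 0.3 -1.1 -4.3] w 11.4 q [ 0.1  0.3 -0.3  2.1  0.1  0.7 -1.9]
tool shift [42.3  0.2 -0.5] len 42.30154542300434
  rotvec for y at 92 [-0.   0.   3.1] deg 179.9
  rotvec for y at 272 [-0. -0. -0.] deg 0.3
```

```bash
python3 -m handwheel '{"translation":[[5,0,0],[8,0,0],[9,0,0],[8,0,0],[4,0,0],[0,0,0]],"rotation":[[0,0,0],[0,0,0],[0,0,0],[0,0,0],[0,0,0],[0,0,0]],"hand":[0,0,0,0,0,0]}' 40
python3 -c "
from h import *
to([527,36.5,76.5],92)"
```

```text
clock: 54.2
ee_pos: [522.2, 36.3, 75.7]
orientation: [-3.139, -0.052, -0.004]
force: [-2.4, 0.0, 5.3]
gripper_width: 11.2
t 54.2 tcp [522.2  36.3  75.7] x [1. 0. 0.] y [ 0. -1. -0.] z [ 0.  0. -1.] F [-2.4  0.   5.3] w 11.2 q [ 0.1  0.4 -0.3  2.   0.2  0.8 -1.9]
tool shift [ 4.8 -0.1 -0.8] len 4.8358244185382935
  rotvec for y at 92 [-0.   0.   3.1] deg 179.9
  rotvec for y at 272 [-0. -0. -0.] deg 0.2
```

```bash
python3 -m handwheel '{"translation":[[3,0,0],[3,0,0],[3,0,0]],"rotation":[[0,0,0],[0,0,0],[0,0,0]],"hand":[0,0,0]}' 40;  python3 -m handwheel '{"translation":[[3,0,0],[3,0,0]],"rotation":[[0,0,0],[0,0,0]],"hand":[0,0]}' 40
```

```text
clock: 54.45
ee_pos: [531.7, 36.6, 75.8]
orientation: [-3.139, -0.052, -0.003]
force: [-5.8, -0.2, 3.6]
gripper_width: 12.0
clock: 54.62
ee_pos: [533.4, 36.6, 75.5]
orientation: [-3.141, -0.052, 0.011]
force: [-26.6, -0.7, 27.2]
gripper_width: 11.5
```

```bash
python3 -m handwheel '{"translation":[[4,0,0],[4,0,0]],"rotation":[[0,0,0],[0,0,0]],"hand":[0,0]}' 40
```

```text
clock: 54.78
ee_pos: [534.5, 36.6, 75.3]
orientation: [3.139, 0.053, -0.032]
force: [-27.6, -1.4, 26.8]
gripper_width: 12.2
```

Firm stop (27 N, no further travel, only finger tilt). I release gently and retreat.

```bash
python3 -m handwheel '{"translation":[[-1,0,0],[0,0,0],[0,0,0],[0,0,-10],[0,0,-30],[-10,0,-35],[-20,0,-35],[0,0,0]],"rotation":[[0,0,0],[0,0,0],[0,0,0],[0,0,0],[0,0,0],[0,0,0],[0,0,0],[0,0,0]],"hand":[0,0.45,0.45,0.45,0.45,0.45,0.45,0.45]}' 20
python3 -c "
from h import *
st()
pic('side','s45');pic('scene','sc45');pic('wrist','w45')
im=cv2.imread('pics/sc45.png');cv2.imwrite('pics/sc45c.png',cv2.resize(im[130:230,230:350],None,fx=6,fy=6,interpolation=cv2.INTER_CUBIC))"
```

```text
clock: 55.45
ee_pos: [505.6, 37.1, 191.5]
orientation: [-3.141, -0.056, 0.035]
force: [1.7, -0.1, 1.5]
gripper_width: 42.1
t 55.45 tcp [505.6  37.1 191.5] x [ 1.  0. -0.] y [ 0. -1. -0.] z [-0. -0. -1.] F [ 1.7 -0.1  1.5] w 42.1 q [ 0.1  0.2 -0.3  2.   0.1  1.  -1.8]
```

View pics/s45.png

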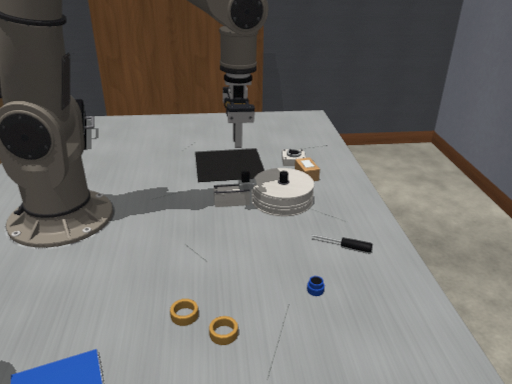

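View pics/sc45c.png

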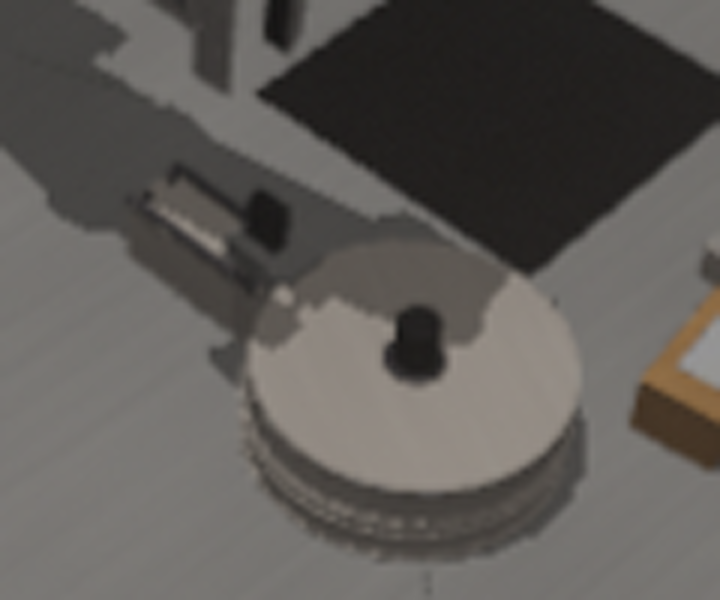

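View pics/w45.png

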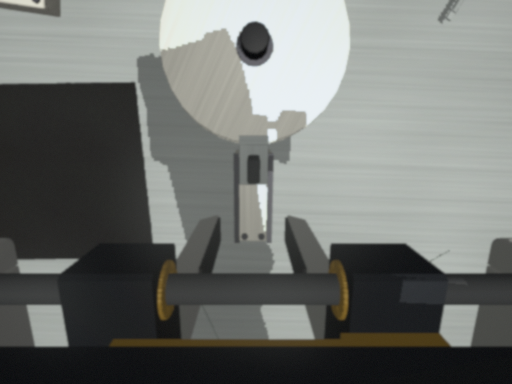

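Lid and slide are done, and the lip is over the rim. With time left, I check the corner of the table that no camera has seen (y < −600) for the ring.

```bash
python3 -m handwheel '{"translation":[[0,15,-20],[0,38,-12],[0,40,-12],[0,40,-12],[0,40,-12],[0,40,-12],[0,40,-12],[0,40,-12],[0,40,0],[0,40,0],[0,40,0],[0,40,0]],"rotation":[[0,0,0],[0,0,0],[0,0,0],[0,0,0],[0,0,0],[0,0,0],[0,0,0],[0,0,0],[0,0,0],[0,0,0],[0,0,0],[0,0,0]],"hand":[0.5,0.5,0.5,0.5,0.5,0.5,0.5,0.5,0.5,0.5,0.5,0.5]}' 20
python3 -m handwheel '{"translation":[[-20,36,0],[-25,33,0],[-25,33,0],[-25,33,0],[-20,33,0],[-10,20,0],[0,0,0]],"rotation":[[0,0,0.1],[0,0,0.1],[0,0,0.1],[0,0,0.1],[0,0,0],[0,0,0],[0,0,0]],"hand":[1,1,1,1,1,1,1]}' 20
python3 -c "
from h import *
st();pic('wrist','w46');pic('scene','sc46');pic('side','s46')
for c in('scene','side','wrist'):
    for d in env.boxes_of('reducer',c): print(c,round(d['confidence'],2),np.array(d['point']),proj(c,d['point']))"
```

```text
clock: 56.6
ee_pos: [527.2, -420.3, 277.3]
orientation: [-3.134, -0.083, 0.072]
force: [0.5, 0.1, -0.1]
gripper_width: 47.1
clock: 57.18
ee_pos: [365.1, -595.2, 267.1]
orientation: [-3.084, 0.582, 0.103]
force: [0.4, 0.6, 0.7]
gripper_width: 90.0
t 57.18 tcp [ 365.1 -595.2  267.1] x [ 0.9 -0.4 -0.1] y [-0.4 -0.9  0. ] z [-0.1  0.  -1. ] F [0.4 0.6 0.7] w 90.0 q [ 0.8  0.5  0.1  1.4 -0.   1.3 -1. ]
scene 0.73 [ 369.3 -414.7   23.2] [138.5 221.1]
scene 0.55 [ 444.4 -475.3   19.4] [134.7 247.3]
side 0.75 [ 360.7 -426.7   15.4] [185.  312.5]
side 0.73 [ 433.1 -482.9   23.6] [220.3 327.3]
side 0.23 [518.5 290.3   2.4] [235.9 162.2]
wrist 0.78 [ 437.6 -476.4   24.1] [161.4 147.5]
wrist 0.63 [ 355.8 -412.    26.7] [146.6 212.4]
```

View pics/w46.png

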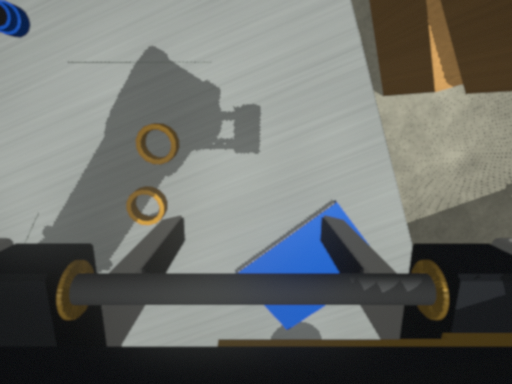

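View pics/sc46.png

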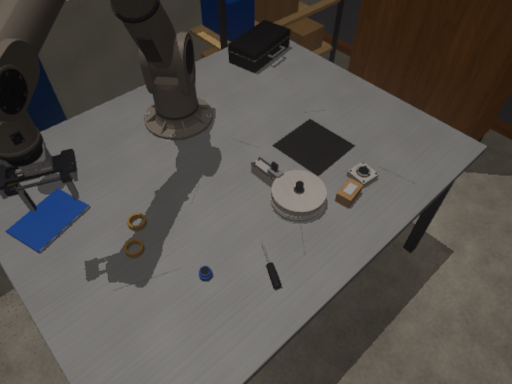

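View pics/s46.png

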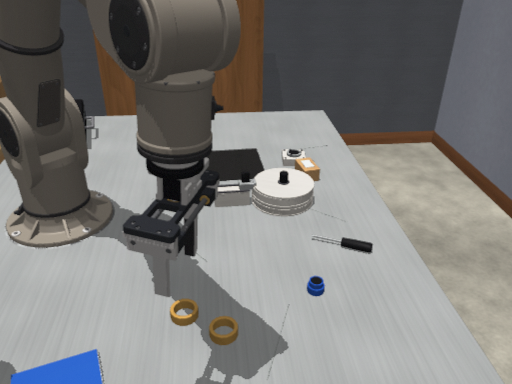

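The ring isn't in that corner either. The rest is in place and the arm is clear, so I hand in.

```bash
python3 -m handwheel '{"translation":[[0,0,-20],[0,0,0],[0,0,0]],"rotation":[[0,0,0],[0,0,0],[0,0,0]],"hand":[1,1,1]}' 20; python3 -c "
from h import *
st();print(env.sign_off())"
```

```text
clock: 57.73
ee_pos: [377.6, -587.5, 288.3]
orientation: [-3.086, 0.557, 0.097]
force: [-1.2, 0.3, -0.8]
gripper_width: 93.9
t 57.73 tcp [ 377.6 -587.5  288.3] x [ 0.9 -0.3 -0.1] y [-0.3 -0.9  0. ] z [-0.1  0.  -1. ] F [-1.2  0.3 -0.8] w 93.9 q [ 0.8  0.4  0.1  1.4 -0.   1.3 -1. ]
the job is handed in; nothing more can be done
None
```

The job is not complete: the gold reducer ring is missing, so only three of the four loose optics are confirmed in the pot.

**Done, about 58 s in all:**
- I pulled the slide back to its stop and laid the lid flat, knob up, on the mat.
- I stood the barlow, eyepiece and silver adapter upright in the pot, side by side. No cap was on the table at the start.
- I put the lid back, and it looks flush all round in the side and scene views.
- I pushed the slide against the rim until it stopped, at about 27 N with no further travel. Its lip is over the lid.
- I did not touch the screwdriver, carton, blue look-alike or the two larger rings, and they look undisturbed in the last pictures.

**Failed – the reducer:** I gripped the ring (41.7 mm wide), lowered it to the pot floor and released it. The jaws read about 41.4 mm, so they were holding it, until the release. In every picture after that it was nowhere to be seen:
- It was not in the pot, the jaws or anywhere on the visible table.
- Extra looks at the robot base, the far table edge and the near corner did not find it either.

It may have been thrown out at release and fallen off the table, but no picture shows what happened. I closed and locked the pot without it.

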